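Glue the panel joint and weigh it down

TASK

Take the glue pen from its stand and draw its tip slowly along the whole joint between the two aluminium panels, starting at the end with the round bolt head and keeping to the line, then put the pen back in its stand. After that, work every press weight off its barbed hook (raise it, tilt it, back it over the barb) and set them all down gently, upright and side by side, centred on the joint, so that they hold it while the glue sets. Keep the pen's tip off the rest of the panels and leave the other things on the bench alone.

Things in the scene. Friction and masses are not known exactly. Their poses are not given: they have to be found in the camera images.
- rack: fixed rack, three barbed hooks 100 mm apart at its y = 100, 0, -100 mm. Origin on the table under the middle post, x the way the hooks point (away from the robot), z up. Base 60 x 290 x 10 mm. Each hook is 6 mm rod: post at x = 0, then a level arm (axis at z = 155 mm) to x = 62 mm, where it turns up to the tip at x = 67, z = 183 mm. Weights hang with the tab at x of about 48 mm.
- barb1 (a point): tip of the hook at the rack's +y end (rod axis: x = 67, z = 183 mm in the rack's frame). From it a short barb points back to x = 61, z = 180 mm. The upturned end is taller than a weight's slot: a weight kept upright cannot come off. Raise it about 18 mm, tilt it (tab's top towards the post, foot swung out and up; at least 25, better 40 degrees) while moving outwards, and pass over the tip.
- barb2 (a point): tip of the middle hook. A way off that clears by 3 mm, for the slot's centre in the rack's x-z plane (x mm, z mm, tilt degrees): (49,162,0) (54,162,10) (58,162,25) (61,164,35) (62,169,40) (64,172,30) (67,174,20) (71,175,10) (76,175,0), then straight out.
- barb3 (a point): tip of the hook at the rack's -y end, like the others.
- board: fixed plywood gluing board 150 x 300 x 20 mm (x, y, z) carrying two aluminium panels, each 60 x 250 x 6 mm, side by side; between them a straight dark joint 5 mm wide and 6 mm deep runs along the board's y at x = 0. Panel tops 26 mm above the origin, which is the centre of the board's underside, on the table.
- joint_start (a point): the joint's end with the round dark bolt head (18 mm across, top level with the panels, centre 13 mm beyond this end), on the joint's centre line at the height of the panel tops: board y = +125 mm. Start the pen here.
- joint_end (a point): the joint's other end, on its centre line at the height of the panel tops: board y = -125 mm.
- stand: fixed grey block 56 x 56 x 75 mm with a square 22 mm hole in its top, 70 mm deep; the pen stands in it, tip down, tip 5 mm above the table. Origin: centre of the underside.
- pen: white glue pen, 60 g: square body 18 x 18 mm from 40 to 150 mm above its tip, a black cone below that narrows to a 4 mm tip. Origin: the tip; z along the pen away from the tip. Starts upright in the stand, its sides in line with the stand's.
- weight1: press weight, about 0.45 kg: round steel foot 72 mm across, 16 mm high, with an upright aluminium tab in its middle, 6 mm thick (its x), 32 mm wide (its y), top edge 130 mm above the underside; grip the tab near its top, across the 6 mm. A slot goes through the tab. Starts hanging upright on a hook of the rack. Origin: centre of the underside, z up the tab. May be absent.
- weight2: press weight, just like weight1, on another hook. Origin: centre of the underside. May be absent.
- weight3: press weight, just like weight1, on another hook. Origin: centre of the underside. May be absent.
- weight1_slot (a point): centre of the slot in weight1's tab: 16 mm wide (y), 30 mm high, 56 to 86 mm above the weight's underside; 44 mm of solid tab lie above it. The hook passes through it, the slot's top edge resting on the arm. Same on the other weights. Absent with its weight.
- jar: bystander: clear jar with a white lid, 60 mm in diameter, 70 mm high, origin under it
- tape: bystander: yellow tape roll lying flat, 90 mm in diameter, 24 mm high, origin under it
- driver: bystander: black screwdriver lying on the table
- shell: bystander: black connector shell with a brass end, 70 x 42 x 22 mm, origin under it
- cup: bystander: grey plastic cup, 72 mm in diameter, 75 mm high, origin under it

How it is judged (in metres and radians):
On the way, in this order (a step that is already met when the one before it is completed fails the run):
1. the pen's tip is on the joint line at the bolt end of the joint (x of pen in the frame of board between -0.006 and 0.006 m and y of pen in the frame of board between 0.088 and 0.112 m and z of pen in the frame of board between 0.018 and 0.032 m), for 0.1 s.
2. the pen's tip is on the joint line at a quarter of the way along the joint (x of pen in the frame of board between -0.006 and 0.006 m and y of pen in the frame of board between 0.038 and 0.062 m and z of pen in the frame of board between 0.018 and 0.032 m), for 0.1 s.
3. the pen's tip is on the joint line at the middle of the joint (x of pen in the frame of board between -0.006 and 0.006 m and y of pen in the frame of board between -0.012 and 0.012 m and z of pen in the frame of board between 0.018 and 0.032 m), for 0.1 s.
4. the pen's tip is on the joint line at three quarters along the joint (x of pen in the frame of board between -0.006 and 0.006 m and y of pen in the frame of board between -0.062 and -0.038 m and z of pen in the frame of board between 0.018 and 0.032 m), for 0.1 s.
5. the pen's tip is on the joint line at the far end of the joint (x of pen in the frame of board between -0.006 and 0.006 m and y of pen in the frame of board between -0.112 and -0.088 m and z of pen in the frame of board between 0.018 and 0.032 m), for 0.1 s.
6. the pen is back in its stand and let go, and no weight stands on the joint yet (horizontal distance between pen and stand below 0.012 m and height (world z) of pen below 0.012 m and angle between pen's own z axis and vertical below 0.2 rad and contact force between the fingers and pen below 0.1 N and not (x of weight1 in the frame of board between -0.05 and 0.05 m and y of weight1 in the frame of board between -0.13 and 0.13 m and z of weight1 in the frame of board between 0.015 and 0.06 m) and not (x of weight2 in the frame of board between -0.05 and 0.05 m and y of weight2 in the frame of board between -0.13 and 0.13 m and z of weight2 in the frame of board between 0.015 and 0.06 m) and not (x of weight3 in the frame of board between -0.05 and 0.05 m and y of weight3 in the frame of board between -0.13 and 0.13 m and z of weight3 in the frame of board between 0.015 and 0.06 m)), for 0.2 s.
At the end, for the whole second after the job is handed in: Pen upright in its stand (tip within 12 mm of the stand's centre, less than 12 mm above the table), let go; every weight that is present stands upright (within 0.1 rad) and at rest on the panels, its centre within 12 mm of the joint line and 120 mm of the joint's middle (horizontal distance between pen and stand below 0.012 m and height (world z) of pen below 0.012 m and angle between pen's own z axis and vertical below 0.2 rad and contact force between the fingers and pen below 0.1 N and x of weight1 in the frame of board between -0.012 and 0.012 m and y of weight1 in the frame of board between -0.12 and 0.12 m and z of weight1 in the frame of board between 0.022 and 0.031 m and angle between each of weight1, weight2, weight3's own z axis and vertical below 0.1 rad and linear speed of each of weight1, weight2, weight3 below 0.03 m/s and x of weight2 in the frame of board between -0.012 and 0.012 m and y of weight2 in the frame of board between -0.12 and 0.12 m and z of weight2 in the frame of board between 0.022 and 0.031 m and x of weight3 in the frame of board between -0.012 and 0.012 m and y of weight3 in the frame of board between -0.12 and 0.12 m and z of weight3 in the frame of board between 0.022 and 0.031 m); the robot touches nothing.
It fails at once if the pen moves faster than 100 mm/s with its tip on the panels (x of pen in the frame of board between -0.065 and 0.065 m and y of pen in the frame of board between -0.125 and 0.125 m and z of pen in the frame of board below 0.029 m and linear speed of pen above 0.1 m/s).
It fails at once if the pen's tip touches the panels more than 12 mm off the joint line (y of pen in the frame of board between -0.125 and 0.125 m and z of pen in the frame of board below 0.0275 m and (x of pen in the frame of board between 0.012 and 0.0625 m or x of pen in the frame of board between -0.0625 and -0.012 m)).
It fails at once if a weight is dropped onto the board (over 0.5 m/s at 8 to 30 mm above the panels) ((x of weight1 in the frame of board between -0.07 and 0.07 m and y of weight1 in the frame of board between -0.14 and 0.14 m and z of weight1 in the frame of board between 0.034 and 0.056 m and linear speed of weight1 above 0.5 m/s) or (x of weight2 in the frame of board between -0.07 and 0.07 m and y of weight2 in the frame of board between -0.14 and 0.14 m and z of weight2 in the frame of board between 0.034 and 0.056 m and linear speed of weight2 above 0.5 m/s) or (x of weight3 in the frame of board between -0.07 and 0.07 m and y of weight3 in the frame of board between -0.14 and 0.14 m and z of weight3 in the frame of board between 0.034 and 0.056 m and linear speed of weight3 above 0.5 m/s)).
It fails at once if a bystander (jar, tape roll, screwdriver, connector shell, cup) is moved more than 50 mm (distance of any of jar, tape, driver, shell, cup from where it was at the start of the episode above 0.05 m).
Of weight1, weight2, weight3 only 2 to 3 are there at a start; the rules pass over those that are not, and their reading is None.
At some moment in a run one of weight1, weight2, weight3 may be knocked a few centimetres aside while the robot is not near it.
It also fails if it takes over 210 s, if anything falls off the work surface, if the arm or the gripper's body presses on something with over 40 N, if the wrist force passes 120 N, or if a joint passes its speed limit or range.

ROBOT

A 7-joint arm with a two-finger parallel gripper is mounted at the origin on the work surface. World frame = base frame: x ahead of the robot, y to its left, z up, the work surface at z = 0. Lengths are in m, angles in degrees, forces in N, time in s.
With the tool pointing down it reaches from about 0.425 to 0.875 m from the base axis. Payload 8.4 kg.
Tool frame: the origin (TCP) lies at the very end of the fingers, on their centre line; the grasp point (between the pads) lies 19 mm behind it (hold_point_z is the distance from the TCP to the grasp point, in m); z points along the fingers, y is the direction in which the jaws open and shut (so a half turn about z gives the same grasp; the last joint's range is limited). The gripper opens to 85 mm and grips with 20 to 120 N. Pads are 22 mm wide; open, the fingers measure 114 mm over their backs; the gripper's body (76 mm by 85 mm) begins 54 mm behind the grasp point. The pads swing forward as they close: fully open they stand 13 mm farther back than shut.
Start: joints at [62.842, 19.091, 2.286, 83.961, -0.768, 76.965, -3.352], TCP at [0.238, -0.605, 0.231] pointing down, gripper open.
Joint ranges: [-147.57, 147.57], [-21.85, 119.76], [-74.77, 79.35], [14.55, 137.4], [-85.83, 265.84], [4.83, 119.75], [-152.11, 152.11]. Speed limits (degrees/s): [127.2, 127.2, 159.86, 159.86, 180, 180, 180].

INTERFACE

Orientations are given as a 3x3 rotation matrix whose columns are the frame's x, y, z axes.
In Python, from bench import * gives the robot as it stands. The module is installed in compiled form; this text tells all that it offers.
- The arm moves only by the shell command python3 -m inch 'ROWS'. ROWS is JSON, a list of rows, each an object with "offset": the shift along the tool's x, y, z in cm, a list of three; "dr": the turn, a rotation vector about the tool's x, y, z in rad, a list of three; "grip": the finger opening in cm, from 0 to 8.54. In form: [{"offset": [tx, ty, tz], "dr": [ax, ay, az], "grip": grip}, ...]. A call has 1 to 20 rows; each row shifts and turns the commanded pose from where the row before left it, along the tool's axes as they then stand; what a row does not reach is not made up. A row lasts 1/8 s, in which the tool goes at most 62.5 mm and 10.7 degrees, less where a joint would pass 70% of its speed; a pose out of reach is approached as far as the arm can. A call is refused whole if a number of a shift passes 6.25 or a number of a turn 0.188, either way. A call with a gripper value outside its range is refused whole. The fingers move at their own pace and stop on an object; the grip force is fixed at half the most. Time passes only in rows, so rows that do not move let the fingers close. It gives the time, the measured TCP pose, the force and the opening at its end, in the units of the state.
- get_obs(): the state, without advancing time (a new reading comes with each control period).
- get_image(name): name is "side" or "top"; returns a dict with "pixels" (384x512x3 uint8, red, green, blue), "range_z" (384x512 float32, m along the optical axis (not along the pixel's ray), 0 where there is no reading), "fx", "fy", "cx", "cy" (pixels), "extrinsics" (4x4, takes a point from camera to world coordinates). Camera axes: x right, y down, z forward; pixel columns grow to the right and rows downward; lengths in m; the calibration is good to about 2 mm. A picture is of the moment at which its call begins.
- close_job(): hands the job in, once; it reports no verdict.
The state is a dict: "time_s": time; "joint_pos": joint angles; "joint_vel": joint speeds; "joint_torque": joint torques, N m; "tool_pos": TCP position; "tcp_rot": TCP orientation; "wrist_force": force on the tool from outside, world axes, zero at the start; "moment": the same for the moment, N m; "finger_gap": opening from 0.0 (shut) to 1.0 (fully open).
Only numpy, scipy, OpenCV 4.12 (cv2) and the standard library are available. Lean on these libraries where they do the work, as an engineer would, in place of code of your own. Each camera call takes 0.05 s, during which the arm holds its last target.

## Working session

There is one attempt and no reset: what is moved stays moved. The work goes in short steps, Python scripts to look and compute and a shell command to move; the robot and the scene stay as the last step left them, time stands still between calls to the robot, and variables do not carry over. Pictures are saved under pics/ and viewed, and the job is handed in when it is done.

```bash
mkdir -p pics; ls; cat > h.py <<'E'
from bench import *
import numpy as np, cv2
def save(name,fn,scale=1):
    im=get_image(name); p=im["pixels"][:,:,::-1]
    cv2.imwrite(fn,cv2.resize(p,None,fx=1.5,fy=1.5) if scale!=1 else p)
    return im
E
python3 - <<'E'
from h import *
np.set_printoptions(precision=4,suppress=True)
for n in ("side","top"):
    im=save(n,f"pics/{n}0.png",1.5); print(n,im["fx"],im["fy"],im["cx"],im["cy"]);print(im["extrinsics"]); np.savez(f"{n}0.npz",**im)
o=get_obs(); print(o)
E
```

```text
pics
side 353.5583811066721 353.5583811066721 253.50652034039015 188.3801651080838
[[-0.9842 -0.142   0.106   0.4998]
 [-0.1764  0.7277 -0.6628  0.6165]
 [ 0.017  -0.671  -0.7413  0.8139]
 [ 0.      0.      0.      1.    ]]
top 442.2038562039207 442.2038562039207 246.8260941216768 195.15258148999658
[[-0.0208 -0.9803  0.1965  0.3267]
 [-0.9997  0.0179 -0.0164  0.0128]
 [ 0.0125 -0.1968 -0.9804  1.3751]
 [ 0.      0.      0.      1.    ]]
{'time_s': 0.1, 'joint_pos': array([62.8401, 19.127 ,  2.282 , 84.0053, -0.7692, 76.9682, -3.3506]), 'joint_vel': array([-0.0533,  0.0216, -0.0054, -0.1044,  0.0457,  0.0069, -0.1092]), 'joint_torque': array([  0.0036, -66.0021,   1.3704, -40.648 ,   0.0172,   0.0089,
         0.    ]), 'tool_pos': array([ 0.2378, -0.6045,  0.2305]), 'tcp_rot': array([[ 0.9306,  0.3662, -0.0006],
       [ 0.3662, -0.9306,  0.0014],
       [-0.0001, -0.0015, -1.    ]]), 'wrist_force': array([-0.0947, -0.1521,  0.4863]), 'moment': array([ 0.0504, -0.0037,  0.0332]), 'finger_gap': 1.0026264322853111}
```

View pics/side0.png

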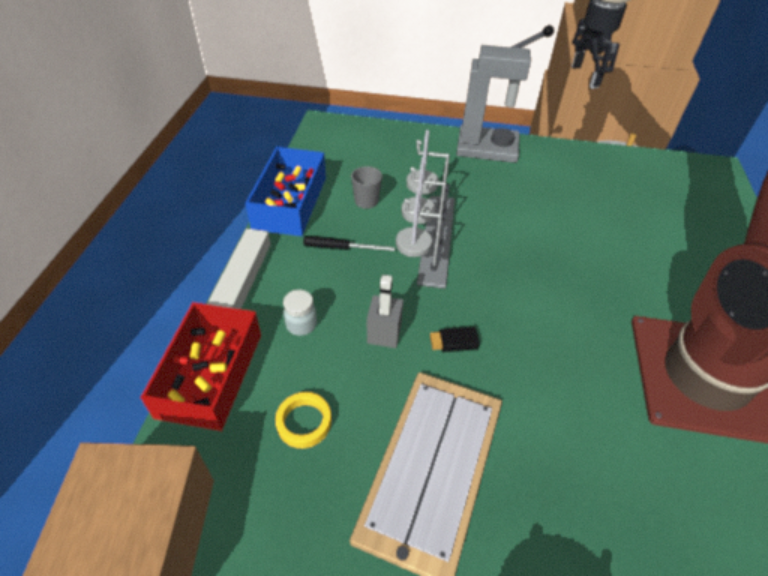

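View pics/top0.png

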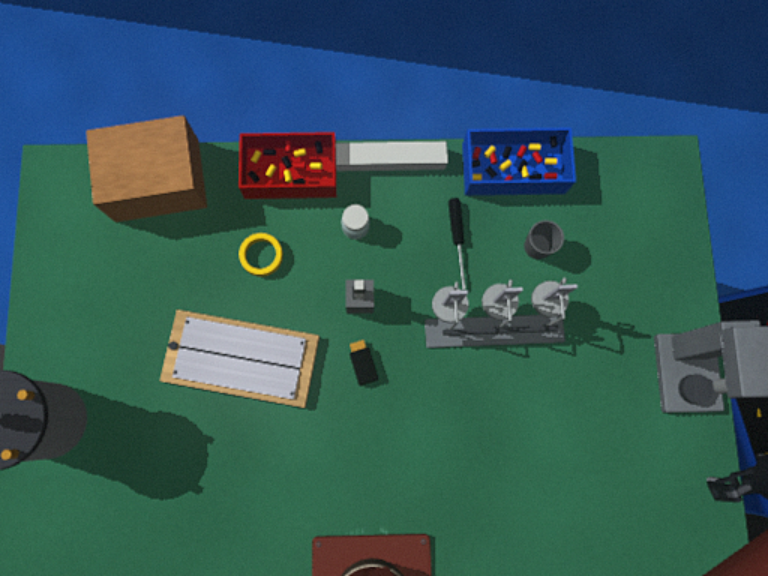

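The side view (768x576) shows the board with its bolt head at (403,551), the stand and pen at (385,310), and the rack at (430,210) with three weights. In the top view the bolt is at (174,346), the pen at (359,287), and the weights at about (450,302), (502,300) and (552,298). Next I'll look at enlarged crops.

```bash
python3 - <<'E'
from h import *
def crop(n,x0,y0,x1,y1,s,fn):
    p=np.load(f"{n}0.npz")["pixels"][y0:y1,x0:x1,::-1]
    cv2.imwrite(fn,cv2.resize(p,None,fx=s,fy=s,interpolation=cv2.INTER_CUBIC))
crop("top",270,170,400,250,6,"pics/t_rack.png")
crop("side",235,80,315,200,5,"pics/s_rack.png")
crop("top",100,180,260,280,5,"pics/t_board.png")
crop("side",220,170,340,390,2.7,"pics/s_board.png")
E
```

```text
(no output)
```

View pics/t_rack.png

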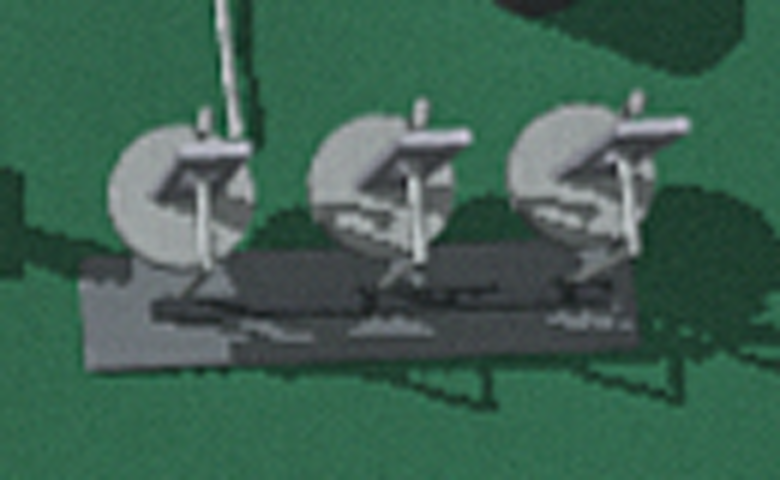

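View pics/s_rack.png

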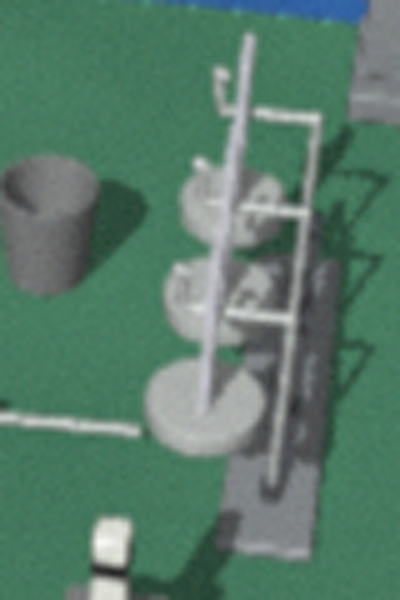

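View pics/t_board.png

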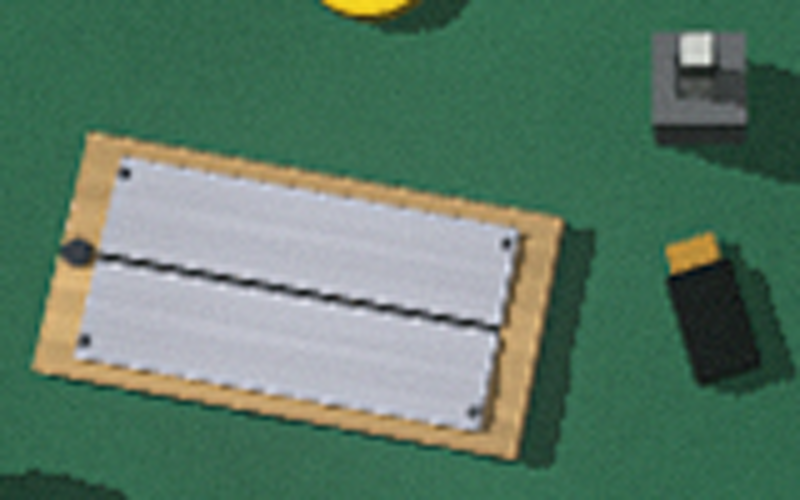

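View pics/s_board.png

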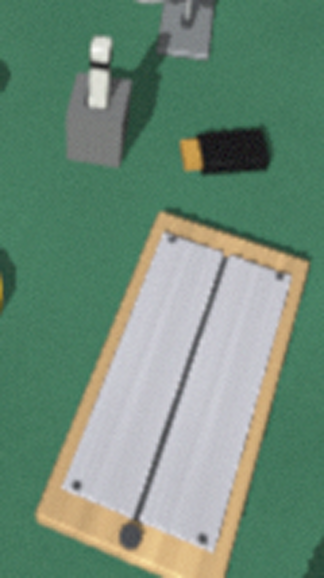

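```bash
cat >> h.py <<'E'
np.set_printoptions(precision=4,suppress=True)
def ray(im,u,v):
    E=im["extrinsics"]; d=E[:3,:3]@np.array([(u-im["cx"])/im["fx"],(v-im["cy"])/im["fy"],1.0]); return E[:3,3],d
def onz(im,u,v,z):
    o,d=ray(im,u,v); return o+d*(z-o[2])/d[2]
def tri(a,ua,b,ub):
    o1,d1=ray(a,*ua);o2,d2=ray(b,*ub); d1=d1/np.linalg.norm(d1);d2=d2/np.linalg.norm(d2)
    A=np.stack([d1,-d2],1); s=np.linalg.lstsq(A,o2-o1,rcond=None)[0]
    p,q=o1+d1*s[0],o2+d2*s[1]; return (p+q)/2,np.linalg.norm(p-q)
def load(n): return dict(np.load(f"{n}0.npz"))
def proj(im,P):
    E=im["extrinsics"]; p=E[:3,:3].T@(np.asarray(P)-E[:3,3]); return p[0]/p[2]*im["fx"]+im["cx"],p[1]/p[2]*im["fy"]+im["cy"]
E
python3 - <<'E'
from h import *
boxes={"top":(100,200,220,285),"side":(225,240,345,390)}
ends={}
for n in ("top","side"):
    im=load(n); x0,y0,x1,y1=boxes[n]
    p=im["pixels"][y0:y1,x0:x1].astype(int)
    hsv=cv2.cvtColor(im["pixels"],cv2.COLOR_RGB2HSV)[y0:y1,x0:x1]
    m=((hsv[...,1]<45)&(hsv[...,2]>120)).astype(np.uint8)
    m=cv2.morphologyEx(m,cv2.MORPH_OPEN,np.ones((2,2)))
    # closed hull
    pts=np.argwhere(m)[:,::-1]
    nlab,lab,st,_=cv2.connectedComponentsWithStats(m)
    big=np.isin(lab,[i for i in range(1,nlab) if st[i,4]>300]); pts=np.argwhere(big)[:,::-1].astype(np.float32)
    hull=cv2.convexHull(pts)
    for eps in np.arange(1,15,.5):
        q=cv2.approxPolyDP(hull,eps,True)
        if len(q)==4: break
    q=q[:,0]+[x0,y0]
    print(n,"corners",q.tolist())
    mask=np.zeros(m.shape,np.uint8); cv2.fillConvexPoly(mask,hull.astype(np.int32),1); mask=cv2.erode(mask,np.ones((3,3)))
    dark=((hsv[...,2]<110)&(mask>0)).astype(np.uint8)
    nl,lab,st,_=cv2.connectedComponentsWithStats(dark,connectivity=8)
    k=1+np.argmax(st[1:,4]); dp=np.argwhere(lab==k)[:,::-1].astype(np.float32)
    w=(150-hsv[...,2][lab==k].astype(float))
    vx,vy,cx,cy=cv2.fitLine(dp,cv2.DIST_HUBER,0,.01,.01).ravel()
    print("line",len(dp),vx,vy,cx+x0,cy+y0)
    # intersect with end edges of the corners, using z=0.026
    for c in q: print("  corner world",onz(im,*c,0.026))
    P=onz(im,cx+x0,cy+y0,.026);Q=onz(im,cx+x0+vx*20,cy+y0+vy*20,.026)
    d=Q-P; print("  line pt",P,"angle",np.degrees(np.arctan2(d[1],d[0])))
    # bolt
    t=np.array([dp@[vx,vy]]); 
    e=[dp[np.argmin(t)]+[x0,y0],dp[np.argmax(t)]+[x0,y0]]; print("  ends",e,[onz(im,*i,.026) for i in e])
E
```

```text
top corners [[203.0, 226.0], [196.0, 266.0], [116.0, 252.0], [125.0, 213.0]]
line 85 0.9834904 0.18096018 160.48236 238.12941
  corner world [0.5031 0.1266 0.026 ]
  corner world [0.3824 0.1478 0.026 ]
  corner world [0.4291 0.3893 0.026 ]
  corner world [0.5479 0.3661 0.026 ]
  line pt [0.4684 0.2559 0.026 ] angle -101.5011496399954
  ends [array([121., 231.]), array([199., 246.])] [array([0.4925, 0.3764, 0.026 ]), array([0.4422, 0.1388, 0.026 ])]
side corners [[328.0, 273.0], [299.0, 374.0], [244.0, 351.0], [281.0, 257.0]]
line 69 0.32293805 -0.94642013 278.9855 335.3768
  corner world [0.3811 0.1554 0.026 ]
  corner world [0.4311 0.3975 0.026 ]
  corner world [0.5501 0.374  0.026 ]
  corner world [0.5015 0.1319 0.026 ]
  line pt [0.4812 0.3282 0.026 ] angle -101.44797272601531
  ends [array([270., 361.]), array([288., 308.])] [array([0.493 , 0.3837, 0.026 ]), array([0.4687, 0.263 , 0.026 ])]
```

```bash
python3 - <<'E'
from h import *
T,S=load("top"),load("side")
ct=[[203,226],[196,266],[116,252],[125,213]]; cs=[[281,257],[328,273],[299,374],[244,351]]
for a,b in zip(ct,cs): print("corner",*tri(T,a,S,b))
def blob(im,box,f):
    x0,y0,x1,y1=box; h=cv2.cvtColor(im["pixels"],cv2.COLOR_RGB2HSV)[y0:y1,x0:x1].astype(int)
    w=f(h); ys,xs=np.nonzero(w); return (xs*w[ys,xs]).sum()/w[ys,xs].sum()+x0,(ys*w[ys,xs]).sum()/w[ys,xs].sum()+y0,len(xs)
bt=blob(T,(110,225,120,236),lambda h:(h[...,2]<90)*1); bs=blob(S,(260,360,278,375),lambda h:(h[...,2]<90)*1)
print("bolt",bt,bs,tri(T,bt[:2],S,bs[:2]))
# crops for pen/stand
def crop(n,x0,y0,x1,y1,s,fn):
    p=np.load(f"{n}0.npz")["pixels"][y0:y1,x0:x1,::-1]
    cv2.imwrite(fn,cv2.resize(p,None,fx=s,fy=s,interpolation=cv2.INTER_NEAREST))
crop("top",225,180,255,212,16,"pics/t_pen.png"); crop("side",238,180,274,236,10,"pics/s_pen.png")
E
```

```text
corner [0.5028 0.1274 0.0191] 0.0025276257882099213
corner [0.3812 0.1492 0.0162] 0.0032996850083495777
corner [0.43   0.3934 0.0115] 0.0004115976696165142
corner [0.5506 0.3698 0.0119] 0.0008116800011990343
bolt (np.float64(115.18518518518519), np.float64(230.03703703703704), 27) (np.float64(268.02222222222224), np.float64(367.6666666666667), 45) (array([0.4957, 0.3957, 0.0214]), np.float64(0.0013767279357352756))
```

View pics/t_pen.png

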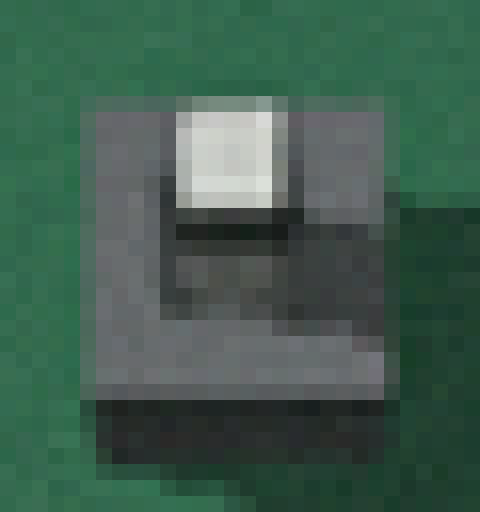

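View pics/s_pen.png

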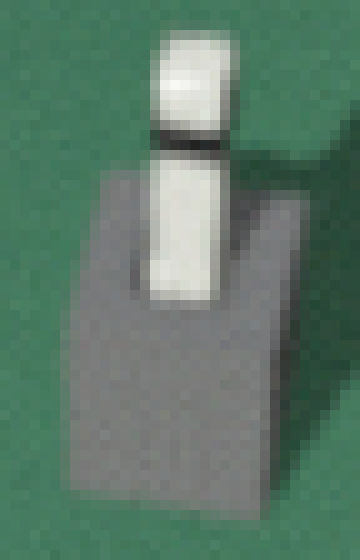

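```bash
python3 - <<'E'
from h import *
T,S=load("top"),load("side")
st=onz(T,239.1,194.9,.075); pt=onz(T,238.8,188.8,.155)
print("stand",st,"pen",pt)
for z in (.155,.115,.08): print("pen proj side",z,proj(S,[pt[0],pt[1],z]))
# side bottom/top corner of stand
for dx in(-.028,.028):
  for dy in(-.028,.028):
    print(dx,dy,proj(S,[st[0]+dx,st[1]+dy,.075]),proj(S,[st[0]+dx,st[1]+dy,0]))
# depth check
for n,im,u in (("top",T,(239,189)),("side",S,(257,184)),("side",S,(257,200)),("top",T,(232,200)),("top",T,(160,230))):
    d=im["range_z"][u[1]-1:u[1]+2,u[0]-1:u[0]+2]; z=np.median(d); 
    o,dd=ray(im,*u); print(n,u,o+dd*z)
o=get_obs(); print(o["joint_pos"],o["tool_pos"])
E
```

```text
stand [0.5884 0.0142 0.075 ] pen [0.5899 0.0147 0.155 ]
pen proj side 0.155 (np.float64(255.97894476482006), np.float64(184.9441051728014))
pen proj side 0.115 (np.float64(255.64054557852424), np.float64(195.29621107876096))
pen proj side 0.08 (np.float64(255.36173041428555), np.float64(203.82555814954134))
-0.028 -0.028 (np.float64(267.66837389253544), np.float64(198.7265886171097)) (np.float64(266.46372335320524), np.float64(215.4833486942378))
-0.028 0.028 (np.float64(264.49425608720844), np.float64(214.55193786708557)) (np.float64(263.42264654506755), np.float64(231.0482887219178))
0.028 -0.028 (np.float64(247.65431211640205), np.float64(195.78803720201373)) (np.float64(247.53331602343584), np.float64(212.60663372375913))
0.028 0.028 (np.float64(243.710567419214), np.float64(211.39758226984426)) (np.float64(243.80513699047538), np.float64(227.97166729943444))
top (239, 189) [0.589  0.0141 0.1566]
side (257, 184) [0.588  0.0105 0.1545]
side (257, 200) [0.5846 0.023  0.1068]
top (232, 200) [0.5732 0.0357 0.0754]
top (160, 230) [0.4932 0.2577 0.0267]
[62.8401 19.127   2.282  84.0053 -0.7692 76.9682 -3.3506] [ 0.2378 -0.6045  0.2305]
```

```bash
python3 -m inch '[{"offset":[0,0,-2],"dr":[0,0,-0.171],"grip":5},{"offset":[0,0,-2],"dr":[0,0,-0.171],"grip":5},{"offset":[0,0,-2],"dr":[0,0,-0.171],"grip":5},{"offset":[0,0,-2],"dr":[0,0,-0.171],"grip":5},{"offset":[0,0,-2],"dr":[0,0,-0.171],"grip":5},{"offset":[0,0,-2],"dr":[0,0,-0.171],"grip":5},{"offset":[0,0,0],"dr":[0,0,-0.17],"grip":5}]'; python3 -c "
from h import *
o=get_obs();print(o['tool_pos'],o['tcp_rot'],o['joint_pos'])"
```

```text
time_s: 0.98
tool_pos: [0.2382, -0.6053, 0.3528]
tcp_rot: [[-0.006, 1.0, 0.001], [1.0, 0.006, -0.002], [-0.002, 0.001, -1.0]]
wrist_force: [-1.0, 0.2, -1.0]
finger_gap: 0.586
[ 0.2382 -0.6053  0.3528] [[-0.0056  1.      0.0009]
 [ 1.      0.0056 -0.0019]
 [-0.0019  0.0009 -1.    ]] [69.3222 17.7257 -6.4095 71.7608  1.951  90.4972 63.5555]
```

```bash
python3 -m inch '[{"offset":[3.1,1.75,0],"dr":[0,0,0],"grip":5},{"offset":[3.1,1.75,0],"dr":[0,0,0],"grip":5},{"offset":[3.1,1.75,0],"dr":[0,0,0],"grip":5},{"offset":[3.1,1.75,0],"dr":[0,0,0],"grip":5},{"offset":[3.1,1.75,0],"dr":[0,0,0],"grip":5},{"offset":[3.1,1.75,0],"dr":[0,0,0],"grip":5},{"offset":[3.1,1.75,0],"dr":[0,0,0],"grip":5},{"offset":[3.1,1.75,0],"dr":[0,0,0],"grip":5},{"offset":[3.1,1.75,0],"dr":[0,0,0],"grip":5},{"offset":[3.1,1.75,0],"dr":[0,0,0],"grip":5},{"offset":[3.1,1.75,0],"dr":[0,0,0],"grip":5},{"offset":[3.1,1.75,0],"dr":[0,0,0],"grip":5},{"offset":[3.1,1.75,0],"dr":[0,0,0],"grip":5},{"offset":[3.1,1.75,0],"dr":[0,0,0],"grip":5},{"offset":[3.1,1.75,0],"dr":[0,0,0],"grip":5},{"offset":[3.1,1.75,0],"dr":[0,0,0],"grip":5},{"offset":[3.1,1.75,0],"dr":[0,0,0],"grip":5},{"offset":[3.1,1.75,0],"dr":[0,0,0],"grip":5},{"offset":[3.1,1.75,0],"dr":[0,0,0],"grip":5},{"offset":[3,1.75,0],"dr":[0,0,0],"grip":5}]'; python3 -c "
from h import *
o=get_obs();print(o['tool_pos'],o['tcp_rot'],o['joint_pos'])"
```

```text
time_s: 3.48
tool_pos: [0.5883, 0.0151, 0.3509]
tcp_rot: [[0.0, 1.0, -0.001], [1.0, -0.0, -0.0], [-0.0, -0.001, -1.0]]
wrist_force: [0.1, -0.3, -0.7]
finger_gap: 0.586
[0.5883 0.0151 0.3509] [[ 0.0002  1.     -0.0006]
 [ 1.     -0.0002 -0.    ]
 [-0.     -0.0006 -1.    ]] [ 25.4715  13.4475 -38.2274  79.7865   8.2677  89.6145 -12.0544]
```

```bash
python3 -m inch '[{"offset":[-0.1,0,3.5],"dr":[0,0,0],"grip":5},{"offset":[0,0,3.5],"dr":[0,0,0],"grip":5},{"offset":[0,0,3.5],"dr":[0,0,0],"grip":5},{"offset":[0,0,3.5],"dr":[0,0,0],"grip":5},{"offset":[0,0,3],"dr":[0,0,0],"grip":5},{"offset":[0,0,2.5],"dr":[0,0,0],"grip":5},{"offset":[0,0,2],"dr":[0,0,0],"grip":5},{"offset":[0,0,1.5],"dr":[0,0,0],"grip":5},{"offset":[0,0,1.5],"dr":[0,0,0],"grip":5},{"offset":[0,0,0],"dr":[0,0,0],"grip":5}]';  python3 - <<'E'
from h import *
im=get_image("side"); cv2.imwrite("pics/s1.png",cv2.resize(im["pixels"][130:260,190:330,::-1],None,fx=5,fy=4.5))
im=get_image("top"); cv2.imwrite("pics/t1.png",cv2.resize(im["pixels"][130:260,180:320,::-1],None,fx=4.5,fy=4.5))
E
```

```text
time_s: 4.72
tool_pos: [0.5874, 0.0131, 0.1053]
tcp_rot: [[-0.0, 1.0, -0.002], [1.0, 0.0, 0.0], [0.0, -0.002, -1.0]]
wrist_force: [0.5, -0.4, 2.2]
finger_gap: 0.58
```

View pics/s1.png

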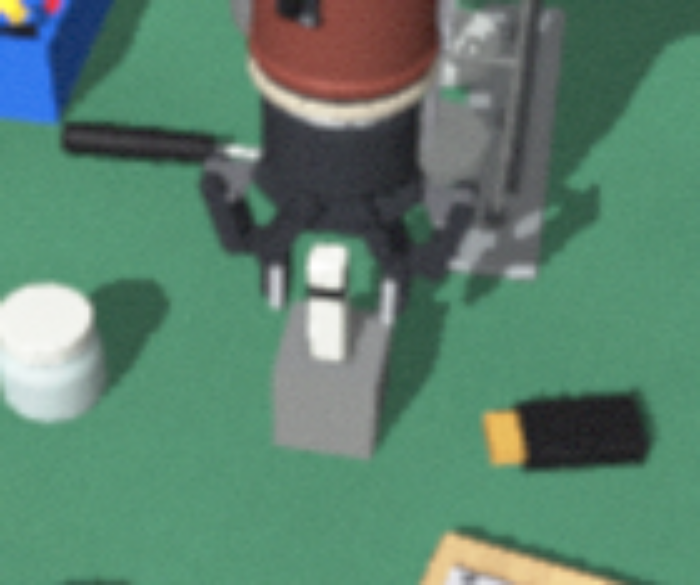

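The pads straddle the pen, which sits slightly to +x of their centre. I'll nudge 2 mm and close.

```bash
python3 -m inch '[{"offset":[0,0.2,0],"dr":[0,0,0],"grip":3},{"offset":[0,0,0],"dr":[0,0,0],"grip":2},{"offset":[0,0,0],"dr":[0,0,0],"grip":1},{"offset":[0,0,0],"dr":[0,0,0],"grip":1},{"offset":[0,0,0],"dr":[0,0,0],"grip":1},{"offset":[0,0,0],"dr":[0,0,0],"grip":1}]'; python3 -c "
from h import *
o=get_obs();print(o['tool_pos'],o['tcp_rot'],o['joint_pos'],o['wrist_force'],o['finger_gap'])"
```

```text
time_s: 5.58
tool_pos: [0.5897, 0.0131, 0.1068]
tcp_rot: [[0.0, 1.0, -0.0], [1.0, -0.0, -0.0], [-0.0, -0.0, -1.0]]
wrist_force: [-3.8, 0.2, 5.0]
finger_gap: 0.204
[0.5897 0.0131 0.1068] [[ 0.0001  1.     -0.0005]
 [ 1.     -0.0001 -0.0003]
 [-0.0003 -0.0005 -1.    ]] [ 24.2981  21.8398 -36.44    99.3931  14.3079  63.495  -16.6318] [-3.7975  0.1877  5.0481] 0.20387388238109208
```

```bash
python3 -m inch '[{"offset":[0,0,-0.5],"dr":[0,0,0],"grip":1},{"offset":[0,0,-1],"dr":[0,0,0],"grip":1},{"offset":[0,0,-1.5],"dr":[0,0,0],"grip":1},{"offset":[0,0,-2],"dr":[0,0,0],"grip":1},{"offset":[0,0,-2],"dr":[0,0,0],"grip":1},{"offset":[0,0,-2],"dr":[0,0,0],"grip":1},{"offset":[0,0,-2],"dr":[0,0,0],"grip":1},{"offset":[0,0,-1],"dr":[0,0,0],"grip":1},{"offset":[0,0,0],"dr":[0,0,0],"grip":1}]';  python3 - <<'E'
from h import *
im=get_image("side"); cv2.imwrite("pics/s2.png",cv2.resize(im["pixels"][130:260,190:330,::-1],None,fx=5,fy=4.5)); np.savez("side2.npz",**im)
E
```

```text
time_s: 6.7
tool_pos: [0.5903, 0.0132, 0.227]
tcp_rot: [[0.0, 1.0, 0.001], [1.0, -0.0, -0.0], [-0.0, 0.001, -1.0]]
wrist_force: [-0.1, 0.7, -1.5]
finger_gap: 0.204
```

View pics/s2.png

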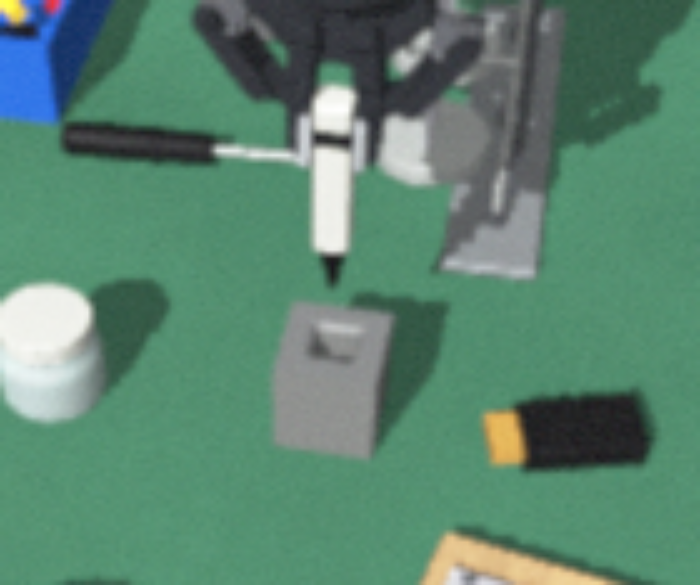

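```bash
python3 -m inch '[{"offset":[2,-0.5,0],"dr":[0,0,0],"grip":1},{"offset":[3.5,-0.95,0],"dr":[0,0,0],"grip":1},{"offset":[3.5,-0.95,0],"dr":[0,0,0],"grip":1},{"offset":[3.5,-0.95,0],"dr":[0,0,0],"grip":1},{"offset":[3.5,-0.95,0],"dr":[0,0,0],"grip":1},{"offset":[3.5,-0.95,0],"dr":[0,0,0],"grip":1},{"offset":[3.5,-0.95,0],"dr":[0,0,0],"grip":1},{"offset":[3.5,-0.95,0],"dr":[0,0,0],"grip":1},{"offset":[3.5,-0.95,0],"dr":[0,0,0],"grip":1},{"offset":[3.5,-0.9,2],"dr":[0,0,0],"grip":1},{"offset":[2.4,-0.7,2],"dr":[0,0,0],"grip":1},{"offset":[0.8,-0.1,2],"dr":[0,0,0],"grip":1},{"offset":[0,0,1.5],"dr":[0,0,0],"grip":1},{"offset":[0,0,0],"dr":[0,0,0],"grip":1},{"offset":[0,0,0],"dr":[0,0,0],"grip":1}]';  python3 - <<'E'
from h import *
o=get_obs();print(o['tool_pos'],o['tcp_rot'])
S2=dict(np.load("side2.npz")); print("tip proj earlier",proj(S2,[.5903,.0132,.1252]),"seen 256.1 193.3")
for n,(x0,y0,x1,y1) in {"side":(225,290,325,384),"top":(90,195,190,265)}.items():
    im=get_image(n); np.savez(n+"3.npz",**im); cv2.imwrite(f"pics/{n}3.png",cv2.resize(im["pixels"][y0:y1,x0:x1,::-1],None,fx=6,fy=6,interpolation=cv2.INTER_CUBIC))
    print(n,proj(im,o["tool_pos"]-[0,0,.1018]))
E
```

```text
time_s: 8.62
tool_pos: [0.4928, 0.3794, 0.152]
tcp_rot: [[0.002, 1.0, 0.001], [1.0, -0.002, 0.0], [0.0, 0.001, -1.0]]
wrist_force: [0.4, -0.2, -0.5]
finger_gap: 0.2
[0.4928 0.3794 0.152 ] [[ 0.0017  1.      0.0008]
 [ 1.     -0.0017  0.0002]
 [ 0.0002  0.0008 -1.    ]]
tip proj earlier (np.float64(255.6727715958002), np.float64(192.2829497118539)) seen 256.1 193.3
side (np.float64(270.9689489209335), np.float64(355.14817381505827))
top (np.float64(117.87743252869029), np.float64(229.97276723724735))
```

View pics/side3.png

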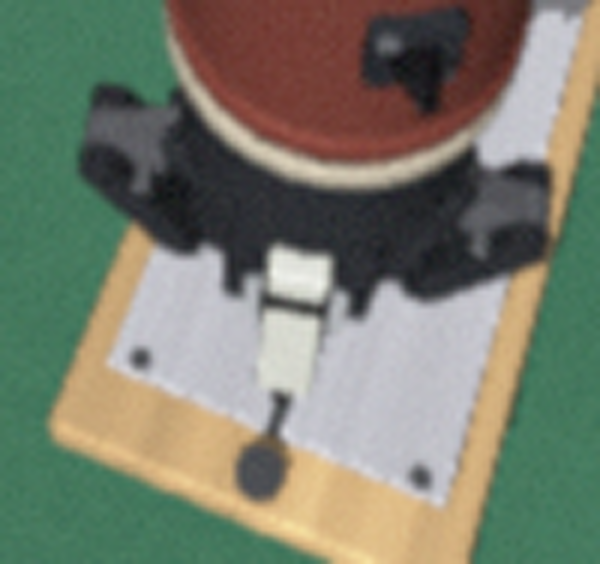

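View pics/top3.png

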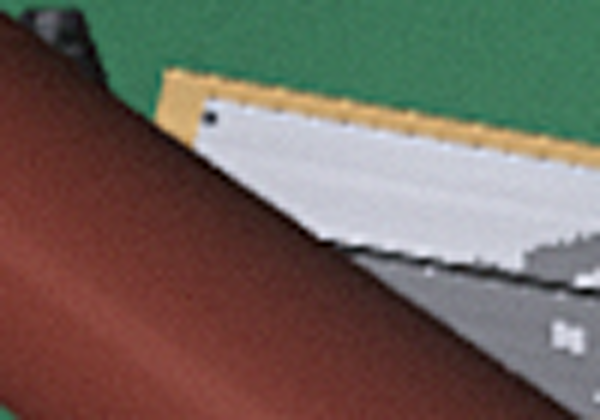

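```bash
python3 - <<'E'
from h import *
im=dict(np.load("side3.npz"))
for z in (0,.04,.15): 
    u,v=proj(im,np.array([.4928,.3794,.0502+z])); print(z,(u-225)*6+3,(v-290)*6+3, u,v)
for y in (125,115,105,95,80):
    P=np.array([.4683,.2605,.026])+y/1000*np.array([.199,.98,0]); u,v=proj(im,P); print(y,(u-225)*6+3,(v-290)*6+3)
S2=dict(np.load("side2.npz"))
for z in (0,.04,.15):
    u,v=proj(S2,np.array([.5903,.0132,.1252+z])); print((u-190)*5+2.5,(v-130)*4.5+2)
P=im["pixels"][340:376,262:282]; 
cv2.imwrite("pics/s3z.png",cv2.resize(im["pixels"][335:378,255:295,::-1],None,fx=14,fy=14,interpolation=cv2.INTER_NEAREST))
E
```

```text
0 278.91951467824856 393.99618652442916 270.9865857797081 355.16603108740486
0.04 285.4882448071711 354.6470339397606 272.0813741345285 348.6078389899601
0.15 306.83797981615805 226.754128610635 275.639663302693 327.29235476843917
125 272.6364902096492 426.9009799993613
115 282.3122144793008 398.6553778376119
105 291.8259358054495 370.88269848388165
95 301.1816890899255 343.5711631577201
80 314.9276295940158 303.4436899063992
330.86385797900107 282.2732737033425
332.57366149509977 234.89465783824872
337.9220775278503 86.6901733366804
```

View pics/s3z.png

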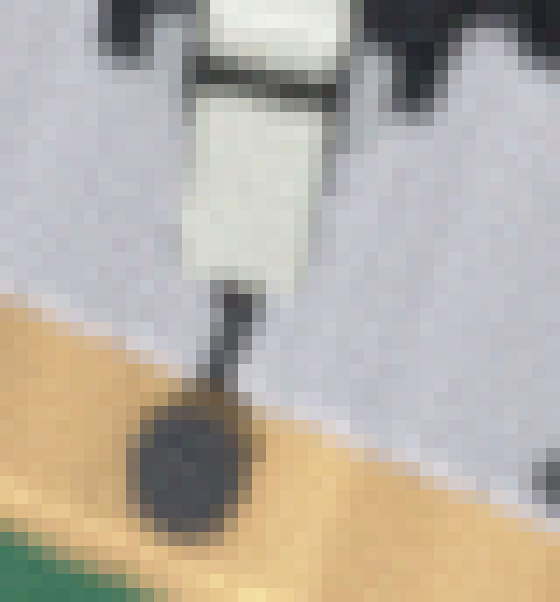

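```bash
python3 - <<'E'
from h import *
for f,rows,cols in (("side2",range(148,197,3),range(252,262)),("side3",range(328,366,2),range(265,282))):
    im=dict(np.load(f+".npz")); print(f)
    h=cv2.cvtColor(im["pixels"],cv2.COLOR_RGB2HSV)
    for v in rows:
        L=[]
        for u in cols:
            o,d=ray(im,u,v); P=o+d*im["range_z"][v,u]
            L.append(P)
        L=np.array(L); 
        k=np.argmax(L[:,1]*1.0+L[:,2])  # nearest to camera
        print(v,list(cols)[k],L[k],"min/max u near",[list(cols)[i] for i in range(len(L)) if abs(L[i,1]-L[k,1])<.006])
E
```

```text
side2
148 260 [0.5809 0.0327 0.2961] min/max u near [260, 261]
151 261 [0.5794 0.0256 0.2813] min/max u near [253, 254, 261]
154 258 [0.5855 0.0285 0.2737] min/max u near [253, 254, 255, 256, 257, 258, 259, 260, 261]
157 254 [0.5944 0.0293 0.2637] min/max u near [253, 254, 255, 256, 257, 258, 259, 260, 261]
160 257 [0.5874 0.0282 0.2545] min/max u near [252, 253, 254, 255, 256, 257, 258, 259, 260, 261]
163 259 [0.5825 0.0282 0.2459] min/max u near [252, 253, 254, 255, 256, 257, 258, 259, 260, 261]
166 258 [0.5846 0.0281 0.2358] min/max u near [252, 253, 254, 255, 256, 257, 258, 259, 260, 261]
169 258 [0.5846 0.0261 0.224 ] min/max u near [253, 254, 255, 256, 257, 258, 259]
172 254 [0.5937 0.0284 0.2144] min/max u near [253, 254, 255, 256, 257, 258, 259]
175 258 [0.5839 0.0272 0.2049] min/max u near [253, 254, 255, 256, 257, 258, 259]
178 255 [0.5907 0.029  0.1949] min/max u near [253, 254, 255, 256, 257, 258, 259]
181 255 [0.4998 0.6165 0.8139] min/max u near [255]
184 255 [0.5906 0.0269 0.1713] min/max u near [253, 254, 255, 256, 257, 258, 259]
187 256 [0.5883 0.024  0.1577] min/max
[... 1571 characters left out ...]
72, 273, 274, 275, 276]
354 275 [0.486  0.3919 0.1015] min/max u near [268, 269, 270, 271, 272, 273, 274, 275, 276]
356 272 [0.4908 0.388  0.074 ] min/max u near [271, 272, 273]
358 266 [0.5021 0.3794 0.0263] min/max u near [265, 266, 267, 268, 269, 270, 271, 272, 273, 274, 275, 276, 277, 278, 279, 281]
360 269 [0.4953 0.3818 0.025 ] min/max u near [265, 266, 267, 268, 269, 270, 271, 272, 273, 274, 275, 276, 277, 278, 279, 280, 281]
362 272 [0.4886 0.3848 0.0261] min/max u near [265, 266, 267, 268, 269, 270, 271, 272, 273, 274, 275, 276, 277, 278, 279, 280, 281]
364 267 [0.4982 0.3903 0.025 ] min/max u near [265, 266, 267, 268, 269, 270, 271, 272, 273, 274, 275, 276, 277, 278, 279, 280, 281]
```

```bash
python3 -m inch '[{"offset":[0,-0.05,0.6],"dr":[0,0,0],"grip":1},{"offset":[0,0,0.6],"dr":[0,0,0],"grip":1},{"offset":[0,0,0.5],"dr":[0,0,0],"grip":1},{"offset":[0,0,0.3],"dr":[0,0,0],"grip":1},{"offset":[0,0,0.2],"dr":[0,0,0],"grip":1},{"offset":[0,0,0],"dr":[0,0,0],"grip":1},{"offset":[0,0,0],"dr":[0,0,0],"grip":1}]'; python3 - <<'E'
from h import *
o=get_obs();print(o['tool_pos'],o['tcp_rot'],o['wrist_force'])
im=get_image("side");np.savez("side4.npz",**im);cv2.imwrite("pics/s4z.png",cv2.resize(im["pixels"][335:378,255:295,::-1],None,fx=14,fy=14,interpolation=cv2.INTER_NEAREST))
E
```

```text
time_s: 9.6
tool_pos: [0.4915, 0.3802, 0.1295]
tcp_rot: [[-0.0, 1.0, 0.0], [1.0, 0.0, 0.0], [0.0, 0.0, -1.0]]
wrist_force: [-0.5, 0.1, -0.0]
finger_gap: 0.206
[0.4915 0.3802 0.1295] [[-0.      1.      0.0002]
 [ 1.      0.      0.0002]
 [ 0.0002  0.0002 -1.    ]] [-0.5498  0.1194 -0.0127]
```

View pics/s4z.png

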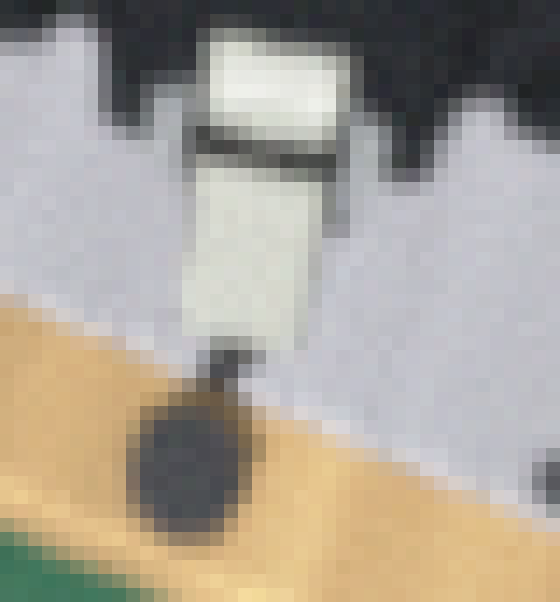

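```bash
python3 -m inch '[{"offset":[-0.3,0.04,0],"dr":[0,0,0],"grip":1},{"offset":[-0.59,-0.12,0],"dr":[0,0,0],"grip":1},{"offset":[-0.59,-0.12,0],"dr":[0,0,0],"grip":1},{"offset":[-0.59,-0.12,0],"dr":[0,0,0],"grip":1},{"offset":[-0.59,-0.12,0],"dr":[0,0,0],"grip":1},{"offset":[-0.59,-0.12,0],"dr":[0,0,0],"grip":1},{"offset":[-0.59,-0.12,0],"dr":[0,0,0],"grip":1},{"offset":[-0.59,-0.12,0],"dr":[0,0,0],"grip":1},{"offset":[-0.59,-0.12,0],"dr":[0,0,0],"grip":1},{"offset":[-0.59,-0.12,0],"dr":[0,0,0],"grip":1},{"offset":[0,0,0],"dr":[0,0,0],"grip":1}]'; python3 - <<'E'
from h import *
o=get_obs();p=o['tool_pos'];print(p,o['wrist_force'],"line x",.4681+(p[1]-.2605)*.2035)
im=get_image("side");cv2.imwrite("pics/s5z.png",cv2.resize(im["pixels"][300:365,245:305,::-1],None,fx=9,fy=9,interpolation=cv2.INTER_NEAREST))
im=get_image("top");cv2.imwrite("pics/t5z.png",cv2.resize(im["pixels"][200:260,105:205,::-1],None,fx=7,fy=7,interpolation=cv2.INTER_NEAREST))
E
```

```text
time_s: 11.02
tool_pos: [0.4812, 0.3234, 0.1294]
tcp_rot: [[0.001, 1.0, 0.0], [1.0, -0.001, -0.0], [-0.0, 0.0, -1.0]]
wrist_force: [-0.7, 0.5, -0.6]
finger_gap: 0.202
[0.4812 0.3234 0.1294] [-0.733   0.4728 -0.5659] line x 0.4809058499805973
```

View pics/s5z.png

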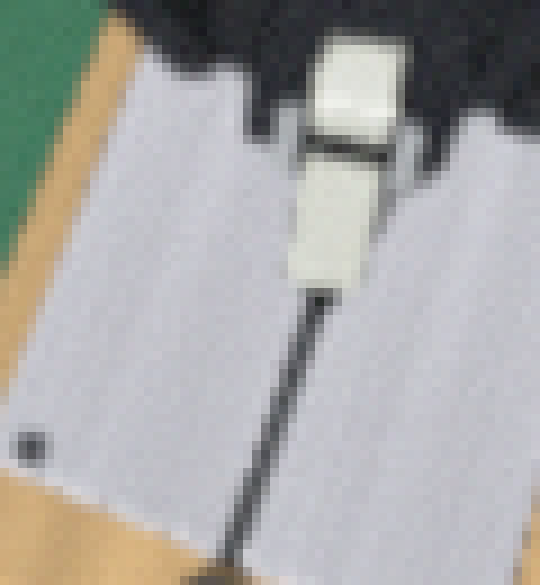

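View pics/t5z.png

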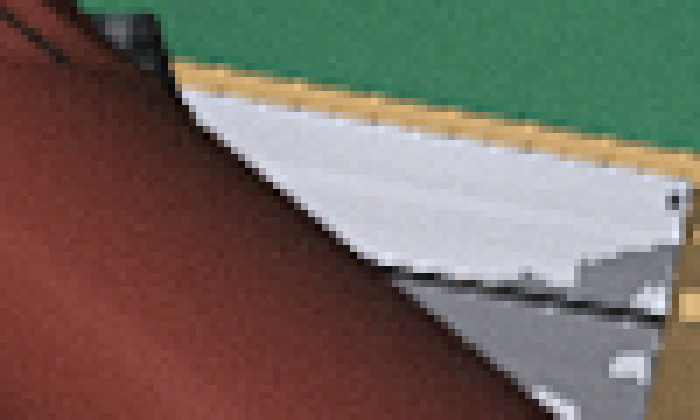

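The tip is on the line in the side view (cone at about (320,295) in the crop, on top of the joint), so I'll carry on.

```bash
python3 -m inch '[{"offset":[-0.59,-0.14,0],"dr":[0,0,0],"grip":1},{"offset":[-0.59,-0.12,0],"dr":[0,0,0],"grip":1},{"offset":[-0.59,-0.12,0],"dr":[0,0,0],"grip":1},{"offset":[-0.59,-0.12,0],"dr":[0,0,0],"grip":1},{"offset":[-0.59,-0.12,0],"dr":[0,0,0],"grip":1},{"offset":[-0.59,-0.12,0],"dr":[0,0,0],"grip":1},{"offset":[-0.59,-0.12,0],"dr":[0,0,0],"grip":1},{"offset":[-0.59,-0.12,0],"dr":[0,0,0],"grip":1},{"offset":[-0.59,-0.12,0],"dr":[0,0,0],"grip":1},{"offset":[-0.59,-0.12,0],"dr":[0,0,0],"grip":1},{"offset":[-0.59,-0.12,0],"dr":[0,0,0],"grip":1},{"offset":[-0.59,-0.12,0],"dr":[0,0,0],"grip":1},{"offset":[-0.59,-0.12,0],"dr":[0,0,0],"grip":1},{"offset":[-0.59,-0.12,0],"dr":[0,0,0],"grip":1},{"offset":[-0.59,-0.12,0],"dr":[0,0,0],"grip":1},{"offset":[0,0,0],"dr":[0,0,0],"grip":1}]'; python3 - <<'E'
from h import *
o=get_obs();p=o['tool_pos'];print(p,o['wrist_force'],"line x",.4681+(p[1]-.2605)*.2035)
im=get_image("side");cv2.imwrite("pics/s6z.png",cv2.resize(im["pixels"][255:325,260:330,::-1],None,fx=8,fy=8,interpolation=cv2.INTER_NEAREST))
E
```

```text
time_s: 13.12
tool_pos: [0.4629, 0.2349, 0.1293]
tcp_rot: [[0.001, 1.0, 0.0], [1.0, -0.001, -0.0], [-0.0, 0.0, -1.0]]
wrist_force: [-0.2, 0.6, -0.5]
finger_gap: 0.204
[0.4629 0.2349 0.1293] [-0.2491  0.5612 -0.4828] line x 0.46289847928113254
```

View pics/s6z.png

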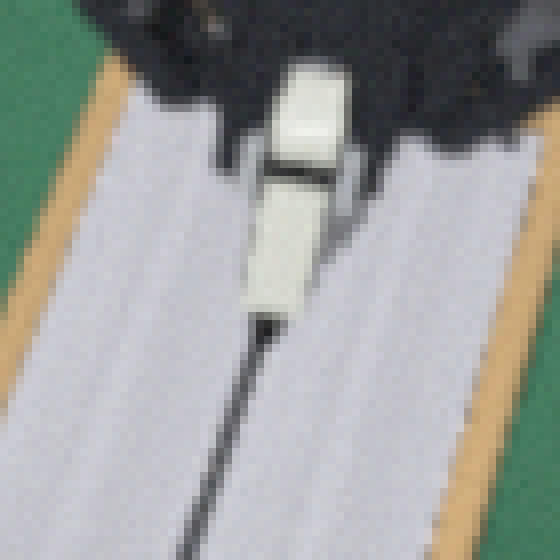

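Still on the line. Now the last part.

```bash
python3 -m inch '[{"offset":[-0.59,-0.12,0],"dr":[0,0,0],"grip":1},{"offset":[-0.59,-0.12,0],"dr":[0,0,0],"grip":1},{"offset":[-0.59,-0.12,0],"dr":[0,0,0],"grip":1},{"offset":[-0.59,-0.12,0],"dr":[0,0,0],"grip":1},{"offset":[-0.59,-0.12,0],"dr":[0,0,0],"grip":1},{"offset":[-0.59,-0.12,0],"dr":[0,0,0],"grip":1},{"offset":[-0.59,-0.12,0],"dr":[0,0,0],"grip":1},{"offset":[-0.59,-0.12,0],"dr":[0,0,0],"grip":1},{"offset":[-0.59,-0.12,0],"dr":[0,0,0],"grip":1},{"offset":[-0.59,-0.12,0],"dr":[0,0,0],"grip":1},{"offset":[-0.59,-0.12,0],"dr":[0,0,0],"grip":1},{"offset":[-0.59,-0.12,0],"dr":[0,0,0],"grip":1},{"offset":[-0.59,-0.12,0],"dr":[0,0,0],"grip":1},{"offset":[-0.59,-0.12,0],"dr":[0,0,0],"grip":1},{"offset":[-0.59,-0.12,0],"dr":[0,0,0],"grip":1},{"offset":[-0.5,-0.1,0],"dr":[0,0,0],"grip":1},{"offset":[0,0,0],"dr":[0,0,0],"grip":1}]'; python3 - <<'E'
from h import *
o=get_obs();p=o['tool_pos'];print(p,o['wrist_force'],"line x",.4681+(p[1]-.2605)*.2035)
im=get_image("side");cv2.imwrite("pics/s7z.png",cv2.resize(im["pixels"][215:295,260:340,::-1],None,fx=7,fy=7,interpolation=cv2.INTER_NEAREST))
E
```

```text
time_s: 15.3
tool_pos: [0.4438, 0.1416, 0.1293]
tcp_rot: [[0.001, 1.0, 0.0], [1.0, -0.001, -0.0], [-0.0, 0.0, -1.0]]
wrist_force: [-0.5, -0.4, -0.1]
finger_gap: 0.206
[0.4438 0.1416 0.1293] [-0.4875 -0.3802 -0.1493] line x 0.4439032428870019
```

View pics/s7z.png

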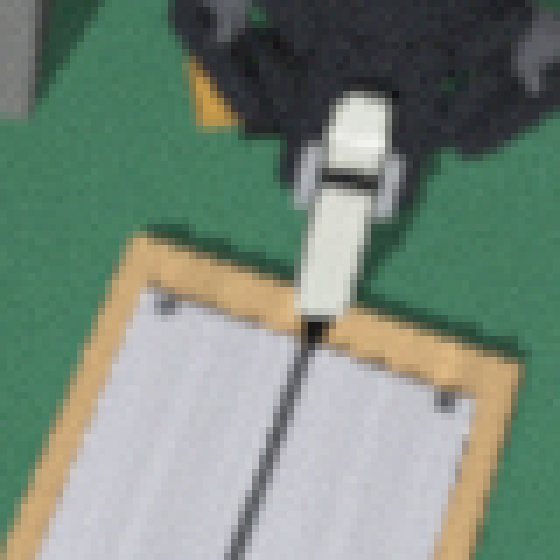

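```bash
python3 -m inch '[{"offset":[0,0,-1],"dr":[0,0,0],"grip":1},{"offset":[0,0,-2.5],"dr":[0,0,0],"grip":1},{"offset":[0,0,-3],"dr":[0,0,0],"grip":1},{"offset":[0,0,-3.3],"dr":[0,0,0],"grip":1},{"offset":[-1.5,1.7,0],"dr":[0,0,0],"grip":1},{"offset":[-2.5,2.8,0],"dr":[0,0,0],"grip":1},{"offset":[-2.5,2.8,0],"dr":[0,0,0],"grip":1},{"offset":[-2.5,2.8,0],"dr":[0,0,0],"grip":1},{"offset":[-2,2.5,0],"dr":[0,0,0],"grip":1},{"offset":[-1.34,1.5,0],"dr":[0,0,0],"grip":1},{"offset":[-0.5,0.5,0],"dr":[0,0,0],"grip":1},{"offset":[0,0,0],"dr":[0,0,0],"grip":1},{"offset":[0,0,0],"dr":[0,0,0],"grip":1}]'; python3 - <<'E'
from h import *
o=get_obs();p=o['tool_pos'];print(p,o['tcp_rot'])
im=get_image("side");cv2.imwrite("pics/s8z.png",cv2.resize(im["pixels"][130:260,190:330,::-1],None,fx=5,fy=4.5))
E
```

```text
time_s: 16.98
tool_pos: [0.5893, 0.0147, 0.2276]
tcp_rot: [[-0.001, 1.0, 0.0], [1.0, 0.001, 0.0], [0.0, 0.0, -1.0]]
wrist_force: [-0.1, 0.9, -1.3]
finger_gap: 0.199
[0.5893 0.0147 0.2276] [[-0.0014  1.      0.0001]
 [ 1.      0.0014  0.0001]
 [ 0.0001  0.0001 -1.    ]]
```

View pics/s8z.png

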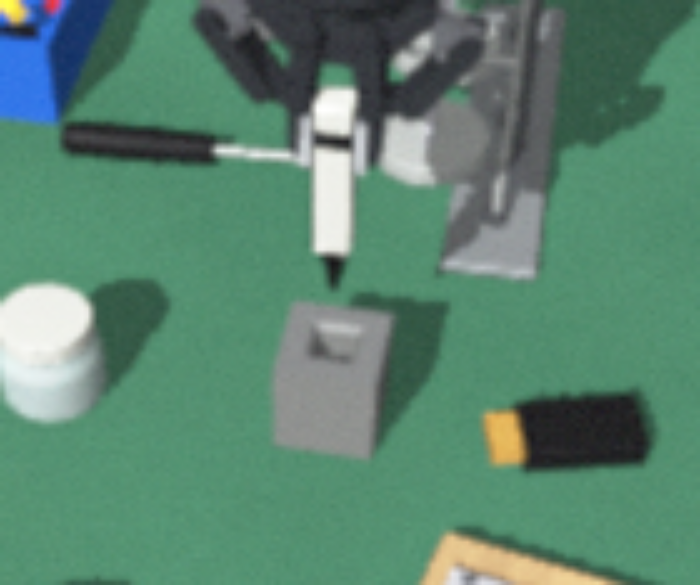

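```bash
python3 -m inch '[{"offset":[-0.13,0,1.5],"dr":[0,0,0],"grip":1},{"offset":[0,0,2],"dr":[0,0,0],"grip":1},{"offset":[0,0,2],"dr":[0,0,0],"grip":1},{"offset":[0,0,1.5],"dr":[0,0,0],"grip":1},{"offset":[0,0,1],"dr":[0,0,0],"grip":1},{"offset":[0,0,0.7],"dr":[0,0,0],"grip":1},{"offset":[0,0,0.5],"dr":[0,0,0],"grip":1},{"offset":[0,0,0.5],"dr":[0,0,0],"grip":1}]'
```

```text
time_s: 18.02
tool_pos: [0.5898, 0.0124, 0.1303]
tcp_rot: [[0.0, 1.0, 0.0], [1.0, -0.0, -0.0], [-0.0, 0.0, -1.0]]
wrist_force: [-1.3, 0.7, 0.5]
finger_gap: 0.198
```

Body is in the hole with little force.

```bash
python3 -m inch '[{"offset":[0.05,0,0.6],"dr":[0,0,0],"grip":1},{"offset":[0,0,0.6],"dr":[0,0,0],"grip":1},{"offset":[0,0,0.6],"dr":[0,0,0],"grip":1},{"offset":[0,0,0.5],"dr":[0,0,0],"grip":1},{"offset":[0,0,0],"dr":[0,0,0],"grip":1},{"offset":[0,0,0],"dr":[0,0,0],"grip":1}]'
```

```text
time_s: 18.77
tool_pos: [0.5896, 0.0128, 0.1071]
tcp_rot: [[0.0, 1.0, -0.0], [1.0, -0.0, 0.0], [0.0, -0.0, -1.0]]
wrist_force: [-2.9, -0.3, -1.3]
finger_gap: 0.201
```

Back at the pick height. Release gently and rise.

```bash
python3 -m inch '[{"offset":[0,0,0],"dr":[0,0,0],"grip":2.5},{"offset":[0,0,0],"dr":[0,0,0],"grip":4},{"offset":[0,0,0],"dr":[0,0,0],"grip":5},{"offset":[0,0,0],"dr":[0,0,0],"grip":5},{"offset":[0,0,0],"dr":[0,0,0],"grip":5},{"offset":[0,0,-1],"dr":[0,0,0],"grip":5},{"offset":[0,0,-2],"dr":[0,0,0],"grip":5},{"offset":[0,0,-3],"dr":[0,0,0],"grip":5},{"offset":[0,0,-4],"dr":[0,0,0],"grip":5},{"offset":[0,0,-4],"dr":[0,0,0],"grip":5},{"offset":[0,0,-4],"dr":[0,0,0],"grip":5},{"offset":[3,-2,-4],"dr":[0,0,0],"grip":5},{"offset":[5,-3,0],"dr":[0,0,0],"grip":5},{"offset":[5,-3,0],"dr":[0,0,0],"grip":5},{"offset":[5,-3,0],"dr":[0,0,0],"grip":5},{"offset":[5,-3,0],"dr":[0,0,0],"grip":5},{"offset":[0,0,0],"dr":[0,0,0],"grip":5}]'
python3 - <<'E'
from h import *
for n in ("side","top"):
    im=get_image(n); np.savez(f"{n}9.npz",**im); cv2.imwrite(f"pics/{n}9.png",cv2.resize(im["pixels"][:,:,::-1],None,fx=1.5,fy=1.5))
    x0,y0,x1,y1={"side":(225,70,325,240),"top":(225,160,405,250)}[n]
    cv2.imwrite(f"pics/{n}9z.png",cv2.resize(im["pixels"][y0:y1,x0:x1,::-1],None,fx={"side":3.5,"top":4.4}[n],fy={"side":3.5,"top":4.4}[n],interpolation=cv2.INTER_CUBIC))
E
```

```text
time_s: 20.9
tool_pos: [0.4466, 0.2479, 0.3296]
tcp_rot: [[-0.009, 1.0, 0.003], [1.0, 0.009, 0.001], [0.001, 0.003, -1.0]]
wrist_force: [1.6, -0.5, 0.6]
finger_gap: 0.586
```

View pics/side9z.png

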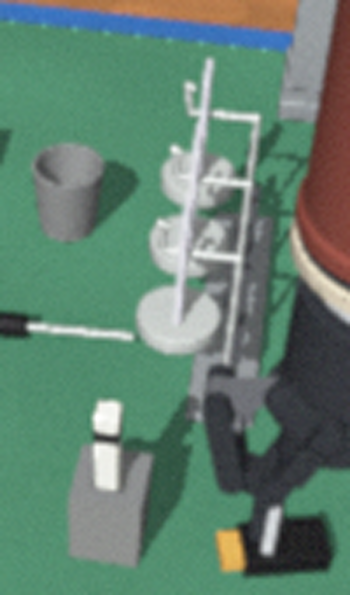

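View pics/top9z.png

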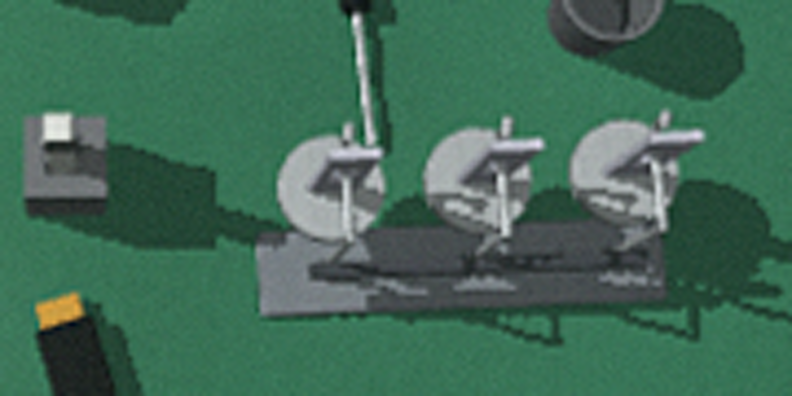

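```bash
python3 - <<'E'
from h import *
im=dict(np.load("top9.npz"))
def cloud(im):
    v,u=np.mgrid[0:384,0:512]; E=im["extrinsics"]; z=im["range_z"]
    c=np.stack([(u-im["cx"])/im["fx"]*z,(v-im["cy"])/im["fy"]*z,z],-1); return c@E[:3,:3].T+E[:3,3]
C=cloud(im)
box=np.zeros((384,512),bool); box[175:240,275:400]=True
m=(box&(C[...,2]>.185)&(im["range_z"]>0)).astype(np.uint8)
n,lab,st,ce=cv2.connectedComponentsWithStats(m)
for i in range(1,n):
    P=C[lab==i]; print(i,st[i].tolist(),"mean",P.mean(0),"zmax",P[:,2].max())
    if len(P)>6:
        top=P[P[:,2]>np.percentile(P[:,2],0)]
        d=cv2.fitLine(top[:,:2].astype(np.float32),cv2.DIST_L2,0,.01,.01).ravel(); print("   dir",np.degrees(np.arctan2(d[1],d[0])), "yrange",P[:,1].min(),P[:,1].max(),"x",P[:,0].min(),P[:,0].max())
for i in range(172,205): print(i,"".join("%4d"%(1000*C[i,k,2]) for k in range(298,316)))
S=dict(np.load("side9.npz")); C=cloud(S)
box=np.zeros((384,512),bool); box[80:180,262:305]=True
m=(box&(C[...,2]>.185)&(C[...,2]<.23)); P=C[m]; print("side",len(P),P.mean(0))
for p in P[::2]: print(p)
E
```

```text
1 [340, 187, 1, 2, 2] mean [ 0.5818 -0.2646  0.1861] zmax 0.18704816849977202
2 [376, 186, 1, 1, 1] mean [ 0.5842 -0.3646  0.1863] zmax 0.18633493212713415
3 [303, 188, 2, 2, 3] mean [ 0.5803 -0.1631  0.1862] zmax 0.18699734480477304
4 [371, 190, 14, 4, 48] mean [ 0.5667 -0.3634  0.1971] zmax 0.20591051993234344
   dir -89.82538 yrange -0.3797416375671976 -0.34920317232623543 x 0.5634420303415859 0.5709023789523267
5 [335, 192, 13, 4, 45] mean [ 0.5629 -0.2628  0.1985] zmax 0.206798643809895
   dir -88.472946 yrange -0.2797447969806888 -0.24800357897283287 x 0.5595904147042955 0.5670235352645001
6 [299, 194, 13, 4, 43] mean [ 0.5591 -0.1641  0.1985] zmax 0.20457505211031046
   dir -87.98966 yrange -0.1812296962328072 -0.14889100630385135 x 0.5558753263562503 0.562627488337006
172    1   0  -4  -2  -4  -4  -2   0  12  12  -1   0   0  -1   0   4   3  -1
173    0   0  -1   2   1   3   0   3  19  16  -2  -4   0   1   2   0  -3  -3
174   -2   6   0   2   1   0   2  -1  15  18   0   0  -3   1   4  -4   5   1
175   -3  -4   2  -2   4   0   1  -5  13  16 -10  -2   0  -2   3   4  -4   2
176  
[... 2471 characters left out ...]
 0.5651 -0.3489  0.1933]
[ 0.5646 -0.3452  0.1921]
[ 0.5644 -0.3472  0.1872]
[ 0.5634 -0.2802  0.1992]
[ 0.5627 -0.2743  0.1998]
[ 0.562  -0.2681  0.2006]
[ 0.5614 -0.2637  0.2001]
[ 0.5608 -0.259   0.2   ]
[ 0.563  -0.2531  0.2002]
[ 0.5652 -0.2469  0.2007]
[ 0.5602 -0.2588  0.1931]
[ 0.5621 -0.2477  0.1971]
[ 0.562  -0.2494  0.1923]
[ 0.5617 -0.2492  0.1889]
[ 0.5615 -0.1727  0.2031]
[ 0.5612 -0.1713  0.2008]
[ 0.5606 -0.1664  0.2011]
[ 0.5603 -0.1653  0.1986]
[ 0.5625 -0.1614  0.1977]
[ 0.5567 -0.158   0.2013]
[ 0.559  -0.1548  0.2   ]
[ 0.5608 -0.1466  0.2027]
[ 0.5567 -0.1643  0.1894]
[ 0.558  -0.1484  0.1982]
[ 0.5579 -0.1504  0.1931]
[ 0.5575 -0.1475  0.1921]
[ 0.5573 -0.1488  0.1874]
```

Pen is back in its stand. The top view's depth shows the three tab tops at z≈0.201 and their hook tips at (0.580,-0.163), (0.582,-0.265) and (0.584,-0.365). I'll take the first weight.

```bash
python3 -m inch '[{"offset":[-2,0.6,0],"dr":[0,0,0],"grip":5},{"offset":[-4,1.1,0],"dr":[0,0,0],"grip":4},{"offset":[-4,1.1,0],"dr":[0,0,0],"grip":3},{"offset":[-4,1.1,0],"dr":[0,0,0],"grip":3},{"offset":[-4,1.1,0],"dr":[0,0,0],"grip":3},{"offset":[-4,1.1,0],"dr":[0,0,0],"grip":3},{"offset":[-4,1.1,0],"dr":[0,0,0],"grip":3},{"offset":[-4,1.1,0],"dr":[0,0,0],"grip":3},{"offset":[-4,1.1,0],"dr":[0,0,-0.023],"grip":3},{"offset":[-4,1.1,0],"dr":[0,0,0],"grip":3},{"offset":[-3,1,1],"dr":[0,0,0],"grip":3},{"offset":[-0.2,0,3],"dr":[0,0,0],"grip":3},{"offset":[0,0,2],"dr":[0,0,0],"grip":3},{"offset":[0,0,0],"dr":[0,0,0],"grip":3},{"offset":[0,0,0],"dr":[0,0,0],"grip":3}]';python3 -c "
from h import *
o=get_obs();print(o['tool_pos'],o['tcp_rot'],o['joint_pos'])"
```

```text
time_s: 22.88
tool_pos: [0.5667, -0.1696, 0.2686]
tcp_rot: [[-0.022, 1.0, 0.001], [1.0, 0.022, -0.0], [-0.0, 0.001, -1.0]]
wrist_force: [-1.1, 0.6, 0.1]
finger_gap: 0.35
[ 0.5667 -0.1696  0.2686] [[-0.0218  0.9998  0.0012]
 [ 0.9998  0.0218 -0.0005]
 [-0.0005  0.0011 -1.    ]] [ 35.8487  13.4538 -28.0117  88.0719   6.3879  79.9939   8.6336]
```

```bash
python3 -m inch '[{"offset":[0.57,-0.61,1],"dr":[0,0,0],"grip":3},{"offset":[0,0,2],"dr":[0,0,0],"grip":3},{"offset":[0,0,1.8],"dr":[0,0,0],"grip":3},{"offset":[0,0,1],"dr":[0,0,0],"grip":3},{"offset":[0,0,0],"dr":[0,0,0],"grip":3},{"offset":[0,0,0],"dr":[0,0,0],"grip":3}]'; python3 - <<'E'
from h import *
o=get_obs();print(o['tool_pos'])
im=get_image("side");cv2.imwrite("pics/s10.png",cv2.resize(im["pixels"][80:180,230:330,::-1],None,fx=6,fy=6,interpolation=cv2.INTER_CUBIC))
im=get_image("top");cv2.imwrite("pics/t10.png",cv2.resize(im["pixels"][160:240,260:400,::-1],None,fx=5.5,fy=5.5,interpolation=cv2.INTER_CUBIC))
E
```

```text
time_s: 23.62
tool_pos: [0.5606, -0.1632, 0.2099]
tcp_rot: [[-0.023, 1.0, 0.001], [1.0, 0.023, -0.0], [-0.0, 0.001, -1.0]]
wrist_force: [0.4, 0.3, 0.1]
finger_gap: 0.352
[ 0.5606 -0.1632  0.2099]
```

View pics/s10.png

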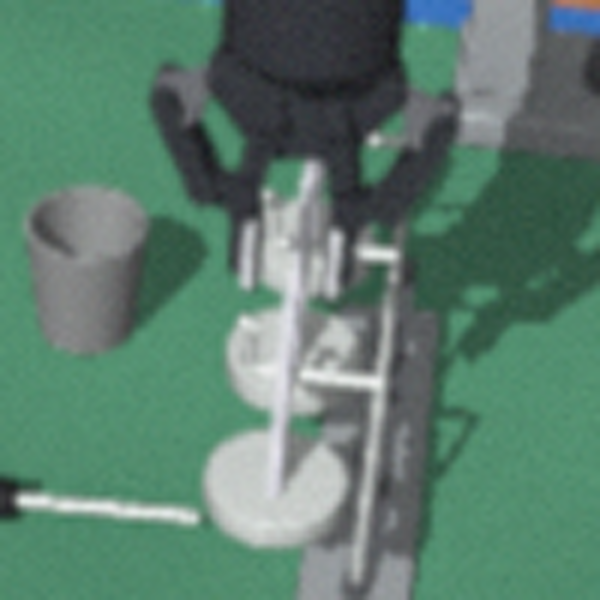

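View pics/t10.png

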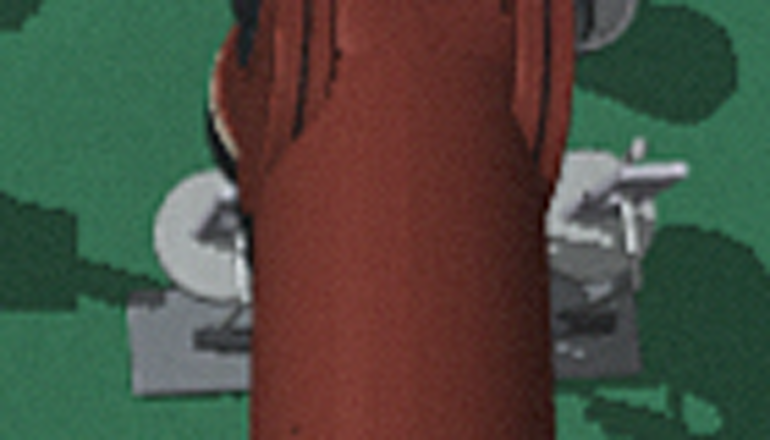

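```bash
python3 -c "
from h import *
S=load('side')
for P in ([.5605,-.164,.202],[.5606,-.1632,.21],[.5756,-.1632,.214],[.5456,-.1632,.214]):
  u,v=proj(S,P); print((u-230)*6+3,(v-80)*6+3)"
python3 -m inch '[{"offset":[0,0,0.7],"dr":[0,0,0],"grip":3},{"offset":[0,0,0.7],"dr":[0,0,0],"grip":3},{"offset":[0,0,0.6],"dr":[0,0,0],"grip":3},{"offset":[0,0,0],"dr":[0,0,0],"grip":3}]'
```

```text
290.6174381945433 292.73665099512647
291.36474337419554 279.85344255242825
259.41960199986227 268.7894676033567
324.6174832296558 276.8777506271184
time_s: 24.22
tool_pos: [0.5599, -0.163, 0.1886]
tcp_rot: [[-0.023, 1.0, -0.001], [1.0, 0.023, 0.0], [0.0, -0.001, -1.0]]
wrist_force: [0.0, -0.1, 0.0]
finger_gap: 0.352
```

```bash
python3 -m inch '[{"offset":[0,0.05,-0.1],"dr":[0,0,0],"grip":2},{"offset":[0,0,0],"dr":[0,0,0],"grip":1},{"offset":[0,0,0],"dr":[0,0,0],"grip":0.2},{"offset":[0,0,0],"dr":[0,0,0],"grip":0.2},{"offset":[0,0,0],"dr":[0,0,0],"grip":0.2},{"offset":[0,0,0],"dr":[0,0,0],"grip":0.2},{"offset":[0,0,0],"dr":[0,0,0],"grip":0.2}]'; python3 - <<'E'
from h import *
o=get_obs();print(o['tool_pos'],o['wrist_force'],o['finger_gap']*85.4)
im=get_image("side");cv2.imwrite("pics/s11.png",cv2.resize(im["pixels"][80:180,230:330,::-1],None,fx=6,fy=6,interpolation=cv2.INTER_CUBIC))
E
```

```text
time_s: 25.1
tool_pos: [0.5607, -0.1632, 0.1906]
tcp_rot: [[-0.023, 1.0, -0.0], [1.0, 0.023, -0.0], [-0.0, -0.0, -1.0]]
wrist_force: [-3.3, 0.7, 5.0]
finger_gap: 0.049
[ 0.5607 -0.1632  0.1906] [-3.3219  0.7454  4.9557] 4.178326540555602
```

View pics/s11.png

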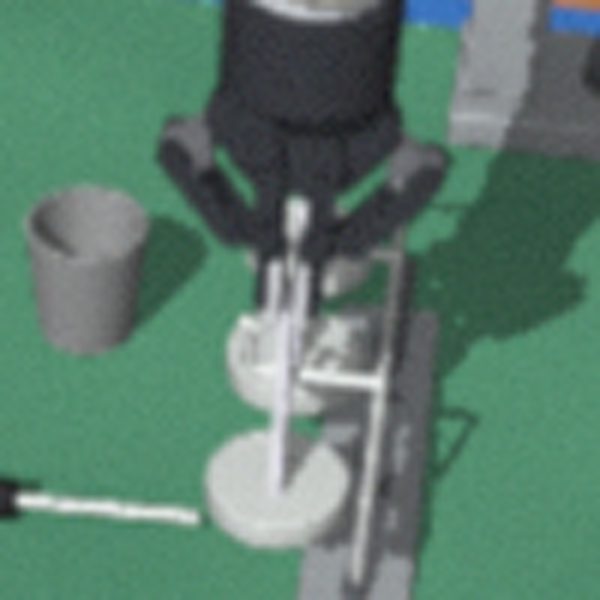

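```bash
python3 -m inch '[{"offset":[0,0,-0.4],"dr":[0,0,0],"grip":0.2},{"offset":[0,-0.4,0],"dr":[0,0,0],"grip":0.2},{"offset":[0,-0.4,0],"dr":[0,0,0],"grip":0.2},{"offset":[0,-0.4,0],"dr":[0,0,0],"grip":0.2},{"offset":[0,-0.3,0],"dr":[0,0,0],"grip":0.2},{"offset":[0,0,0],"dr":[0,0,0],"grip":0.2},{"offset":[0,0,0],"dr":[0,0,0],"grip":0.2}]'; python3 -c "
from h import *
o=get_obs();print(o['tool_pos'],o['wrist_force'],o['finger_gap']*85.4)"
```

```text
time_s: 26.02
tool_pos: [0.5464, -0.1634, 0.1948]
tcp_rot: [[-0.023, 1.0, 0.001], [1.0, 0.023, -0.0], [-0.0, 0.001, -1.0]]
wrist_force: [3.7, -0.1, -3.4]
finger_gap: 0.051
[ 0.5464 -0.1634  0.1948] [ 3.6561 -0.1164 -3.3581] 4.379862037884697
```

```bash
python3 -m inch '[{"offset":[0,-0.4,0],"dr":[0,0,0],"grip":0.2},{"offset":[0,0,0.3],"dr":[0,0,0],"grip":0.2},{"offset":[0,0,0.15],"dr":[0,0,0],"grip":0.2},{"offset":[0,0,0],"dr":[0,0,0],"grip":1},{"offset":[0,0,0],"dr":[0,0,0],"grip":1.5},{"offset":[0,0,0],"dr":[0,0,0],"grip":1.5},{"offset":[0,0,0],"dr":[0,0,0],"grip":1.5}]'; python3 - <<'E'
from h import *
o=get_obs();print(o['tool_pos'],o['wrist_force'],o['finger_gap']*85.4)
im=get_image("side");cv2.imwrite("pics/s12.png",cv2.resize(im["pixels"][80:180,230:330,::-1],None,fx=6,fy=6,interpolation=cv2.INTER_CUBIC))
E
```

```text
time_s: 26.9
tool_pos: [0.5415, -0.1636, 0.1897]
tcp_rot: [[-0.023, 1.0, -0.001], [1.0, 0.023, 0.0], [0.0, -0.001, -1.0]]
wrist_force: [-0.4, 0.7, 0.1]
finger_gap: 0.176
[ 0.5415 -0.1636  0.1897] [-0.3604  0.6933  0.1181] 15.038245870805984
```

View pics/s12.png

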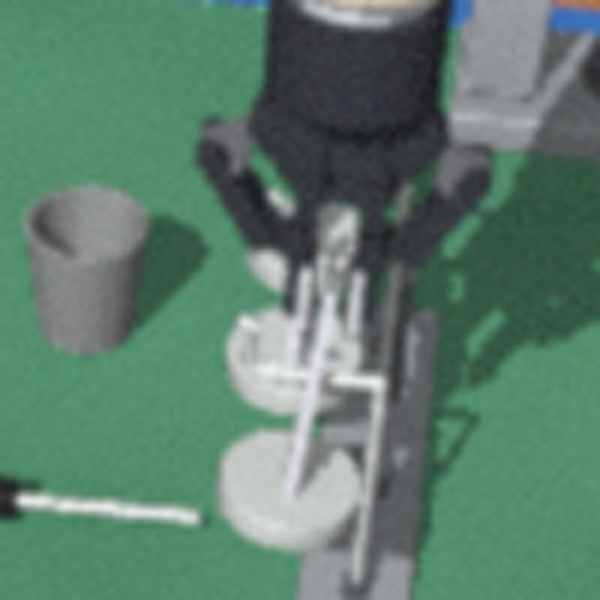

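The foot has met the post: the weight leans about 7° at the new position. I'll descend here, then ease it back outward until it hangs plumb and grip deep.

```bash
python3 -m inch '[{"offset":[0,0,0.5],"dr":[0,0,0],"grip":1.5},{"offset":[0,0,0.5],"dr":[0,0,0],"grip":1.5},{"offset":[0,0,0.5],"dr":[0,0,0],"grip":1.5},{"offset":[0,0.2,0],"dr":[0,0,0],"grip":1.2},{"offset":[0,0.2,0],"dr":[0,0,0],"grip":1.0},{"offset":[0,0.2,0],"dr":[0,0,0],"grip":1.0},{"offset":[0,0.2,0],"dr":[0,0,0],"grip":1.0},{"offset":[0,0,0],"dr":[0,0,0],"grip":1.0}]'; python3 - <<'E'
from h import *
o=get_obs();print(o['tool_pos'],o['wrist_force'],o['finger_gap']*85.4)
im=get_image("side");cv2.imwrite("pics/s13.png",cv2.resize(im["pixels"][80:180,230:330,::-1],None,fx=6,fy=6,interpolation=cv2.INTER_CUBIC))
E
```

```text
time_s: 27.95
tool_pos: [0.5501, -0.1633, 0.175]
tcp_rot: [[-0.023, 1.0, 0.001], [1.0, 0.023, 0.0], [0.0, 0.001, -1.0]]
wrist_force: [-1.0, -0.6, 0.6]
finger_gap: 0.116
[ 0.5501 -0.1633  0.175 ] [-0.9698 -0.6271  0.6456] 9.919042254754885
```

View pics/s13.png

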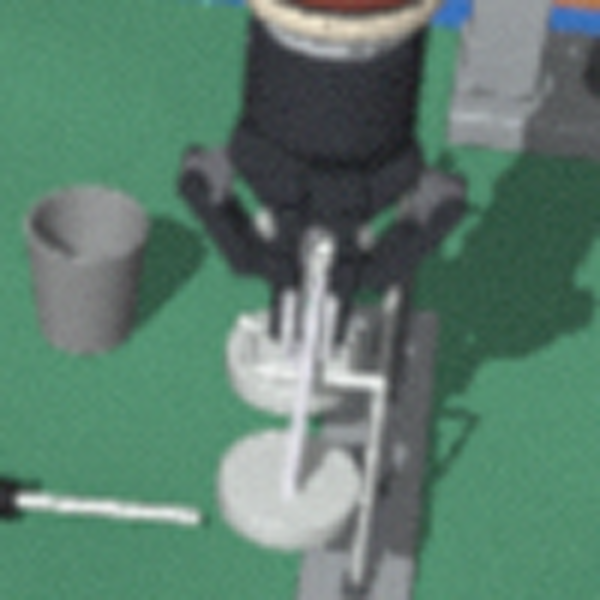

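```bash
python3 -m inch '[{"offset":[0,0.2,0],"dr":[0,0,0],"grip":1.0},{"offset":[0,0.2,0],"dr":[0,0,0],"grip":0.8},{"offset":[0,0,0],"dr":[0,0,0],"grip":0.2},{"offset":[0,0,0],"dr":[0,0,0],"grip":0.2},{"offset":[0,0,0],"dr":[0,0,0],"grip":0.2},{"offset":[0,0,0],"dr":[0,0,0],"grip":0.2}]'; python3 - <<'E'
from h import *
o=get_obs();print(o['tool_pos'],o['wrist_force'],o['finger_gap']*85.4)
im=get_image("side");cv2.imwrite("pics/s14.png",cv2.resize(im["pixels"][80:180,230:330,::-1],None,fx=6,fy=6,interpolation=cv2.INTER_CUBIC))
E
```

```text
time_s: 28.75
tool_pos: [0.5541, -0.1633, 0.1751]
tcp_rot: [[-0.023, 1.0, 0.001], [1.0, 0.023, -0.0], [-0.0, 0.001, -1.0]]
wrist_force: [0.5, -1.0, 2.1]
finger_gap: 0.06
[ 0.5541 -0.1633  0.1751] [ 0.512  -0.9992  2.0817] 5.136659309100935
```

View pics/s14.png

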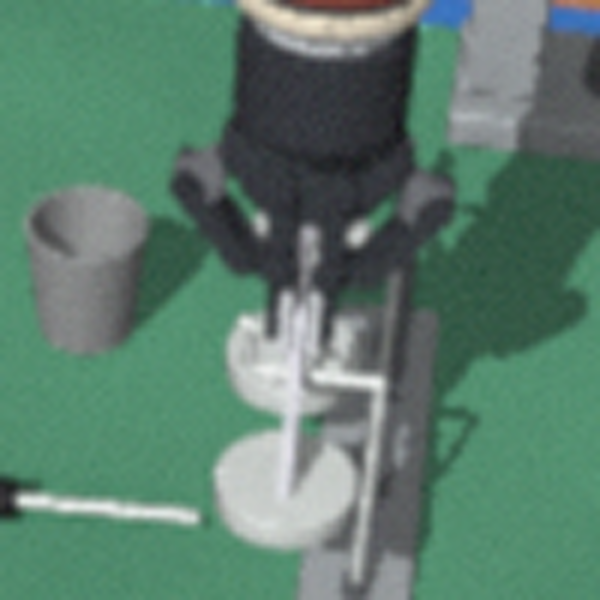

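```bash
cat > plan.py <<'E'
import numpy as np,sys
L=float(sys.argv[1]); x0=float(sys.argv[2]); z0=float(sys.argv[3])
W=[(x0,z0,0),(x0,z0+9,0),(x0,162,0),(45,162,0),(49,162,0),(51.5,162,5),(54,162,10),(56,162,17.5),(58,162,25),(59.5,163,30),(61,164,35),(61.5,166.5,37.5),(62,169,40),(63,170.5,35),(64,172,30),(65.5,173,25),(67,174,20),(69,174.5,15),(71,175,10),(73.5,175,5),(76,175,0)]
tc=lambda X,Z,t:np.array([X-L*np.sin(np.radians(t)),Z+L*np.cos(np.radians(t))])
for a,b in zip(W[:-1],W[1:]):
    d=tc(*b)-tc(*a); t=np.radians(a[2])
    ty=d@[np.cos(t),np.sin(t)]; tz=d@[np.sin(t),-np.cos(t)]
    print('{"offset":[0,%.2f,%.2f],"dr":[%.4f,0,0],"grip":0.2},'%(ty/10,tz/10,-np.radians(b[2]-a[2])),end="")
print()
E
python3 plan.py 32 41 143
```

```text
{"offset":[0,0.00,-0.90],"dr":[-0.0000,0,0],"grip":0.2},{"offset":[0,0.00,-1.00],"dr":[-0.0000,0,0],"grip":0.2},{"offset":[0,0.40,0.00],"dr":[-0.0000,0,0],"grip":0.2},{"offset":[0,0.40,0.00],"dr":[-0.0000,0,0],"grip":0.2},{"offset":[0,-0.03,0.01],"dr":[-0.0873,0,0],"grip":0.2},{"offset":[0,-0.03,0.03],"dr":[-0.0873,0,0],"grip":0.2},{"offset":[0,-0.22,0.06],"dr":[-0.1309,0,0],"grip":0.2},{"offset":[0,-0.23,0.09],"dr":[-0.1309,0,0],"grip":0.2},{"offset":[0,-0.10,-0.02],"dr":[-0.0873,0,0],"grip":0.2},{"offset":[0,-0.10,0.00],"dr":[-0.0873,0,0],"grip":0.2},{"offset":[0,0.04,-0.17],"dr":[-0.0436,0,0],"grip":0.2},{"offset":[0,0.05,-0.16],"dr":[-0.0436,0,0],"grip":0.2},{"offset":[0,0.45,-0.04],"dr":[0.0873,0,0],"grip":0.2},{"offset":[0,0.45,-0.05],"dr":[0.0873,0,0],"grip":0.2},{"offset":[0,0.46,0.00],"dr":[0.0873,0,0],"grip":0.2},{"offset":[0,0.46,-0.02],"dr":[0.0873,0,0],"grip":0.2},{"offset":[0,0.48,0.03],"dr":[0.0873,0,0],"grip":0.2},{"offset":[0,0.49,0.02],"dr":[0.0873,0,0],"grip":0.2},{"offset":[0,0.53,0.06],"dr":[0.0873,0,0],"grip":0.2},{"offset":[0,0.53,0.03],"dr":[0.0873,0,0],"grip":0.2},
```

```bash
python3 -m inch '[{"offset":[0,0,-0.6],"dr":[0,0,0],"grip":0.2},{"offset":[0,0,-0.7],"dr":[0,0,0],"grip":0.2},{"offset":[0,0,-0.6],"dr":[0,0,0],"grip":0.2},{"offset":[0,0.4,0],"dr":[0,0,0],"grip":0.2},{"offset":[0,0.4,0],"dr":[0,0,0],"grip":0.2},{"offset":[0,0,0],"dr":[0,0,0],"grip":0.2},{"offset":[0,0,0],"dr":[0,0,0],"grip":0.2}]'; python3 - <<'E'
from h import *
o=get_obs();print(o['tool_pos'],o['wrist_force'],o['finger_gap']*85.4,o['joint_pos'])
im=get_image("side");cv2.imwrite("pics/s15.png",cv2.resize(im["pixels"][80:180,230:330,::-1],None,fx=6,fy=6,interpolation=cv2.INTER_CUBIC))
E
```

```text
time_s: 29.68
tool_pos: [0.5616, -0.163, 0.1935]
tcp_rot: [[-0.023, 1.0, -0.001], [1.0, 0.023, 0.0], [0.0, -0.001, -1.0]]
wrist_force: [0.6, -0.1, -4.0]
finger_gap: 0.056
[ 0.5616 -0.163   0.1935] [ 0.645  -0.1223 -3.954 ] 4.812183650498662 [ 35.5576  15.1725 -28.0744  94.9935   7.4412  71.7292   7.292 ]
```

View pics/s15.png

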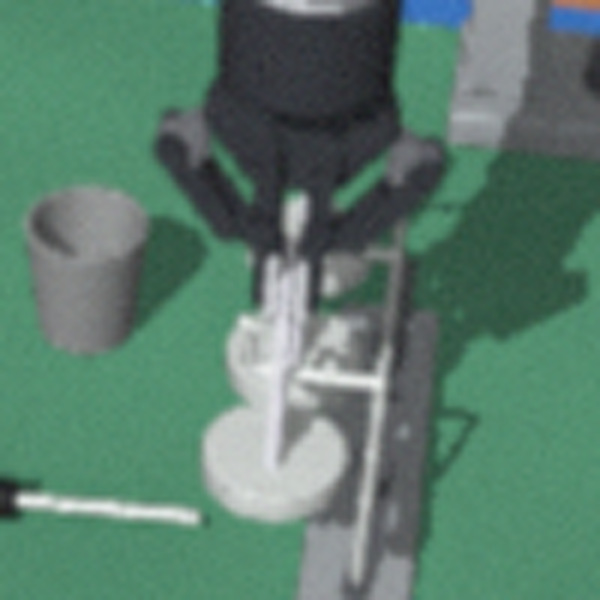

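```bash
python3 -m inch '[{"offset":[0,0.03,0],"dr":[-0.0873,0,0],"grip":0.2},{"offset":[0,-0.03,0.03],"dr":[-0.0873,0,0],"grip":0.2},{"offset":[0,-0.22,0.06],"dr":[-0.131,0,0],"grip":0.2},{"offset":[0,-0.23,0.09],"dr":[-0.131,0,0],"grip":0.2},{"offset":[0,0,0],"dr":[0,0,0],"grip":0.2},{"offset":[0,0,0],"dr":[0,0,0],"grip":0.2}]'; python3 - <<'E'
from h import *
o=get_obs();print(o['tool_pos'],o['wrist_force'],o['finger_gap']*85.4,o['joint_pos'])
R=o['tcp_rot']; print(R); u=-R[:,2]; s=o['tool_pos']-.032*u; print("slot rack x,z",s[0]-.5133,s[2],s[1])
im=get_image("side");cv2.imwrite("pics/s16.png",cv2.resize(im["pixels"][80:180,230:330,::-1],None,fx=6,fy=6,interpolation=cv2.INTER_CUBIC))
E
```

```text
time_s: 30.48
tool_pos: [0.5584, -0.1631, 0.1918]
tcp_rot: [[-0.023, 0.906, 0.422], [1.0, 0.021, 0.01], [-0.0, 0.422, -0.907]]
wrist_force: [-0.0, 0.1, -3.7]
finger_gap: 0.055
[ 0.5584 -0.1631  0.1918] [-0.0407  0.1433 -3.7226] 4.705222555959253 [ 45.5185  -1.1557 -28.3245 116.0842 -12.3523  41.7674  25.9708]
[[-0.0234  0.9065  0.4216]
 [ 0.9997  0.0213  0.0096]
 [-0.0003  0.4217 -0.9067]]
slot rack x,z 0.05861235066884829 0.16280248233584227 -0.1627962186495449
```

View pics/s16.png

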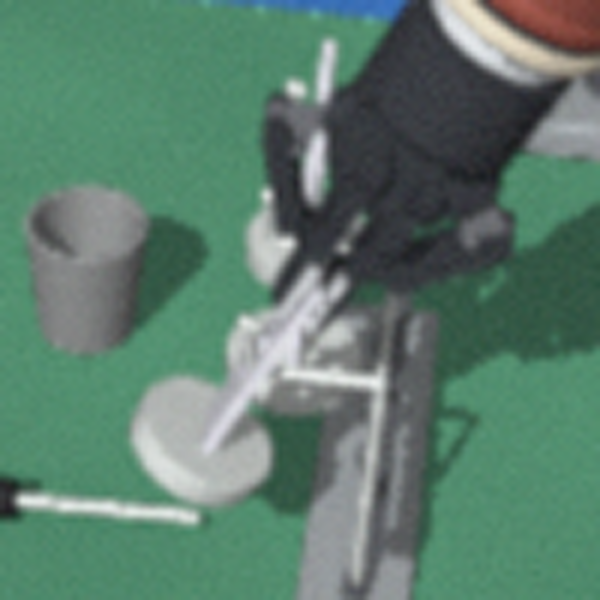

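```bash
python3 -m inch '[{"offset":[0,-0.1,-0.02],"dr":[-0.0873,0,0],"grip":0.2},{"offset":[0,-0.1,0],"dr":[-0.0873,0,0],"grip":0.2},{"offset":[0,0.04,-0.17],"dr":[-0.0436,0,0],"grip":0.2},{"offset":[0,0.05,-0.16],"dr":[-0.0436,0,0],"grip":0.2},{"offset":[0,0,0],"dr":[0,0,0],"grip":0.2},{"offset":[0,0,0],"dr":[0,0,0],"grip":0.2}]'; python3 - <<'E'
from h import *
o=get_obs();print(o['tool_pos'],o['wrist_force'],o['finger_gap']*85.4,o['joint_pos'])
R=o['tcp_rot']; u=-R[:,2]; s=o['tool_pos']-.032*u; print("slot rack x,z",s[0]-.5133,s[2],s[1],np.degrees(np.arcsin(R[2,1])))
E
```

```text
time_s: 31.28
tool_pos: [0.5557, -0.1626, 0.1939]
tcp_rot: [[-0.025, 0.766, 0.642], [1.0, 0.019, 0.016], [0.0, 0.642, -0.766]]
wrist_force: [0.8, -0.3, -4.2]
finger_gap: 0.054
[ 0.5557 -0.1626  0.1939] [ 0.7526 -0.2613 -4.2194] 4.637018740180103 [ 44.4294  -7.7352 -22.0311 128.136  -41.1559  27.1145  54.8675]
slot rack x,z 0.06296714155606753 0.16935981967778968 -0.1620857388728206 39.97278039727951
```

No contact (force = weight only). Over the tip now.

```bash
python3 -m inch '[{"offset":[0,0.42,-0.04],"dr":[0.0873,0,0],"grip":0.2},{"offset":[0,0.45,-0.05],"dr":[0.0873,0,0],"grip":0.2},{"offset":[0,0.46,0],"dr":[0.0873,0,0],"grip":0.2},{"offset":[0,0.46,-0.02],"dr":[0.0873,0,0],"grip":0.2},{"offset":[0,0.48,0.03],"dr":[0.0873,0,0],"grip":0.2},{"offset":[0,0.49,0.02],"dr":[0.0873,0,0],"grip":0.2},{"offset":[0,0.53,0.06],"dr":[0.0873,0,0],"grip":0.2},{"offset":[0,0.53,0.03],"dr":[0.0873,0,0],"grip":0.2},{"offset":[0,0.3,0],"dr":[0,0,0],"grip":0.2},{"offset":[0,0,0],"dr":[0,0,0],"grip":0.2},{"offset":[0,0,0],"dr":[0,0,0],"grip":0.2}]'; python3 - <<'E'
from h import *
o=get_obs();print(o['tool_pos'],o['wrist_force'],o['finger_gap']*85.4,o['joint_pos'])
R=o['tcp_rot']; u=-R[:,2]; s=o['tool_pos']-.032*u; print("slot rack x,z",s[0]-.5133,s[2],s[1],np.degrees(np.arcsin(R[2,1])))
im=get_image("side");cv2.imwrite("pics/s17.png",cv2.resize(im["pixels"][80:180,230:330,::-1],None,fx=6,fy=6,interpolation=cv2.INTER_CUBIC))
E
```

```text
time_s: 32.65
tool_pos: [0.5918, -0.1628, 0.2071]
tcp_rot: [[-0.022, 1.0, 0.001], [1.0, 0.022, -0.001], [-0.001, 0.001, -1.0]]
wrist_force: [0.4, -0.3, -5.6]
finger_gap: 0.054
[ 0.5918 -0.1628  0.2071] [ 0.3644 -0.2854 -5.5887] 4.637872932001771 [ 36.9803  18.6434 -32.0431  89.8233  10.1782  74.382    4.8173]
slot rack x,z 0.0785518257309793 0.17512677858433207 -0.16286081306658107 0.06637955258696729
```

View pics/s17.png

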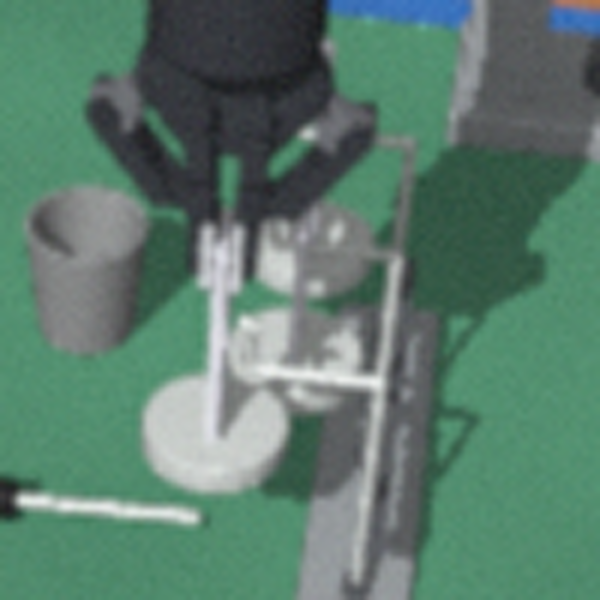

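```bash
python3 -m inch '[{"offset":[0,1,0],"dr":[0,0,0],"grip":0.2},{"offset":[0,1,-2],"dr":[0,0,0],"grip":0.2},{"offset":[0,0.5,-3],"dr":[0,0,0],"grip":0.2},{"offset":[0.5,0,-3],"dr":[0,0,0],"grip":0.2},{"offset":[1.5,0,-3],"dr":[0,0,0],"grip":0.2},{"offset":[3,-0.9,-1],"dr":[0,0,0],"grip":0.2},{"offset":[4,-1.5,0],"dr":[0,0,0],"grip":0.2},{"offset":[4,-1.5,0],"dr":[0,0,0],"grip":0.2},{"offset":[4,-1.5,0],"dr":[0,0,0],"grip":0.2},{"offset":[4,-1.5,0],"dr":[0,0,0],"grip":0.2},{"offset":[4,-1.5,0],"dr":[0,0,0],"grip":0.2},{"offset":[4,-1.5,0],"dr":[0,0,0],"grip":0.2},{"offset":[4,-1.5,0],"dr":[0,0,0],"grip":0.2},{"offset":[4,-1.3,0],"dr":[0,0,0],"grip":0.2},{"offset":[4,-1.3,0],"dr":[0,0,0],"grip":0.2},{"offset":[4,-1.3,0],"dr":[0,0,0],"grip":0.2},{"offset":[3,-0.7,0],"dr":[0,0,0],"grip":0.2},{"offset":[1.5,-0.3,0],"dr":[0,0,0],"grip":0.2},{"offset":[0,0,0],"dr":[0,0,0],"grip":0.2},{"offset":[0,0,0],"dr":[0,0,0],"grip":0.2}]'; python3 - <<'E'
from h import *
o=get_obs();print(o['tool_pos'],o['wrist_force'],o['finger_gap']*85.4,o['joint_pos'])
E
```

```text
time_s: 35.2
tool_pos: [0.4438, 0.3279, 0.3267]
tcp_rot: [[-0.021, 1.0, 0.0], [1.0, 0.021, -0.001], [-0.001, 0.0, -1.0]]
wrist_force: [-0.3, -0.4, -5.0]
finger_gap: 0.058
[0.4438 0.3279 0.3267] [-0.3095 -0.3875 -5.0033] 4.925041110975749 [  4.222   10.9981 -51.9889  86.8857   8.6989  86.3589 -46.6037]
```

```bash
python3 -m inch '[{"offset":[0.3,1.5,0],"dr":[0,0,0],"grip":0.2},{"offset":[0.3,1.5,1],"dr":[0,0,0],"grip":0.2},{"offset":[0.1,0.96,2],"dr":[0,0,0],"grip":0.2},{"offset":[0,0,3],"dr":[0,0,0],"grip":0.2},{"offset":[0,0,3],"dr":[0,0,0],"grip":0.2},{"offset":[0,0,3],"dr":[0,0,0],"grip":0.2},{"offset":[0,0,3],"dr":[0,0,0],"grip":0.2},{"offset":[0,0,2],"dr":[0,0,0],"grip":0.2},{"offset":[0,0,1],"dr":[0,0,0],"grip":0.2},{"offset":[0,0,0],"dr":[0,0,0],"grip":0.2},{"offset":[0,0,0],"dr":[0,0,0],"grip":0.2}]'; python3 - <<'E'
from h import *
o=get_obs();print(o['tool_pos'],o['wrist_force'],o['finger_gap']*85.4)
im=get_image("side");cv2.imwrite("pics/s18.png",cv2.resize(im["pixels"][255:384,230:345,::-1],None,fx=5,fy=4.6,interpolation=cv2.INTER_CUBIC))
np.savez("side18.npz",**im)
E
```

```text
time_s: 36.58
tool_pos: [0.4827, 0.3378, 0.1478]
tcp_rot: [[-0.023, 1.0, 0.001], [1.0, 0.023, 0.001], [0.001, 0.001, -1.0]]
wrist_force: [0.2, 0.0, -5.0]
finger_gap: 0.055
[0.4827 0.3378 0.1478] [ 0.1906  0.0275 -5.033 ] 4.666180819520681
```

View pics/s18.png

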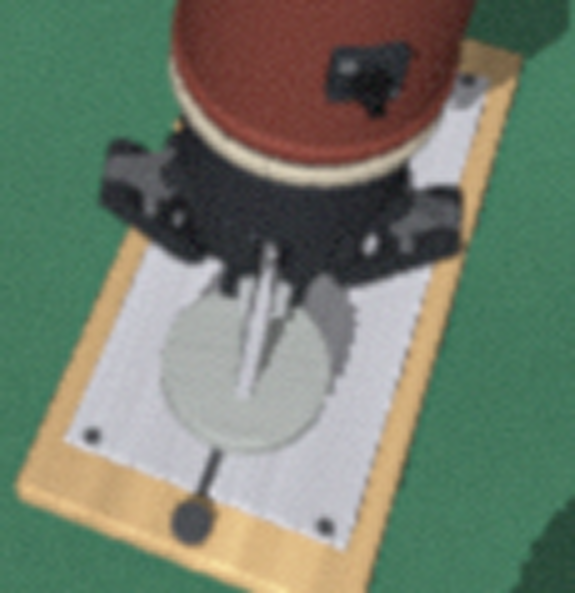

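```bash
python3 -m inch '[{"offset":[-0.2,0.06,0.5],"dr":[0,0,0],"grip":0.2},{"offset":[0,0,0.5],"dr":[0,0,0],"grip":0.2},{"offset":[0,0,0.4],"dr":[0,0,0],"grip":0.2},{"offset":[0,0,0.2],"dr":[0,0,0],"grip":0.2},{"offset":[0,0,0.1],"dr":[0,0,0],"grip":0.2},{"offset":[0,0,0.1],"dr":[0,0,0],"grip":0.2},{"offset":[0,0,0],"dr":[0,0,0],"grip":0.2},{"offset":[0,0,0],"dr":[0,0,0],"grip":0.2}]'
```

```text
time_s: 37.62
tool_pos: [0.483, 0.3356, 0.1295]
tcp_rot: [[-0.023, 1.0, 0.001], [1.0, 0.023, 0.0], [0.0, 0.001, -1.0]]
wrist_force: [-3.1, -2.2, 6.5]
finger_gap: 0.057
```

Contact was made (the weight has come off the wrist force). Release and rise.

```bash
python3 -m inch '[{"offset":[0,0,-0.05],"dr":[0,0,0],"grip":0.5},{"offset":[0,0,0],"dr":[0,0,0],"grip":1},{"offset":[0,0,0],"dr":[0,0,0],"grip":2},{"offset":[0,0,0],"dr":[0,0,0],"grip":3},{"offset":[0,0,0],"dr":[0,0,0],"grip":3},{"offset":[0,0,-1],"dr":[0,0,0],"grip":3},{"offset":[0,0,-2],"dr":[0,0,0],"grip":3},{"offset":[0,0,-3],"dr":[0,0,0],"grip":3},{"offset":[0,0,-4],"dr":[0,0,0],"grip":3},{"offset":[0,0,-4],"dr":[0,0,0],"grip":3},{"offset":[-2,1,-4],"dr":[0,0,0],"grip":3},{"offset":[-4,1.5,-2],"dr":[0,0,0],"grip":3},{"offset":[-5,1.5,0],"dr":[0,0,0],"grip":3},{"offset":[-5,1.5,0],"dr":[0,0,0],"grip":3},{"offset":[-5,1.5,0],"dr":[0,0,0],"grip":3},{"offset":[-5,1.5,0],"dr":[0,0,0],"grip":3},{"offset":[0,0,0],"dr":[0,0,0],"grip":3}]'; python3 - <<'E'
from h import *
for n in ("side","top"):
    im=get_image(n); np.savez(f"{n}19.npz",**im); cv2.imwrite(f"pics/{n}19.png",cv2.resize(im["pixels"][:,:,::-1],None,fx=1.5,fy=1.5))
E
```

```text
time_s: 39.75
tool_pos: [0.5751, 0.072, 0.3303]
tcp_rot: [[-0.015, 1.0, 0.001], [1.0, 0.015, -0.001], [-0.001, 0.001, -1.0]]
wrist_force: [-0.1, 0.5, -1.4]
finger_gap: 0.353
```

View pics/side19.png

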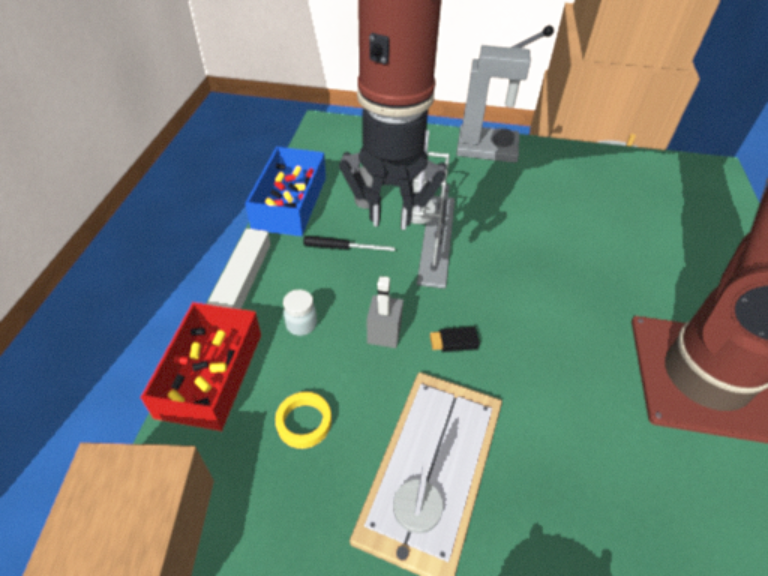

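View pics/top19.png

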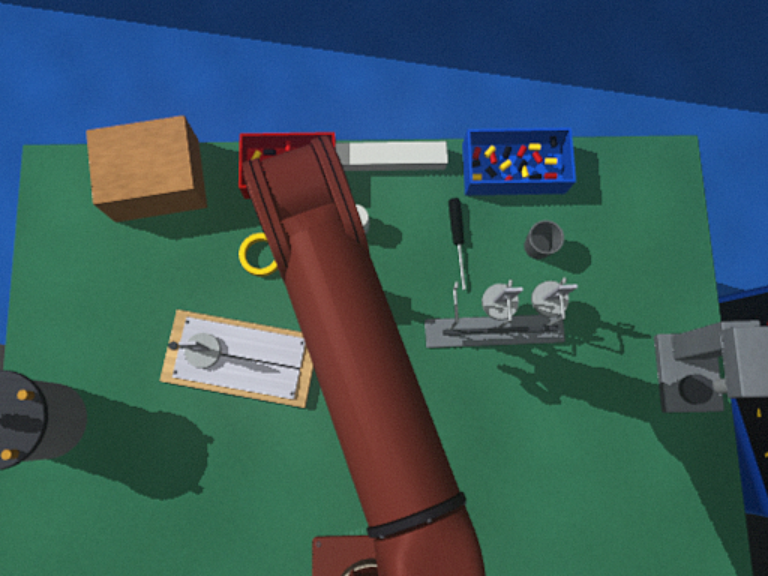

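```bash
python3 - <<'E'
from h import *
im=dict(np.load("top19.npz"))
v,u=np.mgrid[0:384,0:512]; E=im["extrinsics"]; z=im["range_z"]
C=np.stack([(u-im["cx"])/im["fx"]*z,(v-im["cy"])/im["fy"]*z,z],-1)@E[:3,:3].T+E[:3,3]
box=np.zeros((384,512),bool); box[175:240,318:400]=True
m=(box&(C[...,2]>.194)&(im["range_z"]>0)&(C[...,2]<.25)).astype(np.uint8)
n,lab,st,ce=cv2.connectedComponentsWithStats(m)
for i in range(1,n):
    P=C[lab==i]; 
    if len(P)>6: print(len(P),"mean",P.mean(0),"y",P[:,1].min(),P[:,1].max())
# placed weight tab
box=np.zeros((384,512),bool); box[200:270,110:210]=True
m=(box&(C[...,2]>.145)&(z>0)&(C[...,2]<.3)); P=C[m]; print("tab top placed",P.mean(0),len(P))
m=(box&(C[...,2]>.035)&(z>0)&(C[...,2]<.052)); P=C[m]; print("foot",P.mean(0),len(P), P.min(0),P.max(0))
E
python3 -m inch '[{"offset":[-2,-0.1,0],"dr":[0,0,0],"grip":3},{"offset":[-4,-0.2,0],"dr":[0,0,0],"grip":3},{"offset":[-4,-0.2,0],"dr":[0,0,0],"grip":3},{"offset":[-4,-0.3,0],"dr":[0,0,0],"grip":3},{"offset":[-4,-0.3,0],"dr":[0,0,0],"grip":3},{"offset":[-4,-0.3,0],"dr":[0,0,0],"grip":3},{"offset":[-4,-0.3,0],"dr":[0,0,0],"grip":3},{"offset":[-4,-0.2,1],"dr":[0,0,0],"grip":3},{"offset":[-2.5,0,2],"dr":[0,0,0],"grip":3},{"offset":[-1,0,2],"dr":[0,0,0],"grip":3},{"offset":[0,0,2],"dr":[0,0,0],"grip":3},{"offset":[0,0,1],"dr":[0,0,0],"grip":3},{"offset":[0,0,0],"dr":[0,0,0],"grip":3},{"offset":[0,0,0],"dr":[0,0,0],"grip":3}]'
```

```text
37 mean [ 0.567  -0.3644  0.2008] y -0.3815055557134491 -0.34874467514173807
34 mean [ 0.5633 -0.2643  0.2013] y -0.2799257519185723 -0.24885169569738086
tab top placed [0.4825 0.3338 0.1534] 33
foot [0.4809 0.3299 0.0411] 369 [0.4479 0.2971 0.035 ] [0.5276 0.3661 0.0496]
time_s: 41.6
tool_pos: [0.5631, -0.2575, 0.2501]
tcp_rot: [[-0.024, 1.0, 0.001], [1.0, 0.024, -0.0], [-0.0, 0.001, -1.0]]
wrist_force: [-0.2, -0.1, 0.2]
finger_gap: 0.351
```

```bash
python3 -m inch '[{"offset":[-0.62,0.02,1],"dr":[0,0,0],"grip":3},{"offset":[0,0,2],"dr":[0,0,0],"grip":3},{"offset":[0,0,1.2],"dr":[0,0,0],"grip":3},{"offset":[0,0,0.8],"dr":[0,0,0],"grip":3},{"offset":[0,0,0.5],"dr":[0,0,0],"grip":3},{"offset":[0,0,0.5],"dr":[0,0,0],"grip":3},{"offset":[0,0,0],"dr":[0,0,0],"grip":3}]'; python3 - <<'E'
from h import *
im=get_image("side");cv2.imwrite("pics/s20.png",cv2.resize(im["pixels"][70:170,230:330,::-1],None,fx=6,fy=6,interpolation=cv2.INTER_CUBIC))
E
```

```text
time_s: 42.48
tool_pos: [0.5629, -0.2642, 0.1891]
tcp_rot: [[-0.023, 1.0, -0.0], [1.0, 0.023, 0.0], [0.0, -0.0, -1.0]]
wrist_force: [0.2, -0.2, -0.2]
finger_gap: 0.355
```

View pics/s20.png

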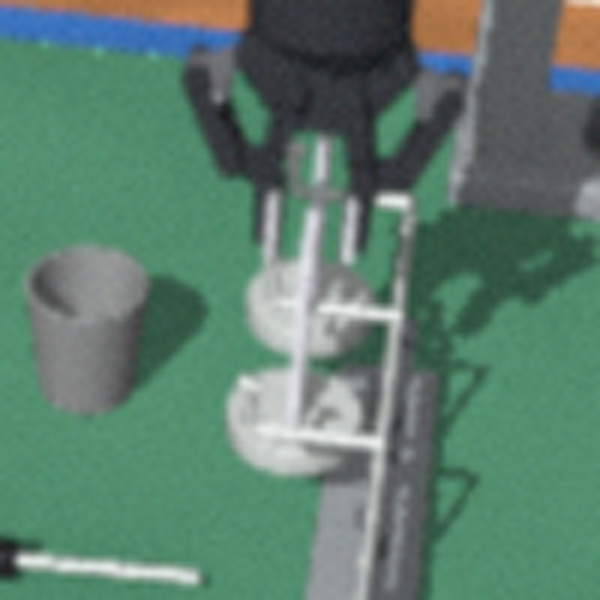

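```bash
python3 -m inch '[{"offset":[0,0.03,-0.1],"dr":[0,0,0],"grip":2},{"offset":[0,0,0],"dr":[0,0,0],"grip":1},{"offset":[0,0,0],"dr":[0,0,0],"grip":0.2},{"offset":[0,0,0],"dr":[0,0,0],"grip":0.2},{"offset":[0,0,0],"dr":[0,0,0],"grip":0.2},{"offset":[0,0,0],"dr":[0,0,0],"grip":0.2},{"offset":[0,0,-0.4],"dr":[0,0,0],"grip":0.2},{"offset":[0,-0.4,0],"dr":[0,0,0],"grip":0.2},{"offset":[0,-0.35,0],"dr":[0,0,0],"grip":0.2},{"offset":[0,0,0],"dr":[0,0,0],"grip":0.2},{"offset":[0,0,0],"dr":[0,0,0],"grip":0.2}]'
```

```text
time_s: 43.9
tool_pos: [0.5556, -0.2644, 0.1941]
tcp_rot: [[-0.023, 1.0, -0.0], [1.0, 0.023, 0.0], [0.0, -0.0, -1.0]]
wrist_force: [-0.4, 0.6, -5.8]
finger_gap: 0.046
```

```bash
python3 -m inch '[{"offset":[0,0,0.25],"dr":[0,0,0],"grip":0.2},{"offset":[0,0,0.2],"dr":[0,0,0],"grip":0.2},{"offset":[0,0,0],"dr":[0,0,0],"grip":0.7},{"offset":[0,0,0],"dr":[0,0,0],"grip":1.2},{"offset":[0,0,0],"dr":[0,0,0],"grip":1.2},{"offset":[0,0,0.5],"dr":[0,0,0],"grip":1.2},{"offset":[0,0,0.5],"dr":[0,0,0],"grip":1.2},{"offset":[0,0,0.5],"dr":[0,0,0],"grip":1.2},{"offset":[0,0,0],"dr":[0,0,0],"grip":1.2}]'; python3 - <<'E'
from h import *
im=get_image("side");cv2.imwrite("pics/s21.png",cv2.resize(im["pixels"][70:170,230:330,::-1],None,fx=6,fy=6,interpolation=cv2.INTER_CUBIC))
E
```

```text
time_s: 45.02
tool_pos: [0.5554, -0.2643, 0.1741]
tcp_rot: [[-0.023, 1.0, -0.001], [1.0, 0.023, 0.001], [0.001, -0.001, -1.0]]
wrist_force: [0.5, -0.2, 0.2]
finger_gap: 0.135
```

View pics/s21.png

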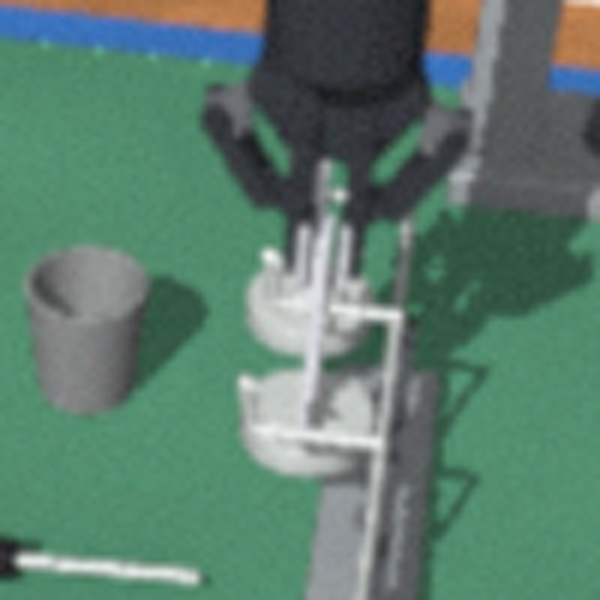

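Plumb and clear. Close, lift 19 mm, and move out to x≈49.

```bash
python3 -m inch '[{"offset":[0,0,0],"dr":[0,0,0],"grip":0.6},{"offset":[0,0,0],"dr":[0,0,0],"grip":0.2},{"offset":[0,0,0],"dr":[0,0,0],"grip":0.2},{"offset":[0,0,0],"dr":[0,0,0],"grip":0.2},{"offset":[0,0,0],"dr":[0,0,0],"grip":0.2}]'
python3 -m inch '[{"offset":[0,0,-0.6],"dr":[0,0,0],"grip":0.2},{"offset":[0,0,-0.7],"dr":[0,0,0],"grip":0.2},{"offset":[0,0,-0.6],"dr":[0,0,0],"grip":0.2},{"offset":[0,0.4,0],"dr":[0,0,0],"grip":0.2},{"offset":[0,0.4,0],"dr":[0,0,0],"grip":0.2},{"offset":[0,0,0],"dr":[0,0,0],"grip":0.2},{"offset":[0,0,0],"dr":[0,0,0],"grip":0.2}]'
```

```text
time_s: 45.7
tool_pos: [0.5558, -0.2645, 0.175]
tcp_rot: [[-0.023, 1.0, 0.0], [1.0, 0.023, -0.0], [-0.0, 0.0, -1.0]]
wrist_force: [-0.9, 0.1, 1.7]
finger_gap: 0.056
time_s: 46.58
tool_pos: [0.5636, -0.2642, 0.1935]
tcp_rot: [[-0.023, 1.0, -0.0], [1.0, 0.023, 0.0], [0.0, -0.0, -1.0]]
wrist_force: [0.6, 0.2, -4.6]
finger_gap: 0.059
```

```bash
python3 -m inch '[{"offset":[0,0.02,0],"dr":[-0.0873,0,0],"grip":0.2},{"offset":[0,-0.03,0.03],"dr":[-0.0873,0,0],"grip":0.2},{"offset":[0,-0.22,0.06],"dr":[-0.131,0,0],"grip":0.2},{"offset":[0,-0.23,0.09],"dr":[-0.131,0,0],"grip":0.2},{"offset":[0,-0.1,-0.02],"dr":[-0.0873,0,0],"grip":0.2},{"offset":[0,-0.1,0],"dr":[-0.0873,0,0],"grip":0.2},{"offset":[0,0.04,-0.17],"dr":[-0.0436,0,0],"grip":0.2},{"offset":[0,0.05,-0.16],"dr":[-0.0436,0,0],"grip":0.2},{"offset":[0,0,0],"dr":[0,0,0],"grip":0.2},{"offset":[0,0,0],"dr":[0,0,0],"grip":0.2}]'; python3 - <<'E'
from h import *
o=get_obs();print(o['tool_pos'],o['wrist_force'],o['finger_gap']*85.4,o['joint_pos'])
R=o['tcp_rot']; u=-R[:,2]; s=o['tool_pos']-.032*u; print("slot rack x,z",s[0]-.5151,s[2],s[1],np.degrees(np.arcsin(R[2,1])))
E
```

```text
time_s: 47.82
tool_pos: [0.5566, -0.2642, 0.1935]
tcp_rot: [[-0.024, 0.766, 0.642], [1.0, 0.018, 0.015], [-0.0, 0.642, -0.767]]
wrist_force: [-0.4, -0.7, -6.2]
finger_gap: 0.058
[ 0.5566 -0.2642  0.1935] [-0.3541 -0.7485 -6.2057] 4.957582520774885 [ 70.6562   0.4498 -36.4628 121.019  -43.9198  32.1917  68.0555]
slot rack x,z 0.06204177936986521 0.16892324577981926 -0.26375334675186496 39.954385095930405
```

```bash
python3 -m inch '[{"offset":[0,0.45,-0.04],"dr":[0.0873,0,0],"grip":0.2},{"offset":[0,0.45,-0.05],"dr":[0.0873,0,0],"grip":0.2},{"offset":[0,0.46,0],"dr":[0.0873,0,0],"grip":0.2},{"offset":[0,0.46,-0.02],"dr":[0.0873,0,0],"grip":0.2},{"offset":[0,0.48,0.03],"dr":[0.0873,0,0],"grip":0.2},{"offset":[0,0.49,0.02],"dr":[0.0873,0,0],"grip":0.2},{"offset":[0,0.53,0.06],"dr":[0.0873,0,0],"grip":0.2},{"offset":[0,0.53,0.03],"dr":[0.0873,0,0],"grip":0.2},{"offset":[0,0.4,0],"dr":[0,0,0],"grip":0.2},{"offset":[0,0,0],"dr":[0,0,0],"grip":0.2},{"offset":[0,0,0],"dr":[0,0,0],"grip":0.2}]'; python3 - <<'E'
from h import *
im=get_image("side");cv2.imwrite("pics/s22.png",cv2.resize(im["pixels"][70:170,230:330,::-1],None,fx=6,fy=6,interpolation=cv2.INTER_CUBIC))
E
```

```text
time_s: 49.2
tool_pos: [0.5947, -0.2641, 0.2072]
tcp_rot: [[-0.022, 1.0, 0.001], [1.0, 0.022, -0.001], [-0.001, 0.001, -1.0]]
wrist_force: [-0.3, -1.1, -5.4]
finger_gap: 0.056
```

View pics/s22.png

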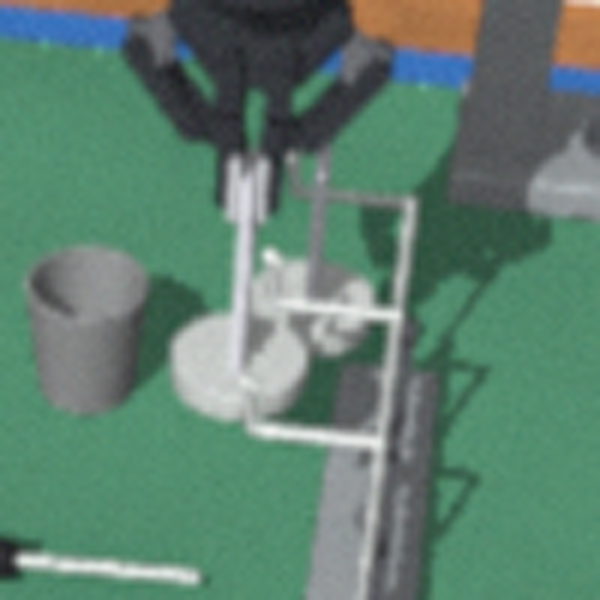

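```bash
python3 -m inch '[{"offset":[0,1,-0.5],"dr":[0,0,0],"grip":0.2},{"offset":[0,0.5,-2],"dr":[0,0,0],"grip":0.2},{"offset":[0,0,-3],"dr":[0,0,0],"grip":0.2},{"offset":[0.5,0,-3],"dr":[0,0,0],"grip":0.2},{"offset":[1.5,0,-2.5],"dr":[0,0,0],"grip":0.2},{"offset":[3,-0.7,-1],"dr":[0,0,0],"grip":0.2},{"offset":[4,-1,0],"dr":[0,0,0],"grip":0.2},{"offset":[4,-1,0],"dr":[0,0,0],"grip":0.2},{"offset":[4,-1,0],"dr":[0,0,0],"grip":0.2},{"offset":[4,-1,0],"dr":[0,0,0],"grip":0.2},{"offset":[4,-1,0],"dr":[0,0,0],"grip":0.2},{"offset":[4,-1,0],"dr":[0,0,0],"grip":0.2},{"offset":[4,-1,0],"dr":[0,0,0],"grip":0.2},{"offset":[4,-1,0],"dr":[0,0,0],"grip":0.2},{"offset":[4,-1,0],"dr":[0,0,0],"grip":0.2},{"offset":[4,-1,0],"dr":[0,0,0],"grip":0.2},{"offset":[4,-1,0],"dr":[0,0,0],"grip":0.2},{"offset":[2.5,-0.9,0],"dr":[0,0,0],"grip":0.2},{"offset":[1,-0.4,0],"dr":[0,0,0],"grip":0.2},{"offset":[0,0,0],"dr":[0,0,0],"grip":0.2}]';python3 -m inch '[{"offset":[0,0,1],"dr":[0,0,0],"grip":0.2},{"offset":[0,0,2],"dr":[0,0,0],"grip":0.2}]'
```

```text
time_s: 51.75
tool_pos: [0.4685, 0.259, 0.3277]
tcp_rot: [[-0.024, 1.0, 0.001], [1.0, 0.024, 0.0], [0.0, 0.001, -1.0]]
wrist_force: [-0.6, 0.3, -0.4]
finger_gap: 0.024
time_s: 52.0
tool_pos: [0.4693, 0.2575, 0.2966]
tcp_rot: [[-0.021, 1.0, 0.001], [1.0, 0.021, 0.0], [0.0, 0.001, -1.0]]
wrist_force: [0.1, 0.8, -0.4]
finger_gap: 0.024
```

The grip opening dropped to 2 mm and the load is gone, so the weight was lost on the way. Looking.

```bash
python3 - <<'E'
from h import *
for n in ("side","top"):
    im=get_image(n); np.savez(f"{n}23.npz",**im); cv2.imwrite(f"pics/{n}23.png",cv2.resize(im["pixels"][:,:,::-1],None,fx=1.5,fy=1.5))
E
```

```text
(no output)
```

View pics/side23.png

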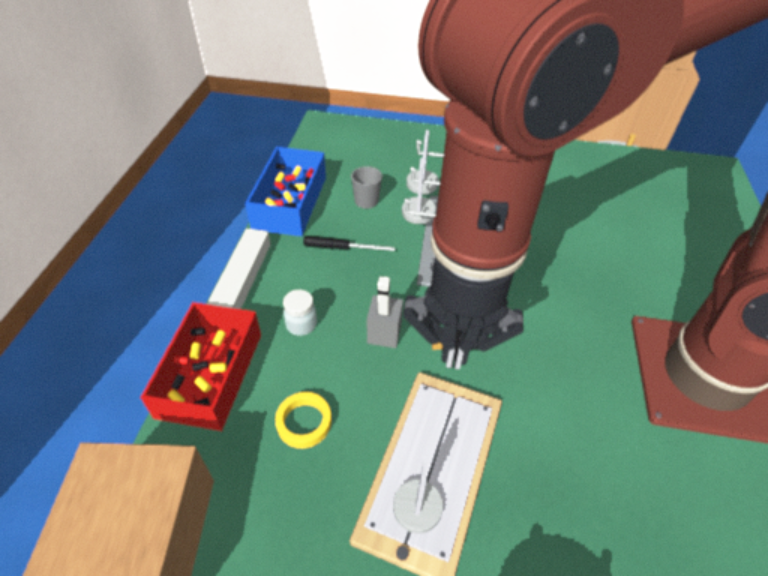

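View pics/top23.png

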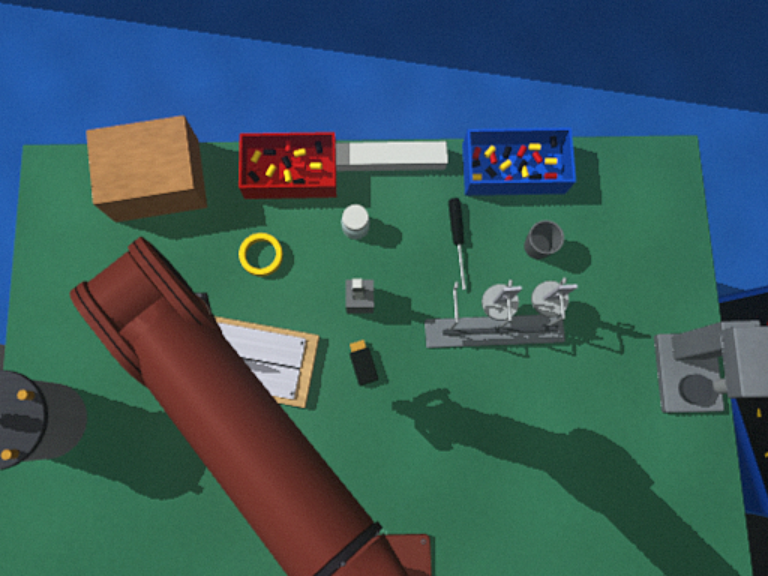

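```bash
python3 - <<'E'
from h import *
T=get_image("top"); S=get_image("side")
cv2.imwrite("pics/t24.png",cv2.resize(T["pixels"][170:250,270:400,::-1],None,fx=6,fy=6,interpolation=cv2.INTER_CUBIC))
cv2.imwrite("pics/s24.png",cv2.resize(S["pixels"][70:200,230:320,::-1],None,fx=4.5,fy=4.5,interpolation=cv2.INTER_CUBIC))
E
```

```text
(no output)
```

View pics/t24.png

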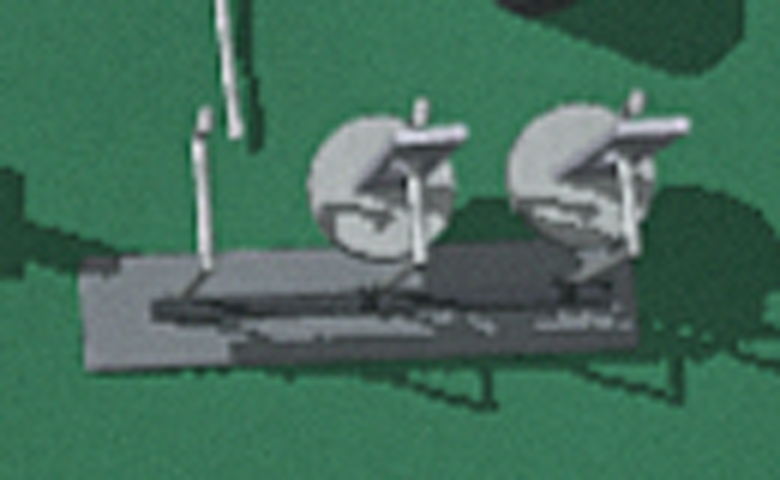

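View pics/s24.png

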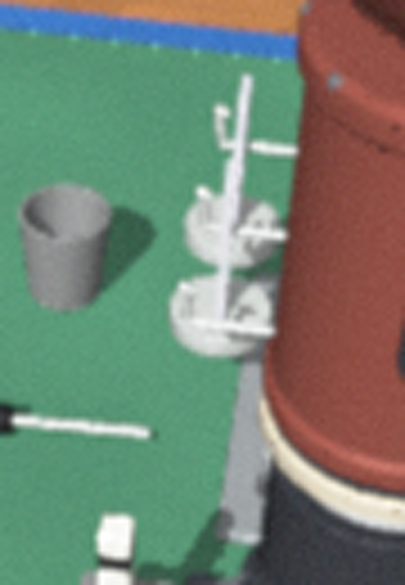

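Weight 2 is hanging on the middle hook again, at (0.563,-0.264) by eye. I'll re-measure all the weights before trying again.

```bash
cat >> h.py <<'E'
def cloud(im):
    v,u=np.mgrid[0:384,0:512]; E=im["extrinsics"]; z=im["range_z"]
    return np.stack([(u-im["cx"])/im["fx"]*z,(v-im["cy"])/im["fy"]*z,z],-1)@E[:3,:3].T+E[:3,3]
def tabs(im):
    C=cloud(im); box=np.zeros((384,512),bool); box[175:240,280:400]=True
    m=(box&(C[...,2]>.194)&(im["range_z"]>0)&(C[...,2]<.22)).astype(np.uint8)
    n,lab,st,ce=cv2.connectedComponentsWithStats(m)
    for i in range(1,n):
        P=C[lab==i]
        if len(P)>6: print("tab",len(P),P.mean(0),"y",P[:,1].min(),P[:,1].max())
    box=np.zeros((384,512),bool); box[175:240,280:400]=True
    m=(box&(C[...,2]>.06)&(im["range_z"]>0)&(C[...,2]<.1)).astype(np.uint8)
    n,lab,st,ce=cv2.connectedComponentsWithStats(m)
    for i in range(1,n):
        P=C[lab==i]
        if len(P)>100: print("foot",len(P),np.median(P,0),P.min(0),P.max(0))
E
python3 - <<'E'
from h import *
print("now");tabs(dict(np.load("top23.npz")))
print("before");tabs(dict(np.load("top9.npz")))
o=get_obs();print(o['time_s'],o['tool_pos'],o['finger_gap']*85.4,o['wrist_force'])
S=dict(np.load("side23.npz"));C=cloud(S)
E
```

```text
now
tab 34 [ 0.5646 -0.262   0.2002] y -0.27772299558147745 -0.24697622770172617
tab 36 [ 0.5671 -0.3647  0.2011] y -0.3816068081083363 -0.34912719336683035
foot 341 [ 0.5611 -0.3548  0.0867] [ 0.5313 -0.3836  0.0733] [ 0.6009 -0.3288  0.0998]
foot 288 [ 0.5558 -0.2525  0.0866] [ 0.5263 -0.2783  0.0709] [ 0.5972 -0.2294  0.0989]
foot 297 [ 0.5091 -0.2658  0.0674] [ 0.5014 -0.3805  0.06  ] [ 0.5208 -0.1508  0.0968]
before
tab 37 [ 0.5673 -0.3647  0.1998] y -0.3797416375671976 -0.34920317232623543
tab 36 [ 0.5633 -0.2643  0.201 ] y -0.2797447969806888 -0.24800357897283287
tab 35 [ 0.5596 -0.1655  0.2008] y -0.1812296962328072 -0.14889100630385135
foot 297 [ 0.557 -0.253  0.087] [ 0.5274 -0.2782  0.0718] [ 0.599  -0.2287  0.0987]
foot 342 [ 0.5607 -0.3544  0.0873] [ 0.5316 -0.384   0.0707] [ 0.6006 -0.3289  0.0998]
foot 249 [ 0.5528 -0.151   0.0871] [ 0.5241 -0.172   0.073 ] [ 0.5947 -0.13    0.0968]
foot 293 [ 0.5092 -0.2652  0.0672] [ 0.5018 -0.3809  0.0602] [ 0.5211 -0.1511  0.0998]
52.2 [0.4685 0.2577 0.2968] 2.0844725315547947 [ 0.3073 -0.0613  0.9343]
```

```bash
python3 -m inch '[{"offset":[-1.5,0.2,-2],"dr":[0,0,0],"grip":3},{"offset":[-3,0.5,-1.5],"dr":[0,0,0],"grip":3},{"offset":[-4,0.65,0],"dr":[0,0,0],"grip":3},{"offset":[-4,0.65,0],"dr":[0,0,0],"grip":3},{"offset":[-4,0.65,0],"dr":[0,0,0],"grip":3},{"offset":[-4,0.65,0],"dr":[0,0,0],"grip":3},{"offset":[-4,0.65,0],"dr":[0,0,0],"grip":3},{"offset":[-4,0.65,0],"dr":[0,0,0],"grip":3},{"offset":[-4,0.65,0],"dr":[0,0,0],"grip":3},{"offset":[-4,0.65,0],"dr":[0,0,0],"grip":3},{"offset":[-4,0.65,0],"dr":[0,0,0],"grip":3},{"offset":[-4,0.65,0],"dr":[0,0,0],"grip":3},{"offset":[-4,0.65,0],"dr":[0,0,0],"grip":3},{"offset":[-2.8,0.5,1],"dr":[0,0,0],"grip":3},{"offset":[-1,0.1,3],"dr":[0,0,0],"grip":3},{"offset":[0,0,3],"dr":[0,0,0],"grip":3},{"offset":[0,0,2],"dr":[0,0,0],"grip":3},{"offset":[0,0,0],"dr":[0,0,0],"grip":3},{"offset":[0,0,0],"dr":[0,0,0],"grip":3}]'
```

```text
time_s: 54.58
tool_pos: [0.5653, -0.2621, 0.2432]
tcp_rot: [[-0.023, 1.0, 0.001], [1.0, 0.023, -0.001], [-0.001, 0.001, -1.0]]
wrist_force: [-0.2, -0.8, 0.2]
finger_gap: 0.348
```

```bash
python3 -m inch '[{"offset":[0,-0.08,1.5],"dr":[0,0,0],"grip":3},{"offset":[0,0,1.5],"dr":[0,0,0],"grip":3},{"offset":[0,0,1],"dr":[0,0,0],"grip":3},{"offset":[0,0,0.8],"dr":[0,0,0],"grip":3},{"offset":[0,0,0.5],"dr":[0,0,0],"grip":3},{"offset":[0,0,0],"dr":[0,0,0],"grip":3}]'
python3 -m inch '[{"offset":[0,0,0],"dr":[0,0,0],"grip":2},{"offset":[0,0,0],"dr":[0,0,0],"grip":1},{"offset":[0,0,0],"dr":[0,0,0],"grip":0.2},{"offset":[0,0,0],"dr":[0,0,0],"grip":0.2},{"offset":[0,0,0],"dr":[0,0,0],"grip":0.2},{"offset":[0,0,0],"dr":[0,0,0],"grip":0.2},{"offset":[0,0,-0.4],"dr":[0,0,0],"grip":0.2},{"offset":[0,-0.4,0],"dr":[0,0,0],"grip":0.2},{"offset":[0,-0.4,0],"dr":[0,0,0],"grip":0.2},{"offset":[0,0,0],"dr":[0,0,0],"grip":0.2},{"offset":[0,0,0],"dr":[0,0,0],"grip":0.2}]'
```

```text
time_s: 55.32
tool_pos: [0.5638, -0.2622, 0.1887]
tcp_rot: [[-0.023, 1.0, -0.0], [1.0, 0.023, 0.0], [0.0, -0.0, -1.0]]
wrist_force: [0.2, 0.9, 0.4]
finger_gap: 0.351
time_s: 56.7
tool_pos: [0.5558, -0.2625, 0.1928]
tcp_rot: [[-0.023, 1.0, -0.0], [1.0, 0.023, 0.0], [0.0, -0.0, -1.0]]
wrist_force: [-0.3, 0.6, -4.7]
finger_gap: 0.044
```

```bash
python3 -m inch '[{"offset":[0,0,0.25],"dr":[0,0,0],"grip":0.2},{"offset":[0,0,0.2],"dr":[0,0,0],"grip":0.2},{"offset":[0,0,0],"dr":[0,0,0],"grip":0.7},{"offset":[0,0,0],"dr":[0,0,0],"grip":1.2},{"offset":[0,0,0],"dr":[0,0,0],"grip":1.2},{"offset":[0,0,0.5],"dr":[0,0,0],"grip":1.2},{"offset":[0,0,0.5],"dr":[0,0,0],"grip":1.2},{"offset":[0,0,0.4],"dr":[0,0,0],"grip":1.2},{"offset":[0,0,0],"dr":[0,0,0],"grip":0.7},{"offset":[0,0,0],"dr":[0,0,0],"grip":0.2},{"offset":[0,0,0],"dr":[0,0,0],"grip":0.2},{"offset":[0,0,0],"dr":[0,0,0],"grip":0.2},{"offset":[0,0,0],"dr":[0,0,0],"grip":0.2},{"offset":[0,0,0],"dr":[0,0,0],"grip":0.2}]'
python3 -m inch '[{"offset":[0,0,-0.6],"dr":[0,0,0],"grip":0.2},{"offset":[0,0,-0.7],"dr":[0,0,0],"grip":0.2},{"offset":[0,0,-0.6],"dr":[0,0,0],"grip":0.2},{"offset":[0,0.4,0],"dr":[0,0,0],"grip":0.2},{"offset":[0,0.4,0],"dr":[0,0,0],"grip":0.2},{"offset":[0,0,0],"dr":[0,0,0],"grip":0.2},{"offset":[0,0,0],"dr":[0,0,0],"grip":0.2}]'
```

```text
time_s: 58.45
tool_pos: [0.5558, -0.2624, 0.1743]
tcp_rot: [[-0.023, 1.0, -0.0], [1.0, 0.023, 0.0], [0.0, -0.0, -1.0]]
wrist_force: [0.4, -0.7, -4.2]
finger_gap: 0.058
time_s: 59.32
tool_pos: [0.5638, -0.2622, 0.1931]
tcp_rot: [[-0.023, 1.0, -0.0], [1.0, 0.023, 0.0], [0.0, -0.0, -1.0]]
wrist_force: [-0.3, -0.2, -5.6]
finger_gap: 0.059
```

```bash
python3 -m inch '[{"offset":[0,0,-0.05],"dr":[-0.0873,0,0],"grip":0.2},{"offset":[0,-0.03,0.03],"dr":[-0.0873,0,0],"grip":0.2},{"offset":[0,-0.22,0.06],"dr":[-0.131,0,0],"grip":0.2},{"offset":[0,-0.23,0.09],"dr":[-0.131,0,0],"grip":0.2},{"offset":[0,-0.1,-0.02],"dr":[-0.0873,0,0],"grip":0.2},{"offset":[0,-0.1,0],"dr":[-0.0873,0,0],"grip":0.2},{"offset":[0,0.04,-0.17],"dr":[-0.0436,0,0],"grip":0.2},{"offset":[0,0.05,-0.16],"dr":[-0.0436,0,0],"grip":0.2},{"offset":[0,0,0],"dr":[0,0,0],"grip":0.2},{"offset":[0,0,0],"dr":[0,0,0],"grip":0.2}]'; python3 - <<'E'
from h import *
o=get_obs();R=o['tcp_rot']; u=-R[:,2]; s=o['tool_pos']-.032*u; print("slot rack x,z",s[0]-.5151,s[2],s[1],np.degrees(np.arcsin(R[2,1])))
im=get_image("side");cv2.imwrite("pics/s25.png",cv2.resize(im["pixels"][70:170,230:330,::-1],None,fx=6,fy=6,interpolation=cv2.INTER_CUBIC))
E
```

```text
time_s: 60.58
tool_pos: [0.5566, -0.2622, 0.1936]
tcp_rot: [[-0.024, 0.766, 0.642], [1.0, 0.018, 0.015], [-0.0, 0.642, -0.767]]
wrist_force: [-0.2, 0.0, -5.1]
finger_gap: 0.062
slot rack x,z 0.06201505329793722 0.16902110510223115 -0.26174052221082517 39.95097467818653
```

View pics/s25.png

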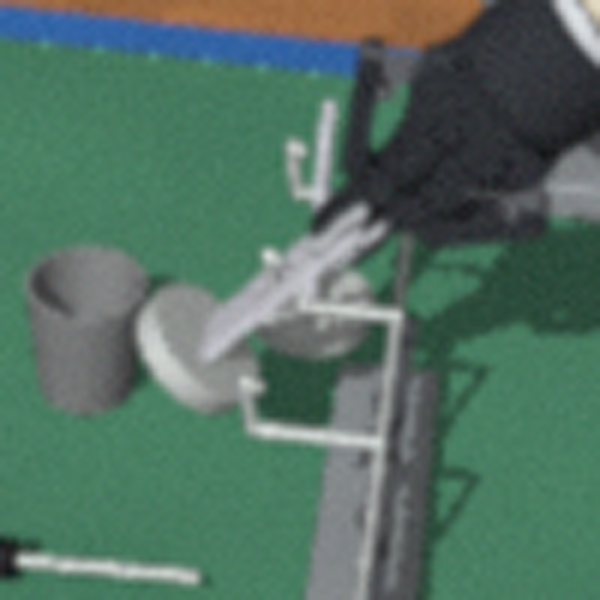

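```bash
python3 -m inch '[{"offset":[0,0.45,-0.04],"dr":[0.0873,0,0],"grip":0.2},{"offset":[0,0.45,-0.05],"dr":[0.0873,0,0],"grip":0.2},{"offset":[0,0.46,0],"dr":[0.0873,0,0],"grip":0.2},{"offset":[0,0.46,-0.02],"dr":[0.0873,0,0],"grip":0.2},{"offset":[0,0.48,0.03],"dr":[0.0873,0,0],"grip":0.2},{"offset":[0,0.49,0.02],"dr":[0.0873,0,0],"grip":0.2},{"offset":[0,0.53,0.06],"dr":[0.0873,0,0],"grip":0.2},{"offset":[0,0.53,0.03],"dr":[0.0873,0,0],"grip":0.2},{"offset":[0,0.4,0],"dr":[0,0,0],"grip":0.2},{"offset":[0,0.8,0],"dr":[0,0,0],"grip":0.2},{"offset":[0,0.8,0],"dr":[0,0,0],"grip":0.2},{"offset":[0,0,0],"dr":[0,0,0],"grip":0.2}]'; python3 - <<'E'
from h import *
im=get_image("side");cv2.imwrite("pics/s26.png",cv2.resize(im["pixels"][70:170,230:330,::-1],None,fx=6,fy=6,interpolation=cv2.INTER_CUBIC))
E
```

```text
time_s: 62.12
tool_pos: [0.6115, -0.2613, 0.2073]
tcp_rot: [[-0.023, 1.0, 0.001], [1.0, 0.023, -0.0], [-0.0, 0.001, -1.0]]
wrist_force: [0.6, 0.1, -5.4]
finger_gap: 0.06
```

View pics/s26.png

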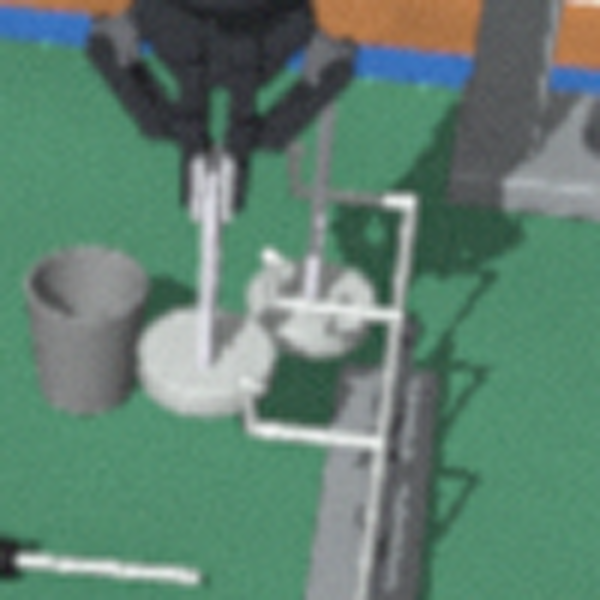

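```bash
python3 -m inch '[{"offset":[0,0,-1],"dr":[0,0,0],"grip":0.2},{"offset":[0,0,-2],"dr":[0,0,0],"grip":0.2},{"offset":[0,0,-3],"dr":[0,0,0],"grip":0.2},{"offset":[0,0,-3],"dr":[0,0,0],"grip":0.2},{"offset":[0,0,-2],"dr":[0,0,0],"grip":0.2},{"offset":[0,0,-1],"dr":[0,0,0],"grip":0.2},{"offset":[0,0,0],"dr":[0,0,0],"grip":0.2}]'
python3 -m inch '[{"offset":[1,0,0],"dr":[0,0,0],"grip":0.2},{"offset":[2,-0.5,0],"dr":[0,0,0],"grip":0.2},{"offset":[3,-0.8,0],"dr":[0,0,0],"grip":0.2},{"offset":[3,-0.8,0],"dr":[0,0,0],"grip":0.2},{"offset":[3,-0.8,0],"dr":[0,0,0],"grip":0.2},{"offset":[3,-0.8,0],"dr":[0,0,0],"grip":0.2},{"offset":[3,-0.8,0],"dr":[0,0,0],"grip":0.2},{"offset":[3,-0.8,0],"dr":[0,0,0],"grip":0.2}]'
```

```text
time_s: 63.05
tool_pos: [0.6117, -0.2611, 0.329]
tcp_rot: [[-0.023, 1.0, 0.003], [1.0, 0.023, -0.001], [-0.001, 0.003, -1.0]]
wrist_force: [-0.1, -0.0, -0.6]
finger_gap: 0.026
time_s: 64.05
tool_pos: [0.5522, -0.0499, 0.3267]
tcp_rot: [[-0.024, 1.0, -0.001], [1.0, 0.024, -0.0], [-0.0, -0.001, -1.0]]
wrist_force: [0.7, 0.4, -0.2]
finger_gap: 0.021
```

```bash
python3 - <<'E'
from h import *
for n in ("side","top"):
    im=get_image(n); np.savez(f"{n}27.npz",**im); cv2.imwrite(f"pics/{n}27.png",cv2.resize(im["pixels"][:,:,::-1],None,fx=1.5,fy=1.5))
tabs(im)
E
```

```text
tab 37 [ 0.5669 -0.3642  0.2014] y -0.3802818426347789 -0.34837847213622597
tab 32 [ 0.561  -0.2659  0.2002] y -0.281910375990088 -0.2516352372883764
foot 307 [ 0.5636 -0.2537  0.087 ] [ 0.5327 -0.2791  0.0716] [ 0.6025 -0.2288  0.095 ]
foot 338 [ 0.5609 -0.3545  0.0869] [ 0.5303 -0.3835  0.0689] [ 0.6007 -0.3289  0.0999]
foot 216 [ 0.5099 -0.2978  0.0677] [ 0.5029 -0.381   0.0602] [ 0.5208 -0.2135  0.0957]
```

View pics/side27.png

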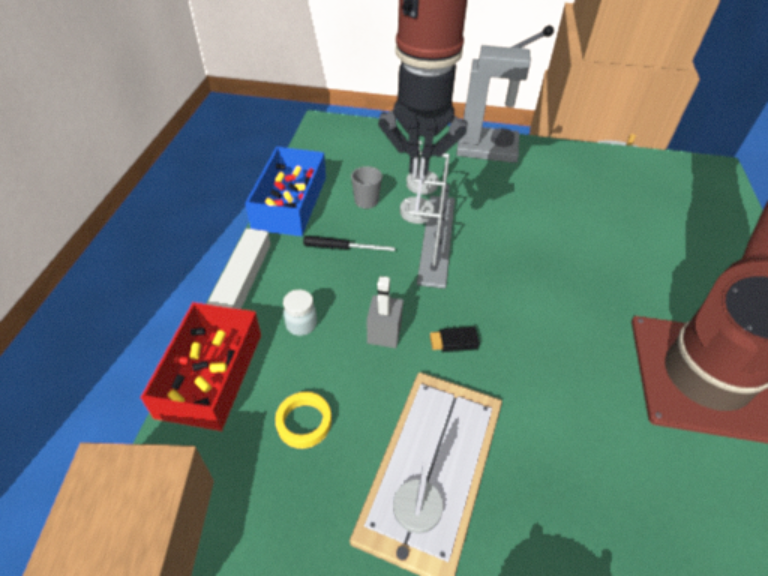

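View pics/top27.png

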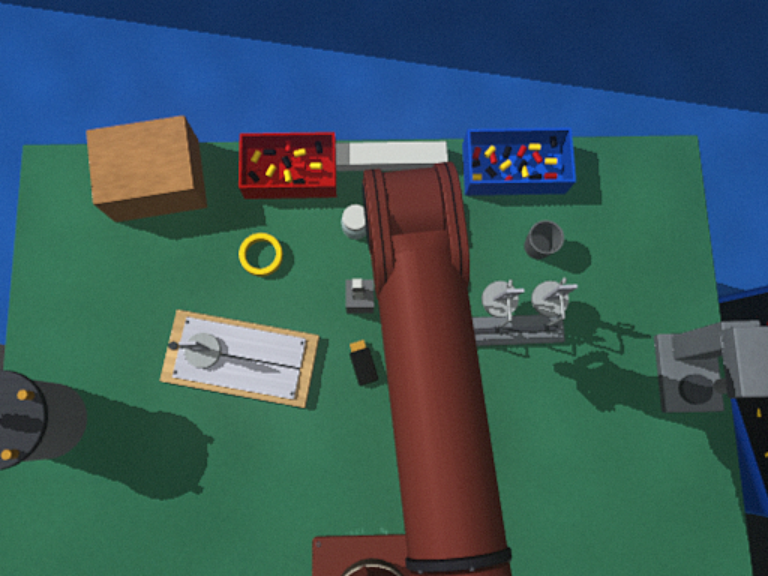

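Cause found: the foot (radius 36 mm) was still under the hook's end when I raised it at rack x≈96, so the hook pulled the weight from the grip. This time I'll go out to x≥0.64 before rising. Going back to hook 2.

```bash
python3 -m inch '[{"offset":[-2,0,0],"dr":[0,0,0],"grip":3},{"offset":[-4,0.1,0],"dr":[0,0,0],"grip":3},{"offset":[-4,0.1,0],"dr":[0,0,0],"grip":3},{"offset":[-4,0.1,0],"dr":[0,0,0],"grip":3},{"offset":[-4,0.1,0],"dr":[0,0,0],"grip":3},{"offset":[-2.5,0.1,1],"dr":[0,0,0],"grip":3},{"offset":[-0.9,0,2],"dr":[0,0,0],"grip":3},{"offset":[0,0,3],"dr":[0,0,0],"grip":3},{"offset":[0,0,2],"dr":[0,0,0],"grip":3},{"offset":[0,0,1],"dr":[0,0,0],"grip":3},{"offset":[0,0,0],"dr":[0,0,0],"grip":3},{"offset":[0,0,0],"dr":[0,0,0],"grip":3}]'; python3 - <<'E'
from h import *
im=get_image("side");cv2.imwrite("pics/s28.png",cv2.resize(im["pixels"][70:170,230:330,::-1],None,fx=6,fy=6,interpolation=cv2.INTER_CUBIC))
C=cloud(im); m=np.zeros((384,512),bool); m[80:180,255:310]=True; m&=(C[...,2]>.188)&(C[...,2]<.204)&(C[...,1]<-.2)&(C[...,1]>-.31); print(C[m].mean(0),m.sum())
S=load('side');C=cloud(S); m=np.zeros((384,512),bool); m[80:180,255:310]=True; m&=(C[...,2]>.188)&(C[...,2]<.204)&(C[...,1]<-.2)&(C[...,1]>-.31); print("initial",C[m].mean(0),m.sum())
E
```

```text
time_s: 65.65
tool_pos: [0.5639, -0.2662, 0.2381]
tcp_rot: [[-0.023, 1.0, 0.001], [1.0, 0.023, -0.001], [-0.001, 0.001, -1.0]]
wrist_force: [-0.1, 0.2, 1.0]
finger_gap: 0.346
[ 0.5636 -0.2613  0.1985] 19
initial [ 0.5633 -0.2585  0.1979] 22
```

View pics/s28.png

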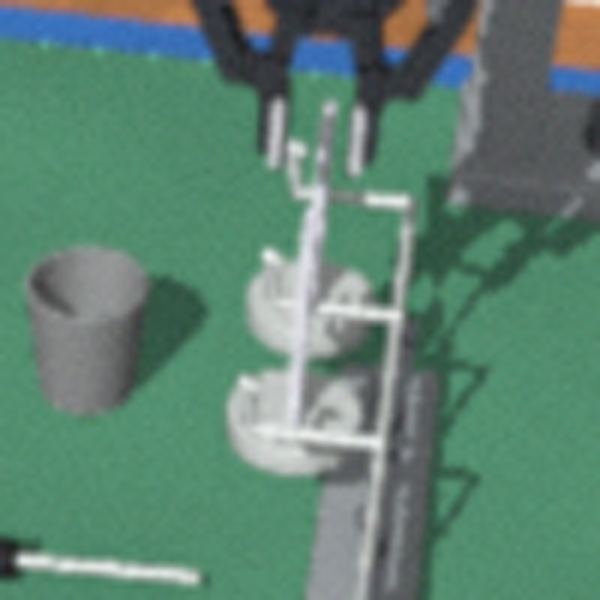

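```bash
python3 -m inch '[{"offset":[0.1,-0.04,1.5],"dr":[0,0,0],"grip":3},{"offset":[0,0,1.4],"dr":[0,0,0],"grip":3},{"offset":[0,0,1],"dr":[0,0,0],"grip":3},{"offset":[0,0,0.6],"dr":[0,0,0],"grip":3},{"offset":[0,0,0.3],"dr":[0,0,0],"grip":3},{"offset":[0,0,0],"dr":[0,0,0],"grip":3}]'
python3 -m inch '[{"offset":[0,0,0],"dr":[0,0,0],"grip":2},{"offset":[0,0,0],"dr":[0,0,0],"grip":1},{"offset":[0,0,0],"dr":[0,0,0],"grip":0.2},{"offset":[0,0,0],"dr":[0,0,0],"grip":0.2},{"offset":[0,0,0],"dr":[0,0,0],"grip":0.2},{"offset":[0,0,0],"dr":[0,0,0],"grip":0.2},{"offset":[0,0,-0.4],"dr":[0,0,0],"grip":0.2},{"offset":[0,-0.4,0],"dr":[0,0,0],"grip":0.2},{"offset":[0,-0.35,0],"dr":[0,0,0],"grip":0.2},{"offset":[0,0,0],"dr":[0,0,0],"grip":0.2},{"offset":[0,0,0],"dr":[0,0,0],"grip":0.2}]'
```

```text
time_s: 66.45
tool_pos: [0.563, -0.2653, 0.1891]
tcp_rot: [[-0.023, 1.0, 0.0], [1.0, 0.023, 0.0], [0.0, 0.0, -1.0]]
wrist_force: [-0.3, 0.6, -0.7]
finger_gap: 0.352
time_s: 67.82
tool_pos: [0.5552, -0.2655, 0.193]
tcp_rot: [[-0.023, 1.0, -0.0], [1.0, 0.023, 0.0], [0.0, -0.0, -1.0]]
wrist_force: [0.1, 0.3, -5.0]
finger_gap: 0.051
```

```bash
python3 -m inch '[{"offset":[0,0,0.25],"dr":[0,0,0],"grip":0.2},{"offset":[0,0,0.2],"dr":[0,0,0],"grip":0.2},{"offset":[0,0,0],"dr":[0,0,0],"grip":0.7},{"offset":[0,0,0],"dr":[0,0,0],"grip":1.2},{"offset":[0,0,0],"dr":[0,0,0],"grip":1.2},{"offset":[0,0,0.5],"dr":[0,0,0],"grip":1.2},{"offset":[0,0,0.5],"dr":[0,0,0],"grip":1.2},{"offset":[0,0,0.4],"dr":[0,0,0],"grip":1.2},{"offset":[0,0,0],"dr":[0,0,0],"grip":0.7},{"offset":[0,0,0],"dr":[0,0,0],"grip":0.2},{"offset":[0,0,0],"dr":[0,0,0],"grip":0.2},{"offset":[0,0,0],"dr":[0,0,0],"grip":0.2},{"offset":[0,0,0],"dr":[0,0,0],"grip":0.2},{"offset":[0,0,0],"dr":[0,0,0],"grip":0.2}]'
python3 -m inch '[{"offset":[0,0,-0.6],"dr":[0,0,0],"grip":0.2},{"offset":[0,0,-0.7],"dr":[0,0,0],"grip":0.2},{"offset":[0,0,-0.6],"dr":[0,0,0],"grip":0.2},{"offset":[0,0.4,0],"dr":[0,0,0],"grip":0.2},{"offset":[0,0.4,0],"dr":[0,0,0],"grip":0.2},{"offset":[0,0,0],"dr":[0,0,0],"grip":0.2},{"offset":[0,0,0],"dr":[0,0,0],"grip":0.2}]'
```

```text
time_s: 69.58
tool_pos: [0.5553, -0.2654, 0.1745]
tcp_rot: [[-0.023, 1.0, -0.0], [1.0, 0.023, 0.0], [0.0, -0.0, -1.0]]
wrist_force: [0.9, 0.6, -4.4]
finger_gap: 0.057
time_s: 70.45
tool_pos: [0.5633, -0.2652, 0.1933]
tcp_rot: [[-0.023, 1.0, -0.001], [1.0, 0.023, 0.0], [0.0, -0.0, -1.0]]
wrist_force: [-0.6, -1.0, -5.5]
finger_gap: 0.055
```

```bash
python3 -m inch '[{"offset":[0,0.03,-0.03],"dr":[-0.0873,0,0],"grip":0.2},{"offset":[0,-0.03,0.03],"dr":[-0.0873,0,0],"grip":0.2},{"offset":[0,-0.22,0.06],"dr":[-0.131,0,0],"grip":0.2},{"offset":[0,-0.23,0.09],"dr":[-0.131,0,0],"grip":0.2},{"offset":[0,-0.1,-0.02],"dr":[-0.0873,0,0],"grip":0.2},{"offset":[0,-0.1,0],"dr":[-0.0873,0,0],"grip":0.2},{"offset":[0,0.04,-0.17],"dr":[-0.0436,0,0],"grip":0.2},{"offset":[0,0.05,-0.16],"dr":[-0.0436,0,0],"grip":0.2},{"offset":[0,0,0],"dr":[0,0,0],"grip":0.2},{"offset":[0,0,0],"dr":[0,0,0],"grip":0.2}]'; python3 -m inch '[{"offset":[0,0.45,-0.04],"dr":[0.0873,0,0],"grip":0.2},{"offset":[0,0.45,-0.05],"dr":[0.0873,0,0],"grip":0.2},{"offset":[0,0.46,0],"dr":[0.0873,0,0],"grip":0.2},{"offset":[0,0.46,-0.02],"dr":[0.0873,0,0],"grip":0.2},{"offset":[0,0.48,0.03],"dr":[0.0873,0,0],"grip":0.2},{"offset":[0,0.49,0.02],"dr":[0.0873,0,0],"grip":0.2},{"offset":[0,0.53,0.06],"dr":[0.0873,0,0],"grip":0.2},{"offset":[0,0.53,0.03],"dr":[0.0873,0,0],"grip":0.2},{"offset":[0,0.4,0],"dr":[0,0,0],"grip":0.2},{"offset":[0,1,0],"dr":[0,0,0],"grip":0.2},{"offset":[0,1.5,0],"dr":[0,0,0],"grip":0.2},{"offset":[0,1.5,0],"dr":[0,0,0],"grip":0.2},{"offset":[0,1,0],"dr":[0,0,0],"grip":0.2},{"offset":[0,0,0],"dr":[0,0,0],"grip":0.2},{"offset":[0,0,0],"dr":[0,0,0],"grip":0.2}]'
```

```text
time_s: 71.7
tool_pos: [0.5564, -0.2652, 0.1935]
tcp_rot: [[-0.024, 0.766, 0.642], [1.0, 0.018, 0.015], [-0.0, 0.642, -0.767]]
wrist_force: [0.3, -0.2, -5.1]
finger_gap: 0.06
time_s: 73.58
tool_pos: [0.6446, -0.2637, 0.2071]
tcp_rot: [[-0.023, 1.0, -0.0], [1.0, 0.023, -0.0], [-0.0, -0.0, -1.0]]
wrist_force: [-0.2, -0.3, -4.6]
finger_gap: 0.058
```

Still held, and out at x=0.645. Raise gently.

```bash
python3 -m inch '[{"offset":[0,0,-1],"dr":[0,0,0],"grip":0.2},{"offset":[0,0,-2],"dr":[0,0,0],"grip":0.2},{"offset":[0,0,-2],"dr":[0,0,0],"grip":0.2},{"offset":[0,0,-2],"dr":[0,0,0],"grip":0.2},{"offset":[0,0,-2],"dr":[0,0,0],"grip":0.2},{"offset":[0,0,-2],"dr":[0,0,0],"grip":0.2},{"offset":[0,0,-1],"dr":[0,0,0],"grip":0.2},{"offset":[0,0,0],"dr":[0,0,0],"grip":0.2}]'
```

```text
time_s: 74.58
tool_pos: [0.6454, -0.2633, 0.328]
tcp_rot: [[-0.023, 1.0, 0.001], [1.0, 0.023, -0.0], [-0.0, 0.001, -1.0]]
wrist_force: [-0.5, 0.6, -4.6]
finger_gap: 0.055
```

```bash
python3 -m inch '[{"offset":[1.5,-0.5,0],"dr":[0,0,0],"grip":0.2},{"offset":[3,-0.9,0],"dr":[0,0,0],"grip":0.2},{"offset":[3.7,-1.15,0],"dr":[0,0,0],"grip":0.2},{"offset":[3.7,-1.15,0],"dr":[0,0,0],"grip":0.2},{"offset":[3.7,-1.15,0],"dr":[0,0,0],"grip":0.2},{"offset":[3.7,-1.15,0],"dr":[0,0,0],"grip":0.2},{"offset":[3.7,-1.15,0],"dr":[0,0,0],"grip":0.2},{"offset":[3.7,-1.15,0],"dr":[0,0,0],"grip":0.2},{"offset":[3.7,-1.15,0],"dr":[0,0,0],"grip":0.2},{"offset":[3.7,-1.15,0],"dr":[0,0,0],"grip":0.2},{"offset":[3.7,-1.15,0],"dr":[0,0,0],"grip":0.2},{"offset":[3.7,-1.15,0],"dr":[0,0,0],"grip":0.2},{"offset":[3.7,-1.15,0],"dr":[0,0,0],"grip":0.2},{"offset":[3.7,-1.15,0],"dr":[0,0,0],"grip":0.2},{"offset":[2.6,-0.9,0],"dr":[0,0,0],"grip":0.2},{"offset":[1.3,-0.4,0],"dr":[0,0,0],"grip":0.2},{"offset":[0,0,0],"dr":[0,0,0],"grip":0.2},{"offset":[0,0,0],"dr":[0,0,0],"grip":0.2}]'; python3 - <<'E'
from h import *
im=get_image("side");np.savez("side29.npz",**im);cv2.imwrite("pics/s29.png",cv2.resize(im["pixels"][:,:,::-1],None,fx=1.5,fy=1.5))
E
```

```text
time_s: 76.82
tool_pos: [0.4685, 0.2592, 0.3267]
tcp_rot: [[-0.021, 1.0, -0.0], [1.0, 0.021, -0.001], [-0.001, -0.0, -1.0]]
wrist_force: [0.9, -0.0, -4.4]
finger_gap: 0.058
```

View pics/s29.png

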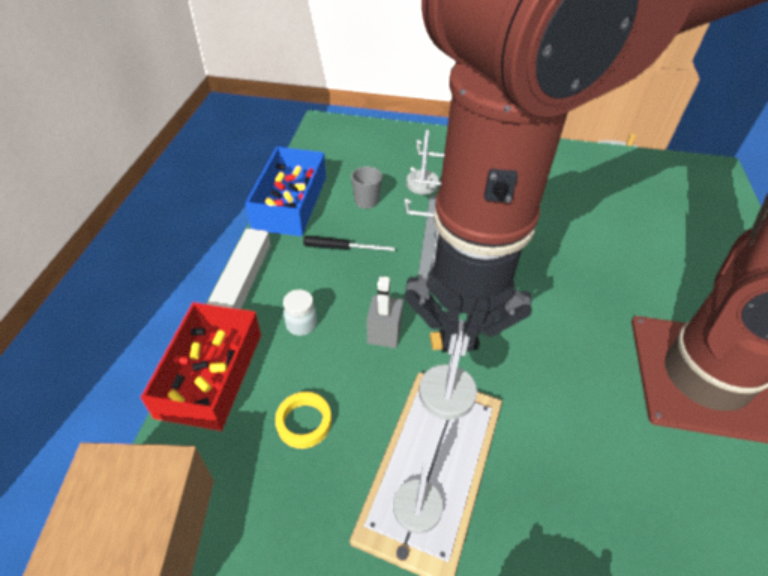

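```bash
python3 -m inch '[{"offset":[-0.2,-0.1,1],"dr":[0,0,0],"grip":0.2},{"offset":[0,0,2],"dr":[0,0,0],"grip":0.2},{"offset":[0,0,3],"dr":[0,0,0],"grip":0.2},{"offset":[0,0,3],"dr":[0,0,0],"grip":0.2},{"offset":[0,0,3],"dr":[0,0,0],"grip":0.2},{"offset":[0,0,2.5],"dr":[0,0,0],"grip":0.2},{"offset":[0,0,2],"dr":[0,0,0],"grip":0.2},{"offset":[0,0,1],"dr":[0,0,0],"grip":0.2},{"offset":[0,0,0],"dr":[0,0,0],"grip":0.2},{"offset":[0,0,0],"dr":[0,0,0],"grip":0.2}]'
```

```text
time_s: 78.12
tool_pos: [0.4675, 0.259, 0.1529]
tcp_rot: [[-0.023, 1.0, 0.001], [1.0, 0.023, 0.001], [0.001, 0.001, -1.0]]
wrist_force: [-0.1, 0.5, -4.1]
finger_gap: 0.055
```

```bash
python3 -m inch '[{"offset":[-0.15,0,0],"dr":[0,0,0],"grip":0.2},{"offset":[0,0,0.6],"dr":[0,0,0],"grip":0.2},{"offset":[0,0,0.6],"dr":[0,0,0],"grip":0.2},{"offset":[0,0,0.5],"dr":[0,0,0],"grip":0.2},{"offset":[0,0,0.3],"dr":[0,0,0],"grip":0.2},{"offset":[0,0,0.2],"dr":[0,0,0],"grip":0.2},{"offset":[0,0,0.1],"dr":[0,0,0],"grip":0.2},{"offset":[0,0,0],"dr":[0,0,0],"grip":0.2},{"offset":[0,0,0],"dr":[0,0,0],"grip":0.2}]'
```

```text
time_s: 79.25
tool_pos: [0.4671, 0.2572, 0.1292]
tcp_rot: [[-0.023, 1.0, 0.0], [1.0, 0.023, 0.0], [0.0, 0.0, -1.0]]
wrist_force: [-0.3, 1.3, -6.2]
finger_gap: 0.056
```

```bash
python3 -m inch '[{"offset":[0,0,0.1],"dr":[0,0,0],"grip":0.2},{"offset":[0,0,0],"dr":[0,0,0],"grip":0.2},{"offset":[0,0,0],"dr":[0,0,0],"grip":0.2}]'; python3 -m inch '[{"offset":[0,0,0.1],"dr":[0,0,0],"grip":0.2},{"offset":[0,0,0],"dr":[0,0,0],"grip":0.2},{"offset":[0,0,0],"dr":[0,0,0],"grip":0.2}]'
```

```text
time_s: 79.62
tool_pos: [0.4674, 0.2578, 0.129]
tcp_rot: [[-0.023, 1.0, 0.001], [1.0, 0.023, 0.001], [0.001, 0.001, -1.0]]
wrist_force: [-2.0, 0.8, 5.9]
finger_gap: 0.062
time_s: 80.0
tool_pos: [0.4676, 0.2584, 0.1287]
tcp_rot: [[-0.023, 1.0, 0.002], [1.0, 0.023, 0.001], [0.001, 0.002, -1.0]]
wrist_force: [-3.4, 0.6, 12.0]
finger_gap: 0.058
```

Contact. Release, rise and look.

```bash
python3 -m inch '[{"offset":[0,0,-0.15],"dr":[0,0,0],"grip":0.5},{"offset":[0,0,0],"dr":[0,0,0],"grip":1},{"offset":[0,0,0],"dr":[0,0,0],"grip":2},{"offset":[0,0,0],"dr":[0,0,0],"grip":3},{"offset":[0,0,0],"dr":[0,0,0],"grip":3},{"offset":[0,0,-1],"dr":[0,0,0],"grip":3},{"offset":[0,0,-2],"dr":[0,0,0],"grip":3},{"offset":[0,0,-3],"dr":[0,0,0],"grip":3},{"offset":[0,0,-4],"dr":[0,0,0],"grip":3},{"offset":[0,0,-4],"dr":[0,0,0],"grip":3},{"offset":[-2,0.5,-4],"dr":[0,0,0],"grip":3},{"offset":[-4,0.6,-2],"dr":[0,0,0],"grip":3},{"offset":[-5,0.8,0],"dr":[0,0,0],"grip":3},{"offset":[-5,0.8,0],"dr":[0,0,0],"grip":3},{"offset":[-5,0.8,0],"dr":[0,0,0],"grip":3},{"offset":[-5,0.8,0],"dr":[0,0,0],"grip":3},{"offset":[-5,0.8,0],"dr":[0,0,0],"grip":3},{"offset":[-5,0.8,0],"dr":[0,0,0],"grip":3},{"offset":[0,0,0],"dr":[0,0,0],"grip":3}]'; python3 - <<'E'
from h import *
for n in ("side","top"):
    im=get_image(n); np.savez(f"{n}30.npz",**im); cv2.imwrite(f"pics/{n}30.png",cv2.resize(im["pixels"][:,:,::-1],None,fx=1.5,fy=1.5))
tabs(im)
C=cloud(im)
box=np.zeros((384,512),bool); box[190:285,100:220]=True
m=(box&(C[...,2]>.145)&(im["range_z"]>0)&(C[...,2]<.17)).astype(np.uint8)
n,lab,st,ce=cv2.connectedComponentsWithStats(m)
for i in range(1,n):
    P=C[lab==i]
    if len(P)>6:
        p=P.mean(0); d=p[:2]-[.4681,.2605]; print("placed tab",len(P),p,"board x,y",d@[.98,-.199],d@[.199,.98])
E
```

```text
time_s: 82.38
tool_pos: [0.5342, -0.1061, 0.3293]
tcp_rot: [[-0.016, 1.0, 0.0], [1.0, 0.016, -0.0], [-0.0, 0.0, -1.0]]
wrist_force: [0.3, 0.8, -0.4]
finger_gap: 0.351
tab 36 [ 0.5671 -0.3646  0.2008] y -0.38107122188261155 -0.34793889999842625
foot 340 [ 0.5611 -0.3545  0.0866] [ 0.5312 -0.3839  0.0688] [ 0.6009 -0.3285  0.1   ]
foot 113 [ 0.5103 -0.3439  0.0673] [ 0.5042 -0.3803  0.0615] [ 0.5204 -0.2944  0.0966]
placed tab 32 [0.4826 0.3337 0.1536] board x,y -0.00035536864687365187 0.07457451597935132
placed tab 37 [0.4671 0.2573 0.1528] board x,y -0.00030668995640461405 -0.0033408070146153934
```

View pics/side30.png

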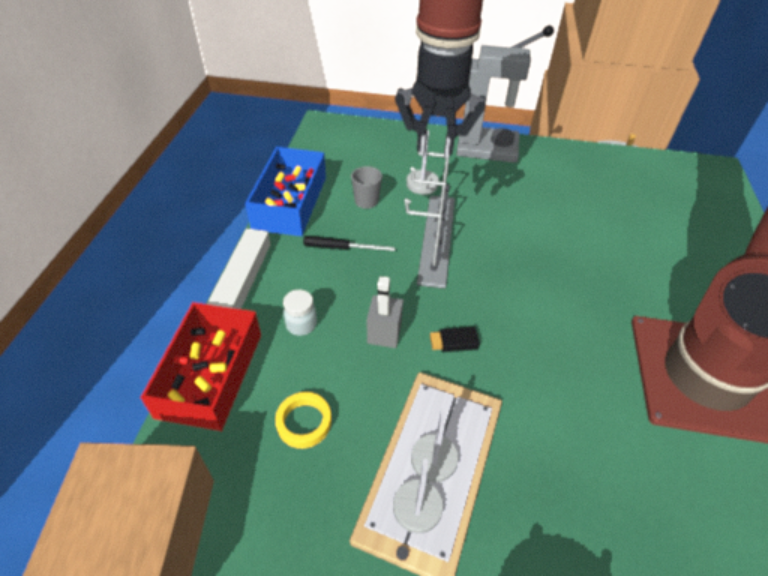

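View pics/top30.png

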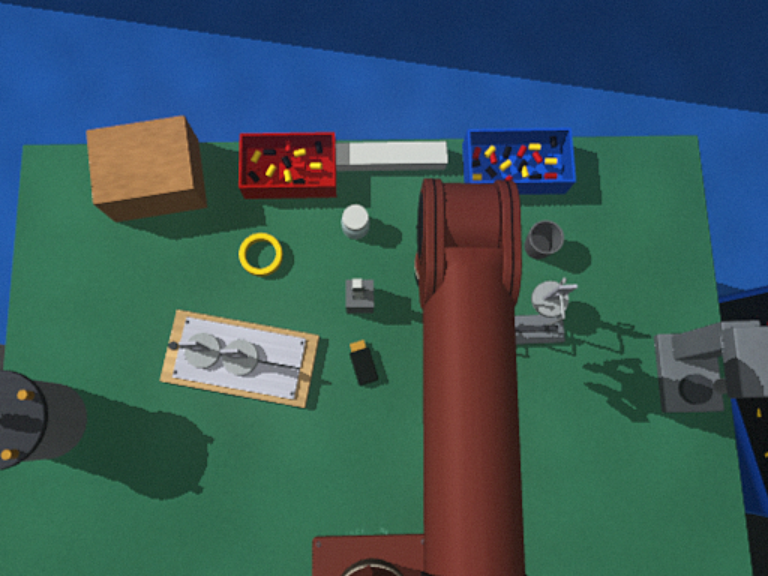

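Two weights stand on the joint, within 0.5 mm of the line. Now the third (hook at y≈-0.365).

```bash
python3 -m inch '[{"offset":[-2,0.2,0],"dr":[0,0,0],"grip":3},{"offset":[-4,0.4,0],"dr":[0,0,0],"grip":3},{"offset":[-4,0.4,0],"dr":[0,0,0],"grip":3},{"offset":[-4,0.4,0],"dr":[0,0,0],"grip":3},{"offset":[-4,0.4,0],"dr":[0,0,0],"grip":3},{"offset":[-4,0.4,0],"dr":[0,0,0],"grip":3},{"offset":[-2.5,0.3,1],"dr":[0,0,0],"grip":3},{"offset":[-1,0.1,2],"dr":[0,0,0],"grip":3},{"offset":[0,0,3],"dr":[0,0,0],"grip":3},{"offset":[0,0,2],"dr":[0,0,0],"grip":3},{"offset":[0,0,1],"dr":[0,0,0],"grip":3},{"offset":[0,0,0],"dr":[0,0,0],"grip":3},{"offset":[0,0,0],"dr":[0,0,0],"grip":3}]'
```

```text
time_s: 84.1
tool_pos: [0.5667, -0.3557, 0.2397]
tcp_rot: [[-0.023, 1.0, 0.001], [1.0, 0.023, -0.001], [-0.001, 0.001, -1.0]]
wrist_force: [0.5, 0.7, -0.1]
finger_gap: 0.35
```

```bash
python3 -m inch '[{"offset":[-0.85,0.06,1],"dr":[0,0,0],"grip":3},{"offset":[0,0,1.5],"dr":[0,0,0],"grip":3},{"offset":[0,0,1.2],"dr":[0,0,0],"grip":3},{"offset":[0,0,0.8],"dr":[0,0,0],"grip":3},{"offset":[0,0,0.4],"dr":[0,0,0],"grip":3},{"offset":[0,0,0],"dr":[0,0,0],"grip":3},{"offset":[0,0,0],"dr":[0,0,0],"grip":3}]'; python3 - <<'E'
from h import *
im=get_image("side");cv2.imwrite("pics/s31.png",cv2.resize(im["pixels"][60:160,230:330,::-1],None,fx=6,fy=6,interpolation=cv2.INTER_CUBIC))
E
```

```text
time_s: 84.98
tool_pos: [0.5672, -0.3643, 0.19]
tcp_rot: [[-0.023, 1.0, 0.001], [1.0, 0.023, -0.0], [-0.0, 0.001, -1.0]]
wrist_force: [-0.4, 0.2, 0.2]
finger_gap: 0.348
```

View pics/s31.png

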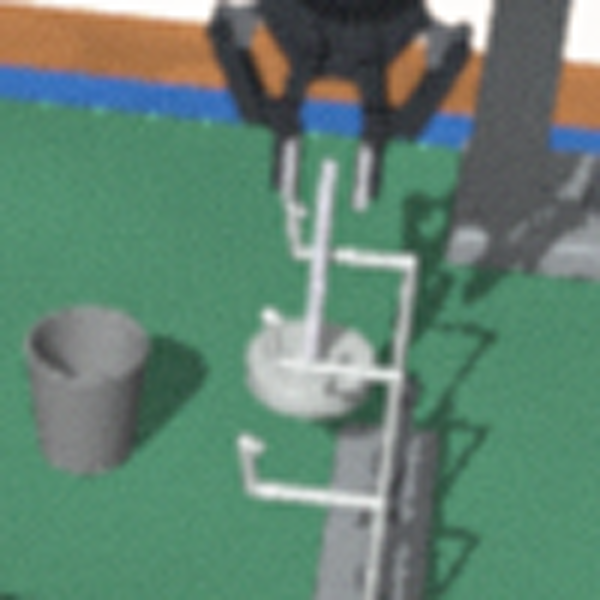

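```bash
python3 -m inch '[{"offset":[0,0,0],"dr":[0,0,0],"grip":2},{"offset":[0,0,0],"dr":[0,0,0],"grip":1},{"offset":[0,0,0],"dr":[0,0,0],"grip":0.2},{"offset":[0,0,0],"dr":[0,0,0],"grip":0.2},{"offset":[0,0,0],"dr":[0,0,0],"grip":0.2},{"offset":[0,0,0],"dr":[0,0,0],"grip":0.2},{"offset":[0,0,-0.4],"dr":[0,0,0],"grip":0.2},{"offset":[0,-0.4,0],"dr":[0,0,0],"grip":0.2},{"offset":[0,-0.4,0],"dr":[0,0,0],"grip":0.2},{"offset":[0,0,0],"dr":[0,0,0],"grip":0.2},{"offset":[0,0,0],"dr":[0,0,0],"grip":0.2}]'
python3 -m inch '[{"offset":[0,0,0.25],"dr":[0,0,0],"grip":0.2},{"offset":[0,0,0.2],"dr":[0,0,0],"grip":0.2},{"offset":[0,0,0],"dr":[0,0,0],"grip":0.7},{"offset":[0,0,0],"dr":[0,0,0],"grip":1.2},{"offset":[0,0,0],"dr":[0,0,0],"grip":1.2}]'
```

```text
time_s: 86.4
tool_pos: [0.5588, -0.3644, 0.1934]
tcp_rot: [[-0.023, 1.0, -0.0], [1.0, 0.023, 0.0], [0.0, -0.0, -1.0]]
wrist_force: [1.0, 0.4, -5.9]
finger_gap: 0.049
time_s: 87.02
tool_pos: [0.5591, -0.3644, 0.1893]
tcp_rot: [[-0.023, 1.0, 0.0], [1.0, 0.023, -0.0], [-0.0, 0.0, -1.0]]
wrist_force: [-0.8, 0.6, -0.5]
finger_gap: 0.139
```

```bash
python3 -m inch '[{"offset":[0,0,0.5],"dr":[0,0,0],"grip":1.2},{"offset":[0,0,0.5],"dr":[0,0,0],"grip":1.2},{"offset":[0,0,0.45],"dr":[0,0,0],"grip":1.2},{"offset":[0,0,0],"dr":[0,0,0],"grip":0.7},{"offset":[0,0,0],"dr":[0,0,0],"grip":0.2},{"offset":[0,0,0],"dr":[0,0,0],"grip":0.2},{"offset":[0,0,0],"dr":[0,0,0],"grip":0.2},{"offset":[0,0,0],"dr":[0,0,0],"grip":0.2},{"offset":[0,0,0],"dr":[0,0,0],"grip":0.2}]'
python3 -m inch '[{"offset":[0,0,-0.6],"dr":[0,0,0],"grip":0.2},{"offset":[0,0,-0.7],"dr":[0,0,0],"grip":0.2},{"offset":[0,0,-0.6],"dr":[0,0,0],"grip":0.2},{"offset":[0,0.4,0],"dr":[0,0,0],"grip":0.2},{"offset":[0,0.3,0],"dr":[0,0,0],"grip":0.2},{"offset":[0,0,0],"dr":[0,0,0],"grip":0.2},{"offset":[0,0,0],"dr":[0,0,0],"grip":0.2}]'
```

```text
time_s: 88.15
tool_pos: [0.5589, -0.3643, 0.1743]
tcp_rot: [[-0.023, 1.0, -0.0], [1.0, 0.023, 0.0], [0.0, -0.0, -1.0]]
wrist_force: [0.1, 0.1, -4.5]
finger_gap: 0.058
time_s: 89.02
tool_pos: [0.5658, -0.3642, 0.1932]
tcp_rot: [[-0.023, 1.0, -0.0], [1.0, 0.023, 0.0], [0.0, -0.0, -1.0]]
wrist_force: [0.5, -1.0, -5.8]
finger_gap: 0.058
```

```bash
python3 -m inch '[{"offset":[0,0,-0.05],"dr":[-0.0873,0,0],"grip":0.2},{"offset":[0,-0.03,0.03],"dr":[-0.0873,0,0],"grip":0.2},{"offset":[0,-0.22,0.06],"dr":[-0.131,0,0],"grip":0.2},{"offset":[0,-0.23,0.09],"dr":[-0.131,0,0],"grip":0.2},{"offset":[0,-0.1,-0.02],"dr":[-0.0873,0,0],"grip":0.2},{"offset":[0,-0.1,0],"dr":[-0.0873,0,0],"grip":0.2},{"offset":[0,0.04,-0.17],"dr":[-0.0436,0,0],"grip":0.2},{"offset":[0,0.05,-0.16],"dr":[-0.0436,0,0],"grip":0.2},{"offset":[0,0,0],"dr":[0,0,0],"grip":0.2},{"offset":[0,0,0],"dr":[0,0,0],"grip":0.2}]'; python3 - <<'E'
from h import *
o=get_obs();R=o['tcp_rot']; u=-R[:,2]; s=o['tool_pos']-.032*u; print("slot rack x,z",s[0]-.517,s[2],s[1],np.degrees(np.arcsin(R[2,1])),o['joint_pos'])
E
```

```text
time_s: 90.28
tool_pos: [0.5585, -0.3644, 0.1937]
tcp_rot: [[-0.023, 0.766, 0.642], [1.0, 0.018, 0.015], [-0.0, 0.642, -0.767]]
wrist_force: [-0.2, 0.1, -5.4]
finger_gap: 0.062
slot rack x,z 0.062093711628472326 0.16918846319837466 -0.36389933294115506 39.9533272131007 [ 87.2508  11.8618 -47.6027 111.8753 -32.8054  34.2398  67.1509]
```

```bash
python3 -m inch '[{"offset":[0,0.45,-0.04],"dr":[0.0873,0,0],"grip":0.2},{"offset":[0,0.45,-0.05],"dr":[0.0873,0,0],"grip":0.2},{"offset":[0,0.46,0],"dr":[0.0873,0,0],"grip":0.2},{"offset":[0,0.46,-0.02],"dr":[0.0873,0,0],"grip":0.2},{"offset":[0,0.48,0.03],"dr":[0.0873,0,0],"grip":0.2},{"offset":[0,0.49,0.02],"dr":[0.0873,0,0],"grip":0.2},{"offset":[0,0.53,0.06],"dr":[0.0873,0,0],"grip":0.2},{"offset":[0,0.53,0.03],"dr":[0.0873,0,0],"grip":0.2},{"offset":[0,0.4,0],"dr":[0,0,0],"grip":0.2},{"offset":[0,1,0],"dr":[0,0,0],"grip":0.2},{"offset":[0,1.5,0],"dr":[0,0,0],"grip":0.2},{"offset":[0,1.5,0],"dr":[0,0,0],"grip":0.2},{"offset":[0,1,0],"dr":[0,0,0],"grip":0.2},{"offset":[0,0,0],"dr":[0,0,0],"grip":0.2},{"offset":[0,0,0],"dr":[0,0,0],"grip":0.2}]'; python3 - <<'E'
from h import *
im=get_image("side");cv2.imwrite("pics/s32.png",cv2.resize(im["pixels"][60:160,230:330,::-1],None,fx=6,fy=6,interpolation=cv2.INTER_CUBIC))
E
```

```text
time_s: 92.15
tool_pos: [0.6467, -0.3628, 0.2073]
tcp_rot: [[-0.022, 1.0, -0.0], [1.0, 0.022, -0.0], [-0.0, -0.0, -1.0]]
wrist_force: [0.4, -0.5, -4.8]
finger_gap: 0.055
```

View pics/s32.png

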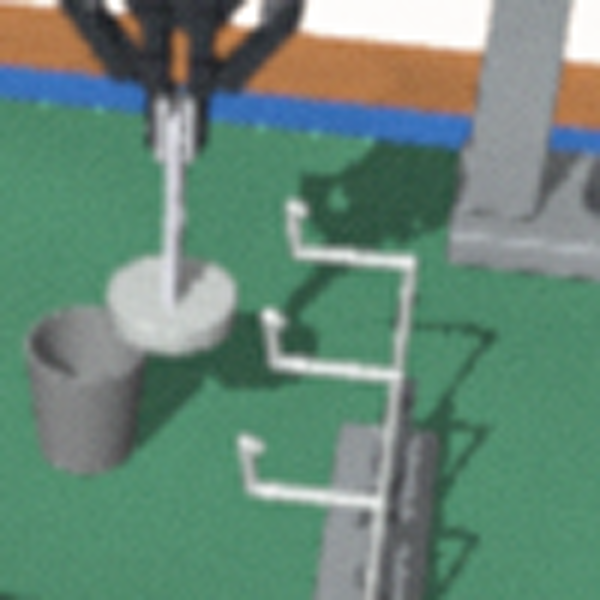

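```bash
python3 -m inch '[{"offset":[0,0,-1],"dr":[0,0,0],"grip":0.2},{"offset":[0,0,-2],"dr":[0,0,0],"grip":0.2},{"offset":[0,0,-2],"dr":[0,0,0],"grip":0.2},{"offset":[0,0,-2],"dr":[0,0,0],"grip":0.2},{"offset":[0,0,-2],"dr":[0,0,0],"grip":0.2},{"offset":[0,0,-2],"dr":[0,0,0],"grip":0.2},{"offset":[0,0,-1],"dr":[0,0,0],"grip":0.2},{"offset":[0,0,0],"dr":[0,0,0],"grip":0.2}]'; python3 -m inch '[{"offset":[1.5,-0.5,0],"dr":[0,0,0],"grip":0.2},{"offset":[3,-1,0],"dr":[0,0,0],"grip":0.2},{"offset":[3.9,-1.27,0],"dr":[0,0,0],"grip":0.2},{"offset":[3.9,-1.27,0],"dr":[0,0,0],"grip":0.2},{"offset":[3.9,-1.27,0],"dr":[0,0,0],"grip":0.2},{"offset":[3.9,-1.27,0],"dr":[0,0,0],"grip":0.2},{"offset":[3.9,-1.27,0],"dr":[0,0,0],"grip":0.2},{"offset":[3.9,-1.27,0],"dr":[0,0,0],"grip":0.2},{"offset":[3.9,-1.27,0],"dr":[0,0,0],"grip":0.2},{"offset":[3.9,-1.27,0],"dr":[0,0,0],"grip":0.2},{"offset":[3.9,-1.27,0],"dr":[0,0,0],"grip":0.2},{"offset":[3.9,-1.27,0],"dr":[0,0,0],"grip":0.2},{"offset":[3.9,-1.27,0],"dr":[0,0,0],"grip":0.2},{"offset":[3.9,-1.27,0],"dr":[0,0,0],"grip":0.2},{"offset":[2.5,-0.9,0],"dr":[0,0,0],"grip":0.2},{"offset":[1.2,-0.6,0],"dr":[0,0,0],"grip":0.2},{"offset":[0,0,0],"dr":[0,0,0],"grip":0.2},{"offset":[0,0,0],"dr":[0,0,0],"grip":0.2}]'; python3 - <<'E'
from h import *
im=get_image("side");cv2.imwrite("pics/s33.png",cv2.resize(im["pixels"][:,:,::-1],None,fx=1.5,fy=1.5))
E
```

```text
time_s: 93.2
tool_pos: [0.6476, -0.3623, 0.3283]
tcp_rot: [[-0.023, 1.0, 0.001], [1.0, 0.023, -0.001], [-0.001, 0.001, -1.0]]
wrist_force: [-0.1, -0.2, -4.8]
finger_gap: 0.057
time_s: 95.45
tool_pos: [0.4528, 0.1818, 0.3269]
tcp_rot: [[-0.021, 1.0, -0.0], [1.0, 0.021, -0.001], [-0.001, -0.0, -1.0]]
wrist_force: [-0.3, -0.6, -5.1]
finger_gap: 0.054
```

View pics/s33.png

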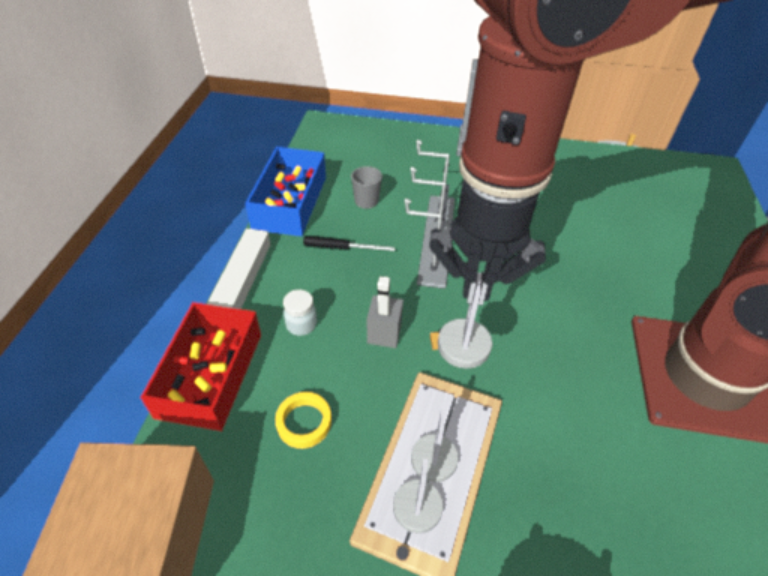

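```bash
python3 -m inch '[{"offset":[0,-0.05,1],"dr":[0,0,0],"grip":0.2},{"offset":[0,0,2],"dr":[0,0,0],"grip":0.2},{"offset":[0,0,3],"dr":[0,0,0],"grip":0.2},{"offset":[0,0,3],"dr":[0,0,0],"grip":0.2},{"offset":[0,0,3],"dr":[0,0,0],"grip":0.2},{"offset":[0,0,2.5],"dr":[0,0,0],"grip":0.2},{"offset":[0,0,2],"dr":[0,0,0],"grip":0.2},{"offset":[0,0,1],"dr":[0,0,0],"grip":0.2},{"offset":[0,0,0],"dr":[0,0,0],"grip":0.2},{"offset":[0,0,0],"dr":[0,0,0],"grip":0.2}]'; python3 - <<'E'
from h import *
im=get_image("side");cv2.imwrite("pics/s34.png",cv2.resize(im["pixels"][230:384,230:345,::-1],None,fx=4,fy=4,interpolation=cv2.INTER_CUBIC))
p=get_obs()['tool_pos'];print("line x",.4681+(p[1]-.2605)*.2035)
E
```

```text
time_s: 96.75
tool_pos: [0.4522, 0.1835, 0.1529]
tcp_rot: [[-0.023, 1.0, 0.001], [1.0, 0.023, 0.0], [0.0, 0.001, -1.0]]
wrist_force: [0.5, -0.5, -5.2]
finger_gap: 0.059
line x 0.45242475704996277
```

View pics/s34.png

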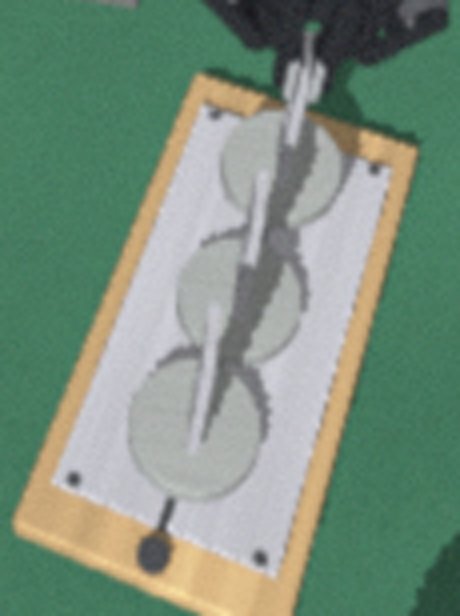

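```bash
python3 -m inch '[{"offset":[-0.1,0,0],"dr":[0,0,0],"grip":0.2},{"offset":[0,0,0.6],"dr":[0,0,0],"grip":0.2},{"offset":[0,0,0.6],"dr":[0,0,0],"grip":0.2},{"offset":[0,0,0.5],"dr":[0,0,0],"grip":0.2},{"offset":[0,0,0.3],"dr":[0,0,0],"grip":0.2},{"offset":[0,0,0.2],"dr":[0,0,0],"grip":0.2},{"offset":[0,0,0.1],"dr":[0,0,0],"grip":0.2},{"offset":[0,0,0.1],"dr":[0,0,0],"grip":0.2},{"offset":[0,0,0],"dr":[0,0,0],"grip":0.2},{"offset":[0,0,0],"dr":[0,0,0],"grip":0.2}]'
```

```text
time_s: 98.05
tool_pos: [0.452, 0.1823, 0.1284]
tcp_rot: [[-0.023, 1.0, 0.001], [1.0, 0.023, 0.0], [0.0, 0.001, -1.0]]
wrist_force: [-0.7, -0.8, -3.7]
finger_gap: 0.056
```

```bash
python3 -m inch '[{"offset":[0,0,0.1],"dr":[0,0,0],"grip":0.2},{"offset":[0,0,0],"dr":[0,0,0],"grip":0.2},{"offset":[0,0,0],"dr":[0,0,0],"grip":0.2}]'
```

```text
time_s: 98.42
tool_pos: [0.4524, 0.1824, 0.1284]
tcp_rot: [[-0.023, 1.0, 0.001], [1.0, 0.023, -0.0], [-0.0, 0.001, -1.0]]
wrist_force: [-3.0, -2.8, 10.6]
finger_gap: 0.056
```

Contact. Release and retreat upward, clear of everything.

```bash
python3 -m inch '[{"offset":[0,0,-0.12],"dr":[0,0,0],"grip":0.5},{"offset":[0,0,0],"dr":[0,0,0],"grip":1},{"offset":[0,0,0],"dr":[0,0,0],"grip":2},{"offset":[0,0,0],"dr":[0,0,0],"grip":3},{"offset":[0,0,0],"dr":[0,0,0],"grip":3},{"offset":[0,0,-1],"dr":[0,0,0],"grip":3},{"offset":[0,0,-2],"dr":[0,0,0],"grip":3},{"offset":[0,0,-3],"dr":[0,0,0],"grip":3},{"offset":[0,0,-4],"dr":[0,0,0],"grip":3},{"offset":[0,0,-4],"dr":[0,0,0],"grip":3},{"offset":[-2,0.5,-4],"dr":[0,0,0],"grip":3},{"offset":[-4,0.6,-2],"dr":[0,0,0],"grip":3},{"offset":[-5,0.6,0],"dr":[0,0,0],"grip":3},{"offset":[-5,0.6,0],"dr":[0,0,0],"grip":3},{"offset":[-5,0.6,0],"dr":[0,0,0],"grip":3},{"offset":[-5,0.6,0],"dr":[0,0,0],"grip":3},{"offset":[-3,0.3,0],"dr":[0,0,0],"grip":3},{"offset":[0,0,0],"dr":[0,0,0],"grip":3},{"offset":[0,0,0],"dr":[0,0,0],"grip":3}]'; cat > chk.py <<'E'
from h import *
import sys
t=sys.argv[1]
for n in ("side","top"):
    im=get_image(n); np.savez(f"{n}{t}.npz",**im); cv2.imwrite(f"pics/{n}{t}.png",cv2.resize(im["pixels"][:,:,::-1],None,fx=1.5,fy=1.5))
C=cloud(im)
box=np.zeros((384,512),bool); box[190:290,100:225]=True
m=(box&(C[...,2]>.145)&(im["range_z"]>0)&(C[...,2]<.17)).astype(np.uint8)
n,lab,st,ce=cv2.connectedComponentsWithStats(m)
for i in range(1,n):
    P=C[lab==i]
    if len(P)>6:
        p=P.mean(0); d=p[:2]-[.4681,.2605]; print("placed tab",len(P),p,"board x,y",d@[.98,-.199],d@[.199,.98])
print("pen top",C[187:191,237:242].reshape(-1,3).mean(0)); print(get_obs()["time_s"])
E
python3 chk.py 35
```

```text
time_s: 100.8
tool_pos: [0.4965, -0.1057, 0.3289]
tcp_rot: [[-0.024, 1.0, 0.001], [1.0, 0.024, 0.0], [0.0, 0.001, -1.0]]
wrist_force: [0.1, 0.9, -0.4]
finger_gap: 0.351
placed tab 34 [0.4825 0.3329 0.1531] board x,y -0.00026646260790229114 0.07380555627760427
placed tab 34 [0.4672 0.2583 0.1543] board x,y -0.00047220260491905616 -0.0023670673703893377
placed tab 33 [0.4518 0.1814 0.1545] board x,y -0.00026173741831755465 -0.08077056498711065
pen top [0.5942 0.014  0.1393]
100.9
```

View pics/side35.png

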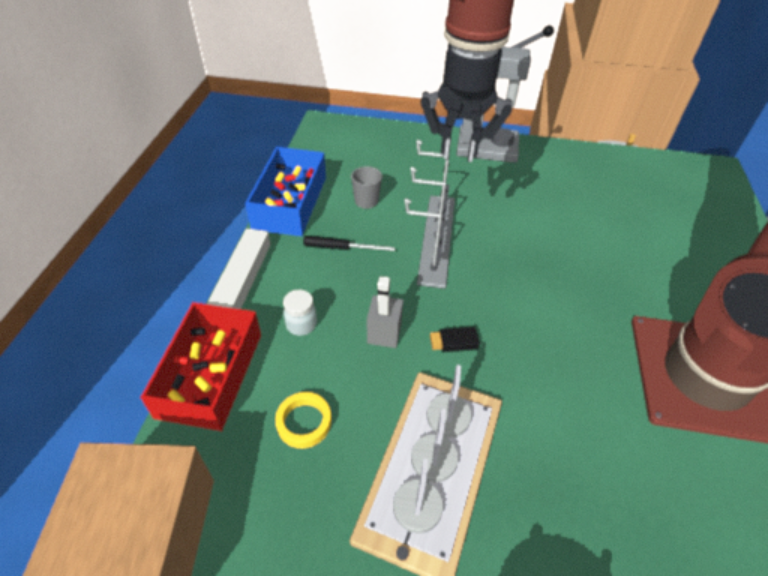

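View pics/top35.png

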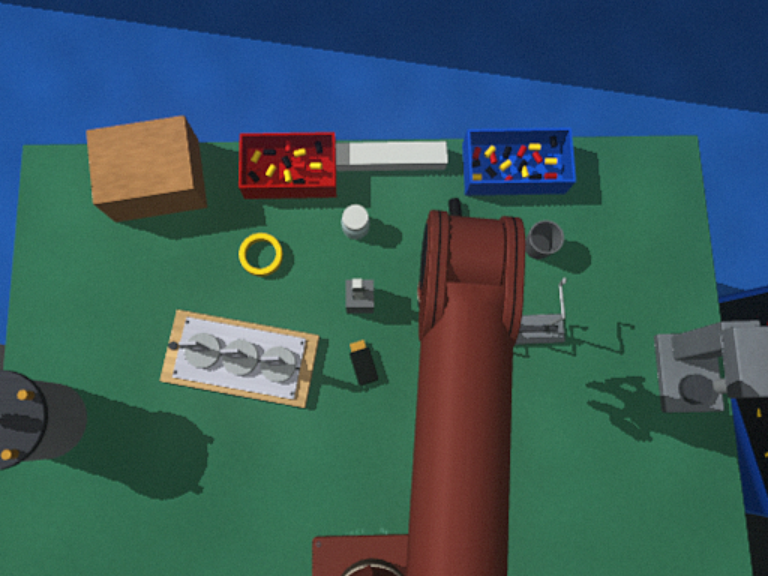

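All three are in place. I'll check the pen's height and position against the start before handing in.

```bash
python3 - <<'E'
from h import *
for f in ("top0","top35"):
    im=dict(np.load(f+".npz"));C=cloud(im)
    m=np.zeros((384,512),bool);m[180:200,228:252]=True;m&=(C[...,2]>.12)&(C[...,2]<.2)
    P=C[m];Q=P[P[:,2]>.145];print(f,len(P),len(Q),Q.mean(0),Q.max(0),Q.min(0))
for f in ("side0","side35"):
    im=dict(np.load(f+".npz"));C=cloud(im)
    m=np.zeros((384,512),bool);m[178:215,245:270]=True;m&=(C[...,2]>.09)&(C[...,2]<.2)
    P=C[m];print(f,len(P),P.mean(0),P.max(0))
    for z in (.095,.11,.125,.14):
        k=abs(P[:,2]-z)<.007; print("   ",z,P[k].mean(0))
a=[cv2.resize(np.load(f"{n}.npz")["pixels"][y0:y0+50,x0:x0+50,::-1],None,fx=7,fy=7,interpolation=cv2.INTER_NEAREST) for n,x0,y0 in (("top0",215,170),("top35",215,170))]
cv2.imwrite("pics/pen36.png",np.hstack(a))
E
```

```text
top0 62 48 [0.5864 0.0143 0.1545] [0.5964 0.0228 0.1599] [0.578  0.0056 0.1468]
top35 53 41 [0.59   0.0183 0.1531] [0.599  0.0256 0.1579] [0.5816 0.0111 0.1479]
side0 158 [0.5863 0.0214 0.1288] [0.596  0.0267 0.1553]
    0.095 [0.586  0.023  0.0962]
    0.11 [0.5865 0.0229 0.1099]
    0.125 [0.5873 0.0234 0.1246]
    0.14 [0.5856 0.0224 0.1391]
side35 158 [0.5888 0.0248 0.1289] [0.599  0.0301 0.1566]
    0.095 [0.5885 0.0257 0.0958]
    0.11 [0.5882 0.0255 0.1097]
    0.125 [0.5886 0.0265 0.1253]
    0.14 [0.5883 0.0267 0.1396]
```

View pics/pen36.png

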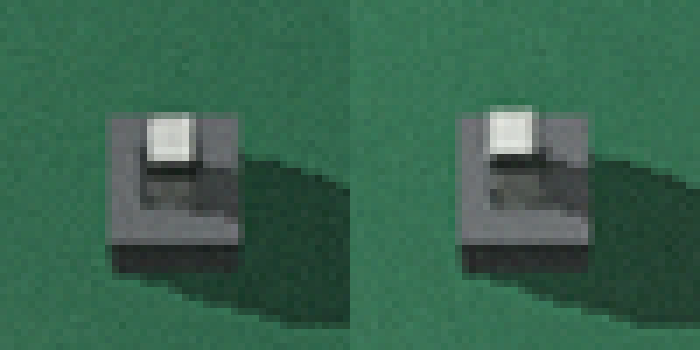

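The pen stands in its hole at the same height (top 0.153 m against 0.1545 m at the start), shifted about 3 mm within the clearance and upright. Handing in.

```bash
python3 chk.py 37 && python3 -c "
from bench import *
close_job()"
```

```text
placed tab 33 [0.4825 0.3334 0.1534] board x,y -0.00038008759640658523 0.07428325970320056
placed tab 37 [0.4671 0.2571 0.1533] board x,y -0.0003290723975965326 -0.0035223837159256872
placed tab 32 [0.4519 0.1819 0.154 ] board x,y -0.00020661379723356274 -0.08026343610710644
pen top [0.5941 0.014  0.1395]
101.0
the job is handed in; nothing more can be done
```

The whole job was carried out and handed in at 101 s. I drew the pen along the joint from the bolt end to the far end, at about 50 mm/s with the tip about 1–2 mm above panel level. I then returned it to its stand and set all three weights on the joint.

- **Weights:** the last check showed all three tabs within 0.4 mm of the joint line, at board y of +74, -4 and -80 mm. Their tops were at about 0.153–0.154 m, which fits weights standing upright on the panels.
- **Pen:** it is upright in its stand at its starting height. It sits about 3 mm from where it started, within the clearance of the hole. Its top read 0.153 m, against 0.1545 m at the start.
- **Bystanders:** the last pictures show none visibly moved. I did not measure them.

Weight 2 was lost from the grip twice before it was placed. Both times I raised it while its foot still seemed to be under the hook's end, and the pictures afterwards showed it hanging on its hook again. The third try, moving farther out before raising, worked. I did not see the moment of either loss or measure the force during it.

Weight 1's foot also met its post once while I was adjusting the grip. I eased it back until it hung straight.

The two cameras disagreed by up to about 4 mm in y, so I checked the pen's line against the joint in the side view.

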